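Change the lead test blanks and scrap the used ones in a push-and-turn jar

TASK

Change the lead test blanks on the tool-mark bench: open the scrap jar (its cap comes free only while pressed firmly down and turned anticlockwise; never wrench it round unpressed) and stand the cap right way up on the bench, drop every used blank from the fixture plate into the jar, then lock the cap on again. Lay each fresh blank from the mat flat and fully home in a recess of its own shape. Leave the hatchet, the tub and the tube rack where they are.

Things in the scene. Friction and masses are not known exactly. Their poses are not given: they have to be found in the camera images.
- jar: White wide-mouth plastic scrap jar, clamped upright in a grey 130 x 130 mm holder bolted to the bench: it cannot move. Origin on the bench under the jar's axis, z up. Jar body 96 mm in diameter up to the shoulder at z = 72 mm; inside 88 mm wide, floor at z = 14 mm. The cap is locked when its bar lies along the jar's x axis, either way round.
- jar_mouth (a point): Centre of the jar's open mouth, in the plane of its rim, 100 mm above the bench. Neck 66 mm outside, 59 mm inside. Two hooks stand out from the neck to 80 mm across, at its +x and -x sides; each has a pocket, open below, that holds one lug of the cap up, with a stop at the clockwise end and a 6 mm tooth at the other.
- cap_grip (a point): Centre of the grip bar of the jar's black push-and-turn cap, about 70 g: a ribbed skirt 92 mm in diameter and 32.5 mm high, on it a bar 64 mm long, 16 mm thick, 24 mm high (12 mm below this point to 12 mm above). x along the bar, z up; alike after a half turn. The point is 128.5 mm above the bench when the cap is locked, 44.5 mm when it stands on the bench.
- cap_rim (a point): Centre of the cap's lower rim, 44.5 mm under cap_grip. The two lugs are inside the skirt under the ends of the bar. To open: press the cap down 7 to 10 mm and, keeping it down, turn it anticlockwise seen from above by 30 to 140 degrees (60 is good), then lift it straight off. Turned without being pressed it stays locked. It has 3 degrees of play when locked.
- cap_seal (a joint): Sprung sealing disc inside the cap, which pushes the cap up off the jar's rim: 0 when locked (5 N), grows as the cap is pressed down (m): 10.5 N at 0.006, where the lugs come below the tooth, 14 N at 0.010, its end. -0.004 with the cap off.
- jar_open_mark (a point): Double moulded mark on the jar's side, 60 degrees anticlockwise of its x axis. To close: lower the cap over the neck (1.5 mm play all round) with its bar on this mark; the spring touches with cap_grip 132.5 mm above the bench; press down to about 120.5 mm (118.5 is the end), turn clockwise to the stop, bar along the jar's x axis or up to 3 degrees past, let it spring up.
- plate: Aluminium fixture plate 160 x 160 x 14 mm, bolted to the bench, with four recesses 4 mm deep (their floors 10 mm above the bench) at the corners of a 74 mm square. Origin under its centre on the bench, x and y along its sides.
- recess_round_a (a point): Centre of the floor of a round recess, 38 mm in diameter, 4 mm below the plate's top face; axes as the plate's.
- recess_round_b (a point): Centre of the floor of a round recess, 38 mm in diameter, 4 mm below the plate's top face; axes as the plate's.
- recess_square_a (a point): Centre of the floor of a square recess, 34 x 34 mm, sides along the plate's x and y, 4 mm below the plate's top face; axes as the plate's.
- recess_square_b (a point): Centre of the floor of a square recess, 34 x 34 mm, sides along the plate's x and y, 4 mm below the plate's top face; axes as the plate's.
- used_round_a_center (a point): Used lead blank, scarred with tool marks, lying in a recess of the fixture plate at the start, 8 mm of it standing above the plate: a disc 36 mm in diameter, 12 mm thick, about 135 g. The point is its centre, half-way up; z up. May be absent.
- used_round_b_center (a point): Used lead blank, scarred with tool marks, lying in a recess of the fixture plate at the start, 8 mm of it standing above the plate: a disc 36 mm in diameter, 12 mm thick, about 135 g. The point is its centre, half-way up; z up. May be absent.
- used_square_a_center (a point): Used lead blank, scarred with tool marks, lying in a recess of the fixture plate at the start, 8 mm of it standing above the plate: a square 32 x 32 mm, 12 mm thick, x and y along its sides, about 135 g. The point is its centre, half-way up; z up. May be absent.
- used_square_b_center (a point): Used lead blank, scarred with tool marks, lying in a recess of the fixture plate at the start, 8 mm of it standing above the plate: a square 32 x 32 mm, 12 mm thick, x and y along its sides, about 135 g. The point is its centre, half-way up; z up. May be absent.
- new_round_a_center (a point): Fresh, unmarked lead blank, lying on the mat at the start (anywhere on it): a disc 36 mm in diameter, 12 mm thick, about 135 g. The point is its centre, half-way up; z up. May be absent.
- new_round_b_center (a point): Fresh, unmarked lead blank, lying on the mat at the start (anywhere on it): a disc 36 mm in diameter, 12 mm thick, about 135 g. The point is its centre, half-way up; z up. May be absent.
- new_square_a_center (a point): Fresh, unmarked lead blank, lying on the mat at the start (anywhere on it): a square 32 x 32 mm, 12 mm thick, x and y along its sides, about 135 g. The point is its centre, half-way up; z up. May be absent.
- new_square_b_center (a point): Fresh, unmarked lead blank, lying on the mat at the start (anywhere on it): a square 32 x 32 mm, 12 mm thick, x and y along its sides, about 135 g. The point is its centre, half-way up; z up. May be absent.
- mat: Pale grey-green bench mat 180 x 180 x 2 mm, fixed, on which the fresh blanks are laid out. Origin under its centre. It lies on one side of the plate and the jar on the other; which side differs.
- hatchet: Bystander: an exhibit hatchet lying across the bench beyond the plate, 350 mm long, 26 mm thick. Origin under its middle.
- tub: Bystander: white wipes tub, 98 mm in diameter, 140 mm high, far left. Origin under its centre.
- tube_rack: Bystander: pale yellow rack of swab tubes, 70 x 160 mm, 100 mm high, far right. Origin under its centre.
Not all that is in view belongs to the job. What is shaped like the part that bears new_square_b_center but pink is not meant.

How it is judged:
By the outcome, as a careful person would: the job done as asked, in the order asked, and still so for the second after the job is handed in, with the robot touching nothing.
Of used_round_a, used_round_b, used_square_a, used_square_b only 2 to 4 are there at a start; the rules pass over those that are not, and their reading is None.
Of new_round_a, new_round_b, new_square_a, new_square_b only 3 to 4 are there at a start; the rules pass over those that are not, and their reading is None.
At some moment in a run one of new_round_a, new_round_b, new_square_a, new_square_b may be knocked a few centimetres aside while the robot is not near it.
It also fails if it takes over 210 s, if anything falls off the work surface, if the arm or the gripper's body presses on something with over 40 N, if the wrist force passes 120 N, or if a joint passes its speed limit or range.

ROBOT

A 7-joint arm with a two-finger parallel gripper is mounted at the origin on the work surface. World frame = base frame: x ahead of the robot, y to its left, z up, the work surface at z = 0. Lengths are in m, angles in degrees, forces in N, time in s.
With the tool pointing down it reaches from about 0.425 to 0.875 m from the base axis. Payload 4.7 kg.
Tool frame: the origin (TCP) lies midway between the tips of the shut fingers; the grasp point (between the pads) lies 19 mm behind it (env.tcp_to_grasp is the distance from the TCP to the grasp point, in m); z points along the fingers, x is the direction in which the jaws open and shut, and the axes are right-handed (so a half turn about z gives the same grasp; the last joint's range is limited). The gripper opens to 87 mm and grips with 3 to 60 N. Pads are 19 mm wide; open, the fingers measure 117 mm over their backs; the gripper's body (75 mm by 190 mm) begins 51 mm behind the grasp point.
Start: joints at [0.808, 18.392, -4.016, 83.108, 1.295, 78.541, -3.26], TCP at [0.65, -0, 0.201] pointing down, gripper open.
Joint ranges: [-163.93, 163.93], [-17.29, 119.83], [-79.2, 71.16], [3.27, 140.29], [-89.18, 269.18], [5.43, 117.66], [-154.24, 154.24]. Speed limits (degrees/s): [147.25, 147.25, 180, 180, 180, 180, 180].

INTERFACE

Orientations are given as [roll, pitch, yaw] about the fixed x, y, z axes, in that order (R = Rz(yaw) Ry(pitch) Rx(roll)).
In Python, from cell import env, viewer gives the robot as it stands.
- The arm moves only by the shell command python3 -m pendant 'ROWS' [OPENING] [FORCE]. ROWS is JSON, a list of rows, each a list of 6 numbers: the shift along the tool's x, y, z each as a share of 0.1 m, from -1 to 1, then the turn, a rotation vector about the tool's x, y, z each as a share of 90 degrees, from -1 to 1. A call has exactly 8 rows; each row is the pose to reach, as a shift and turn from the pose commanded when the call began, along the tool's axes at that moment; what a row does not reach only later rows make up. A row lasts 1/8 s, in which the tool goes at most 62.5 mm and 10.7 degrees, less where a joint would pass 70% of its speed; a pose out of reach is approached as far as the arm can. A call with a number of a shift or a turn outside -1 to 1 is refused whole. A call with a gripper value outside its range is refused whole. OPENING is the finger opening in mm, from 0 to 87, set as the call begins (- or left out, the last holds). The fingers move at their own pace and stop on an object; FORCE is the grip in N (left out, the last holds). Time passes only in rows, so rows that repeat a pose let the fingers close, or fill a call up. It gives the time, the measured TCP pose, the force and the opening at its end, in the units of the state.
- env.get_obs(): the state, without advancing time (a new reading comes with each control period).
- viewer.read_camera(name): name is "scene" or "side" or "wrist"; returns a dict with "frame" (384x512x3 uint8, red, green, blue), "fx", "fy", "cx", "cy" (pixels), "k1" (the pictures are not rectified: a ray, as slopes to the right and down, at radius r is drawn at 1 + k1 r^2 times it, then the intrinsics apply), "view" (4x4, takes a point from world to camera coordinates); the wrist camera has in their place "hand_eye" (4x4, takes a point from camera to tool coordinates, whose origin is the TCP and whose axes are the tool frame's). Camera axes: x right, y down, z forward; pixel columns grow to the right and rows downward; lengths in m; the calibration is good to about 2 mm. A picture is of the moment at which its call begins: read the wrist's pose just before it. There is no depth.
- env.sign_off(): hands the job in, once; it reports no verdict.
The state is a dict: "time_s": time; "qpos": joint angles; "joint_velocities": joint speeds; "effort": joint torques, N m; "tool_pos": TCP position; "tool_rot": TCP orientation; "force": force on the tool from outside, world axes, zero at the start; "wrist_torque": the same for the moment, N m; "grip_width": finger opening in m.
Only numpy, scipy, OpenCV 4.12 (cv2) and the standard library are available. Lean on these libraries where they do the work, as an engineer would, in place of code of your own. Each camera call takes 0.05 s, during which the arm holds its last target.

## Working session

There is one attempt and no reset: what is moved stays moved. The work goes in short steps, Python scripts to look and compute and a shell command to move; the robot and the scene stay as the last step left them, time stands still between calls to the robot, and variables do not carry over. Pictures are saved under pics/ and viewed, and the job is handed in when it is done.

```bash
ls -la; mkdir -p pics
cat > look.py <<'E'
import sys,cv2
from cell import env,viewer
tag=sys.argv[1]
for n in sys.argv[2:]:
    o=env.get_obs()
    c=viewer.read_camera(n)
    cv2.imwrite(f'pics/{tag}_{n}.png',cv2.cvtColor(c['frame'],cv2.COLOR_RGB2BGR))
print(o['time_s'],o['tool_pos'],o['tool_rot'])
E
python3 look.py a scene side wrist
python3 - <<'E'
from cell import env,viewer
import numpy as np
np.set_printoptions(precision=4,suppress=True)
for n in ["scene","side","wrist"]:
    c=viewer.read_camera(n); print({k:v for k,v in c.items() if k!='frame'})
print(env.get_obs(), env.tcp_to_grasp)
E
```

```text
total 12
drwxr-xr-x  3 agent agent 4096 Dec  6 14:19 .
drwxr-xr-x 23 root  root  4096 Dec  6 14:19 ..
drwxr-xr-x  2 agent agent 4096 Dec  6 14:19 pics
0.1 [ 6.49466055e-01 -5.78871599e-05  1.99769430e-01] [1.79993948e+02 9.86050130e-02 2.04994636e-03]
{'fx': 454.97276397173613, 'fy': 454.97276397173613, 'cx': 255.62450003618412, 'cy': 191.36069146003103, 'k1': -0.06707846227009288, 'view': array([[-0.6612,  0.7501,  0.0156,  0.381 ],
       [ 0.5741,  0.5192, -0.6331, -0.2759],
       [-0.483 , -0.4097, -0.7739,  1.6243],
       [ 0.    ,  0.    ,  0.    ,  1.    ]])}
{'fx': 366.9548603472678, 'fy': 366.9548603472678, 'cx': 252.11707810455644, 'cy': 196.95266890420905, 'k1': 0.0047847649902678065, 'view': array([[ 0.7799, -0.6258, -0.0109, -0.4719],
       [-0.3392, -0.408 , -0.8476,  0.2776],
       [ 0.526 ,  0.6647, -0.5305,  0.7731],
       [ 0.    ,  0.    ,  0.    ,  1.    ]])}
{'fx': 332.5866131233896, 'fy': 332.5866131233896, 'cx': 259.36776720625454, 'cy': 187.23329973081684, 'k1': -0.02099878831085885, 'hand_eye': array([[ 1.    , -0.0009,  0.0005,  0.0018],
       [ 0.0008,  0.9699,  0.2436, -0.0669],
       [-0.0007, -0.2436,  0.9699, -0.1823],
       [ 0.    ,  0.    ,  0.    ,  1.    ]])}
{'time_s': 0.3, 'qpos': array([ 0.8087, 18.4084, -4.0158, 83.1301,  1.2943, 78.5395, -3.2587]), 'joint_velocities': array([ 0.1418, -0.162 ,  0.0379, -0.1137, -0.0006,  0.0226,  0.0632]), 'effort': array([ -0.0002, -49.0525,  -0.4028, -31.2215,  -0.0636,   0.0386,
         0.0001]), 'tool_pos': array([ 0.6498, -0.    ,  0.2004]), 'tool_rot': array([179.997 ,   0.0329,   0.0015]), 'force': array([-0.2083, -0.0698,  0.2667]), 'wrist_torque': array([0.0074, 0.0164, 0.0359]), 'grip_width': 0.08697404778310375} 0.0187
```

View pics/a_scene.png

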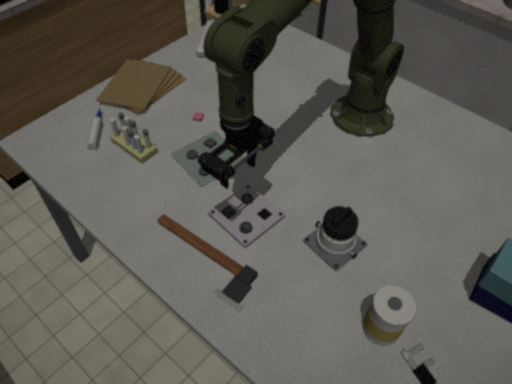

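View pics/a_side.png

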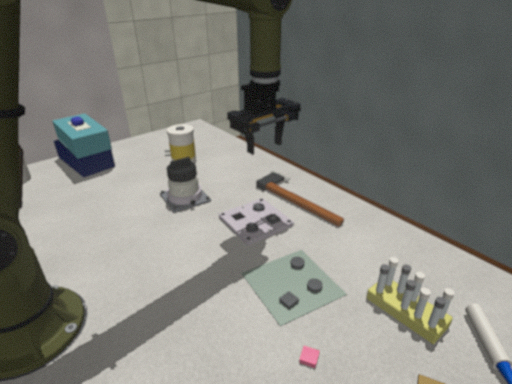

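View pics/a_wrist.png

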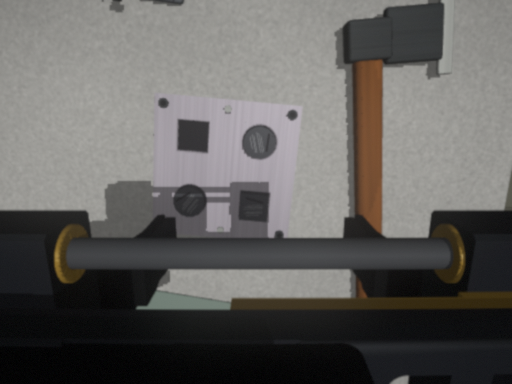

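The scene camera shows the jar at about (338,233), the plate at (246,215) and the mat at (208,157). The plate holds two scarred rounds, one scarred square and one empty square recess. The mat seems to hold two rounds and a square, and a pink square decoy lies off it. Next I'll work out the geometry.

```bash
cat > geo.py <<'E'
import numpy as np,cv2
from scipy.spatial.transform import Rotation as R
from cell import env,viewer
np.set_printoptions(precision=4,suppress=True)
def toolT(o=None):
    o=o or env.get_obs()
    T=np.eye(4);T[:3,:3]=R.from_euler('xyz',o['tool_rot'],degrees=True).as_matrix();T[:3,3]=o['tool_pos'];return T
def cam(n):
    T=toolT(); c=viewer.read_camera(n)
    c['c2w']= T@c['hand_eye'] if n=='wrist' else np.linalg.inv(c['view'])
    c['K']=np.array([[c['fx'],0,c['cx']],[0,c['fy'],c['cy']],[0,0,1.]]);c['D']=np.array([c['k1'],0,0,0.])
    return c
def rays(c,uv):
    p=cv2.undistortPoints(np.array(uv,float).reshape(-1,1,2),c['K'],c['D']).reshape(-1,2)
    d=np.c_[p,np.ones(len(p))]@c['c2w'][:3,:3].T
    return c['c2w'][:3,3],d
def onz(c,uv,z):
    o,d=rays(c,uv); return o+d*((z-o[2])/d[:,2])[:,None]
def proj(c,P):
    P=np.atleast_2d(P);w=np.linalg.inv(c['c2w'])
    return cv2.projectPoints(P,cv2.Rodrigues(w[:3,:3])[0],w[:3,3],c['K'],c['D'])[0].reshape(-1,2)
def save(c,name,box=None,s=1):
    f=cv2.cvtColor(c['frame'],cv2.COLOR_RGB2BGR)
    if box: f=f[box[1]:box[3],box[0]:box[2]]
    cv2.imwrite('pics/'+name,cv2.resize(f,None,fx=s,fy=s,interpolation=cv2.INTER_CUBIC))
E
python3 - <<'E'
from geo import *
c=cam('scene')
save(c,'b_jar.png',(280,180,400,280),6)
save(c,'b_plate.png',(160,110,300,250),4)
print(onz(c,[(340,215)],.14), onz(c,[(247,217)],.014),onz(c,[(208,157)],.002))
s=cam('side'); save(s,'b_side.png',(140,130,350,330),3)
w=cam('wrist'); save(w,'b_wr.png',(130,80,320,250),4)
print(onz(w,[(163,103),(292,114),(278,235)],.014))
E
```

```text
[[0.5239 0.2396 0.14  ]] [[0.6201 0.0052 0.014 ]] [[ 0.5199 -0.256   0.002 ]]
[[ 0.548   0.068   0.014 ]
 [ 0.6873  0.0561  0.014 ]
 [ 0.6739 -0.0843  0.014 ]]
```

View pics/b_jar.png

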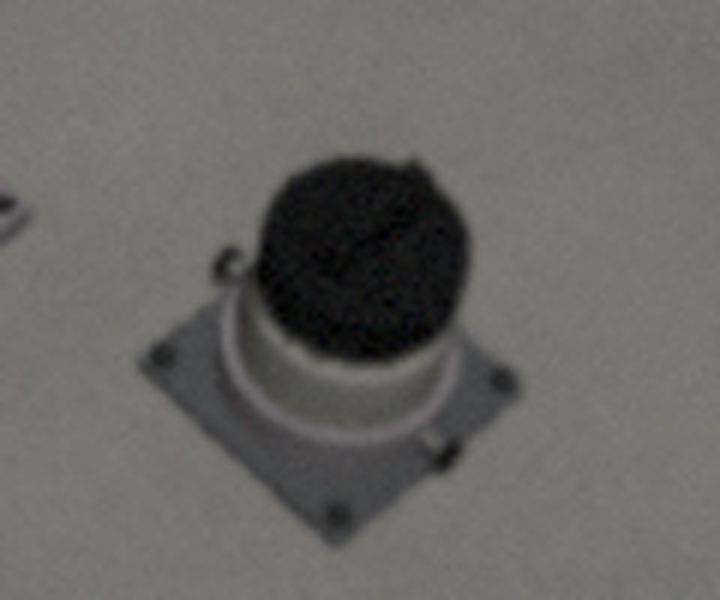

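View pics/b_wr.png

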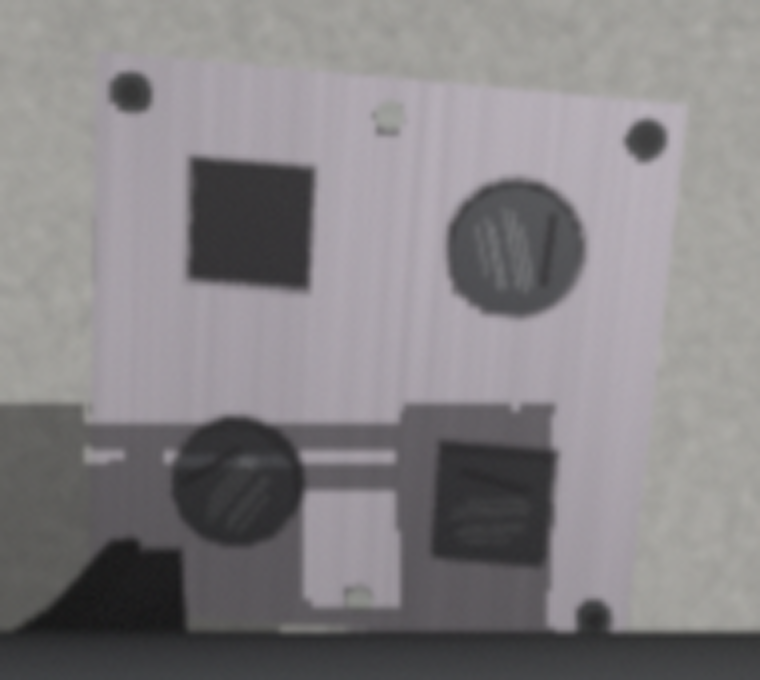

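View pics/b_side.png

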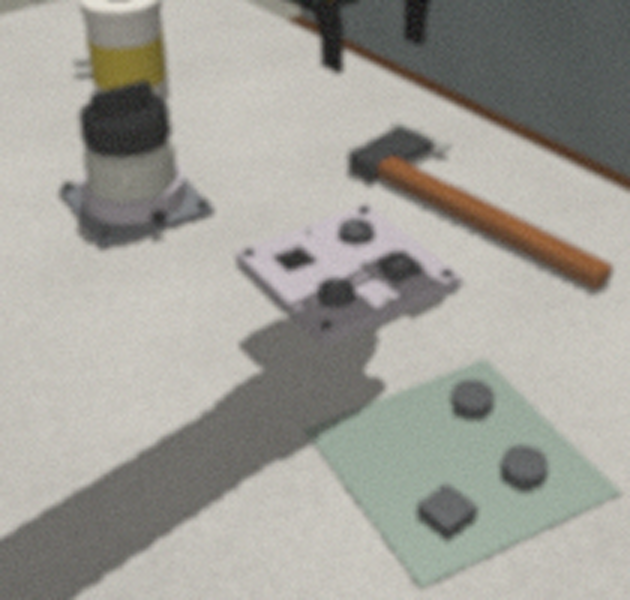

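```bash
python3 -m pendant '[[-0.2,-0.2,-0.1,0,0,0],[-0.4,-0.5,-0.2,0,0,0],[-0.6,-0.8,-0.3,0,0,0],[-0.65,-0.85,-0.3,0,0,0],[-0.65,-0.85,-0.3,0,0,0],[-0.65,-0.85,-0.3,0,0,0],[-0.65,-0.85,-0.3,0,0,0],[-0.65,-0.85,-0.3,0,0,0]]'
python3 -m pendant '[[-0.2,-0.2,-0.1,0,0,0],[-0.4,-0.5,-0.2,0,0,0],[-0.6,-0.8,-0.3,0,0,0],[-0.65,-0.85,-0.3,0,0,0],[-0.65,-0.85,-0.3,0,0,0],[-0.65,-0.85,-0.3,0,0,0],[-0.65,-0.85,-0.3,0,0,0],[-0.65,-0.85,-0.3,0,0,0]]'
python3 - <<'E'
from geo import *
import pickle
c=cam('wrist'); save(c,'c_wr.png'); s=cam('scene');save(s,'c_sc.png',(150,100,450,325),2.6)
pickle.dump((c,s),open('c.pkl','wb'))
E
```

```text
time_s: 1.45
tool_pos: [0.5852, 0.0843, 0.2304]
tool_rot: [180.0, 0.0, -0.1]
force: [-0.1, -0.6, 0.4]
grip_width: 0.0871
time_s: 2.45
tool_pos: [0.5203, 0.1692, 0.2605]
tool_rot: [180.0, 0.0, -0.1]
force: [0.1, 0.0, 0.0]
grip_width: 0.0872
```

View pics/c_wr.png

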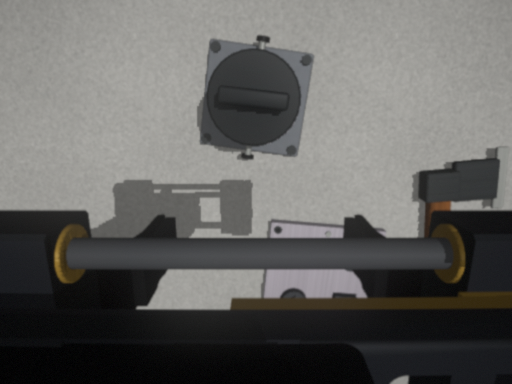

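View pics/c_sc.png

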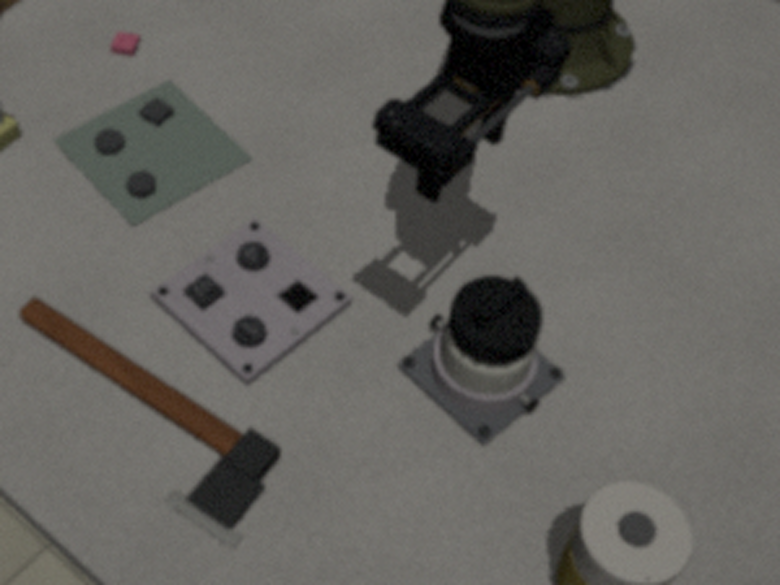

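Run:
```python
from geo import *
import pickle
c,s=pickle.load(open('c.pkl','rb'))
save(c,'c_jz.png',(190,25,330,165),5)
g=cv2.cvtColor(c['frame'],cv2.COLOR_RGB2GRAY)
print(g[97,195:310:3]); print(g[40:160:3,235])
m=((g<62).astype(np.uint8)*255); m[:, :150]=0; m[160:]=0;m[:,330:]=0
m=cv2.morphologyEx(m,cv2.MORPH_OPEN,np.ones((7,7)))
cs=cv2.findContours(m,cv2.RETR_EXTERNAL,cv2.CHAIN_APPROX_NONE)[0]
k=max(cs,key=cv2.contourArea)
print(cv2.contourArea(k),cv2.fitEllipse(k))
e=cv2.fitEllipse(k)
for z in (.1165,.1005,.084): print(z,onz(c,[e[0]],z))
```

```text
[164 160 154  77  47  53  52  40  47  50  50  51  50  51  52  52  52  54
  54  55  57  57  59  60  60  63  63  64  65  67  68  48  63  63  63  70
 115 111 157]
[157 108 112 111  75  59  60  59  58  58  58  57  56  57  56  53  46  55
  53  51  48  38  33  40  51  52  52  52  51  52  52  52  51  49  60  67
  77 122 163 161]
5268.0 ((244.78599548339844, 103.54379272460938), (70.22359466552734, 97.62081909179688), 143.85940551757812)
0.1165 [[0.5085 0.2364 0.1165]]
0.1005 [[0.5078 0.2364 0.1005]]
0.084 [[0.5071 0.2365 0.084 ]]
```

View pics/c_jz.png

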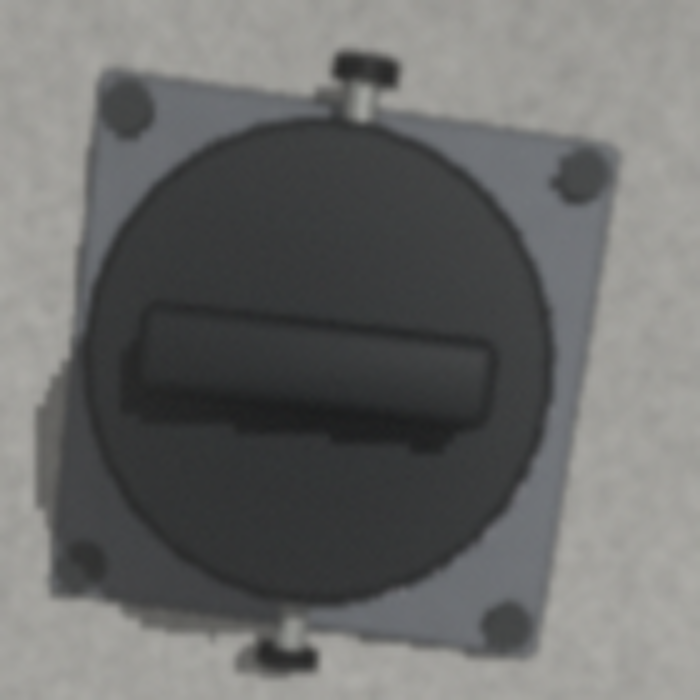

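Run:
```python
from geo import *
import pickle
c,s=pickle.load(open('c.pkl','rb'))
Z=lambda a:np.array(a)/5+[190-.4,25-.4]
b=onz(c,Z([(148,303),(497,341),(490,420),(138,386)]),.1405)
print(b,b.mean(0)); d=b[1]+b[2]-b[0]-b[3]; print(np.linalg.norm(d)/2,np.degrees(np.arctan2(d[1],d[0])))
e=onz(c,Z([(87,360),(552,360),(320,120),(320,605)]),.1165); print(e, (e[0]+e[1])/2,(e[2]+e[3])/2)
q=onz(c,Z([(128,107),(582,174),(507,622),(84,562)]),.012);print(q,q.mean(0)); d=q[1]+q[2]-q[0]-q[3];print(np.linalg.norm(d)/2,np.degrees(np.arctan2(d[1],d[0])))
q=onz(c,Z([(128,107),(582,174),(507,622),(84,562)]),.012)
o=onz(c,Z([(105,70),(620,150),(535,657),(52,597)]),.012);print(o,o.mean(0)); d=o[1]+o[2]-o[0]-o[3];print(np.linalg.norm(d)/2,np.degrees(np.arctan2(d[1],d[0])))
```

```text
[[0.4874 0.252  0.1405]
 [0.5483 0.2455 0.1405]
 [0.5473 0.232  0.1405]
 [0.4852 0.238  0.1405]] [0.5171 0.2419 0.1405]
0.06188071900517635 -5.805310206277714
[[0.4727 0.2429 0.1165]
 [0.5609 0.2427 0.1165]
 [0.5172 0.2855 0.1165]
 [0.5166 0.1963 0.1165]] [0.5168 0.2428 0.1165] [0.5169 0.2409 0.1165]
[[0.4691 0.3044 0.012 ]
 [0.5795 0.2889 0.012 ]
 [0.5634 0.179  0.012 ]
 [0.4541 0.1948 0.012 ]] [0.5165 0.2418 0.012 ]
0.11095162495718064 -8.110404651547961
[[0.4638 0.3128 0.012 ]
 [0.5886 0.2944 0.012 ]
 [0.5709 0.1699 0.012 ]
 [0.4455 0.1858 0.012 ]] [0.5172 0.2407 0.012 ]
0.12628483801200946 -7.8187683037728055
```

Run:
```python
from geo import *
import pickle
c,s=pickle.load(open('c.pkl','rb'))
Z=lambda a,b,k:np.array(a)/k+np.array(b)
print('tub top',onz(s,Z([(636,530)],(150,100),2.6),.14))
print('hatchet head', onz(s,Z([(255,430),(278,455),(190,500),(240,545),(170,495),(30,300)],(150,100),2.6),.013))
print('mat corners',onz(s,Z([(170,82),(250,158),(135,224),(57,143)],(150,100),2.6),.002))
print('mat rounds,square',onz(s,Z([(109,137),(141,180),(157,107)],(150,100),2.6),.014))
print('plate bolts',onz(s,Z([(254,226),(341,296),(248,368),(164,291)],(150,100),2.6),.014))
print('blanks A used',onz(s,Z([(253,252),(204,287),(249,328)],(150,100),2.6),.022),'hole',onz(s,Z([(298,297)],(150,100),2.6),.012))
```

```text
tub top [[0.6458 0.474  0.14  ]]
hatchet head [[ 0.7361  0.1138  0.013 ]
 [ 0.7421  0.1504  0.013 ]
 [ 0.8376  0.119   0.013 ]
 [ 0.8399  0.1877  0.013 ]
 [ 0.8469  0.1005  0.013 ]
 [ 0.781  -0.1826  0.013 ]]
mat corners [[ 0.4183 -0.3227  0.002 ]
 [ 0.449  -0.153   0.002 ]
 [ 0.6196 -0.1821  0.002 ]
 [ 0.5925 -0.3497  0.002 ]]
mat rounds,square [[ 0.5488 -0.2996  0.014 ]
 [ 0.5727 -0.2185  0.014 ]
 [ 0.4711 -0.293   0.014 ]]
plate bolts [[ 0.5349 -0.069   0.014 ]
 [ 0.5453  0.0713  0.014 ]
 [ 0.6854  0.0581  0.014 ]
 [ 0.6726 -0.0802  0.014 ]]
blanks A used [[ 0.5693 -0.0395  0.022 ]
 [ 0.6428 -0.0466  0.022 ]
 [ 0.6504  0.0279  0.022 ]] hole [[0.5774 0.0355 0.012 ]]
```

```bash
cat > to.py <<'E'
# to.py x y z yaw : prints needed shift (0.1 m) and turn (90 deg) in tool axes
import sys
from geo import *
x,y,z,yaw=map(float,sys.argv[1:5])
T=toolT(); G=np.eye(4);G[:3,:3]=(R.from_euler('z',yaw,degrees=True)*R.from_euler('x',180,degrees=True)).as_matrix();G[:3,3]=[x,y,z]
D=np.linalg.inv(T)@G
print('shift',D[:3,3]/.1,'turn',R.from_matrix(D[:3,:3]).as_rotvec(degrees=True)/90, 'q',env.get_obs()['qpos'])
E
python3 -m pendant '[[-0.01,-0.1,0,0,0,0.11],[-0.02,-0.3,0,0,0,0.22],[-0.03,-0.5,0,0,0,0.33],[-0.03,-0.7,0,0,0,0.44],[-0.03,-0.723,0,0,0,0.55],[-0.03,-0.723,0,0,0,0.66],[-0.03,-0.723,0,0,0,0.77],[-0.03,-0.723,0,0,0,0.88]]' 50
python3 to.py 0.517 0.2417 0.160 -96
```

```text
time_s: 3.55
tool_pos: [0.5171, 0.2423, 0.2607]
tool_rot: [-180.0, -0.0, -79.5]
force: [0.4, 0.6, -0.8]
grip_width: 0.0502
shift [0.0053 0.0017 1.0071] turn [-0.     -0.      0.1831] q [ -18.6374    7.8865  -10.1847   89.1136    1.4047   83.1249 -108.4198]
```

```bash
python3 -m pendant '[[0.005,0,0.2,0,0,0.09],[0.005,0,0.45,0,0,0.185],[0.005,0,0.7,0,0,0.185],[0.005,0,0.9,0,0,0.185],[0.005,0,1.0,0,0,0.185],[0.005,0,1.0,0,0,0.185],[0.005,0,1.0,0,0,0.185],[0.005,0,1.0,0,0,0.185]]' 45
python3 to.py 0.517 0.2417 0.1195 -96
python3 - <<'E'
from geo import *
w=cam('wrist');save(w,'d_w.png');s=cam('side');save(s,'d_s.png',(130,90,280,230),5)
E
```

```text
time_s: 4.55
tool_pos: [0.5177, 0.2421, 0.1618]
tool_rot: [-179.9, 0.0, -95.9]
force: [0.0, -0.6, -0.5]
grip_width: 0.0453
shift [0.0046 0.0071 0.4228] turn [-0.001   0.0006  0.0016] q [ -19.5078   10.4402   -9.2365   97.5152    1.7612   72.0843 -124.9855]
```

View pics/d_s.png

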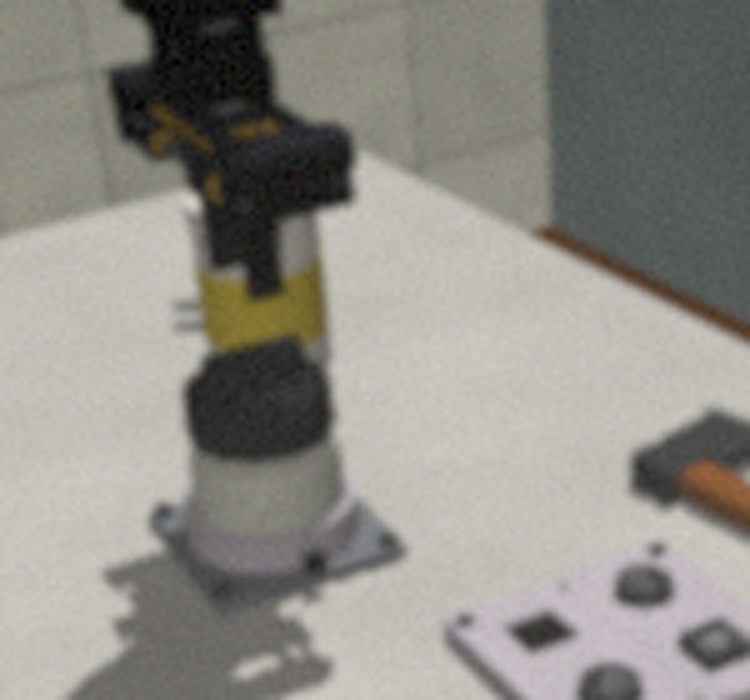

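View pics/d_w.png

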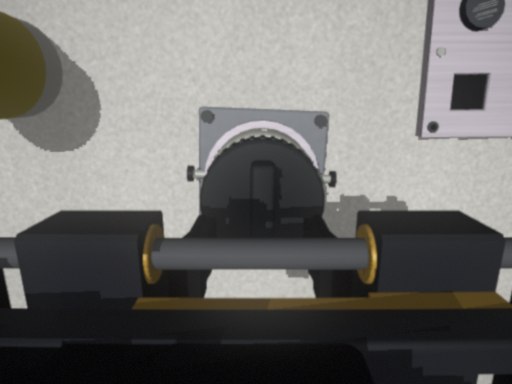

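```bash
python3 -m pendant '[[0,0.005,0.1,0,0,0],[0,0.005,0.2,0,0,0],[0,0.005,0.3,0,0,0],[0,0.005,0.36,0,0,0],[0,0.005,0.4,0,0,0],[0,0.005,0.42,0,0,0],[0,0.005,0.42,0,0,0],[0,0.005,0.42,0,0,0]]' 45 60
python3 -m pendant '[[0,0,0,0,0,0],[0,0,0,0,0,0],[0,0,0,0,0,0],[0,0,0,0,0,0],[0,0,0,0,0,0],[0,0,0,0,0,0],[0,0,0,0,0,0],[0,0,0,0,0,0]]' 0 60
python3 - <<'E'
from geo import *
w=cam('wrist');save(w,'e_w.png',(150,80,400,280),3)
E
```

```text
time_s: 5.65
tool_pos: [0.5168, 0.2419, 0.1191]
tool_rot: [-180.0, 0.0, -95.8]
force: [0.9, 0.1, 0.9]
grip_width: 0.0448
time_s: 6.65
tool_pos: [0.5169, 0.242, 0.1192]
tool_rot: [-179.9, 0.0, -95.8]
force: [0.1, -1.4, 3.2]
grip_width: 0.0005
```

View pics/e_w.png

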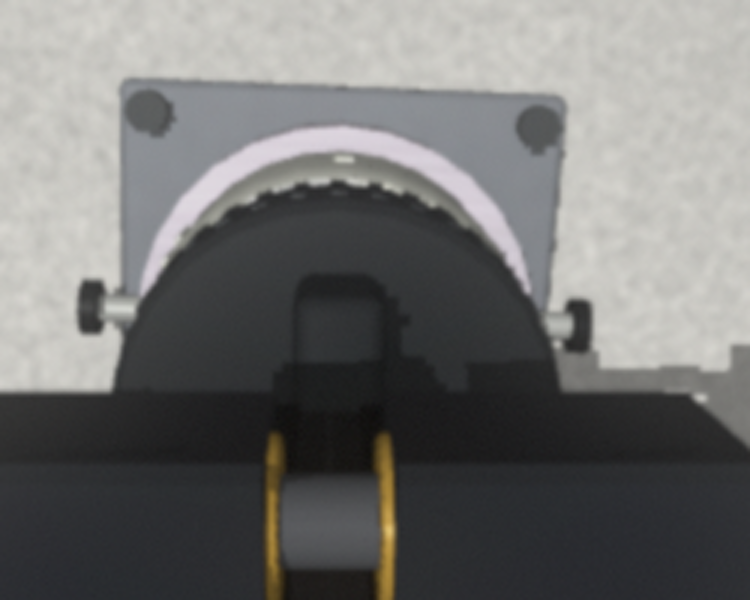

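Run:
```python
from geo import *
w=cam('scene');save(w,'f_sc.png',(280,100,400,280),4.4)
s=cam('side');save(s,'f_s.png',(130,90,280,230),5)
o=env.get_obs();print(o['grip_width'],o['tool_pos'],o['force'],o['wrist_torque'])
w=cam('wrist');print(proj(w,[[.5169+.0318,.242-.0033,.1405],[.5169,.242,.1405],[.517,.242,.119]]), onz(w,[(263,172)],.1405))
```

```text
0.0004676168267905771 [0.5169 0.242  0.1191] [1.6179 0.0864 4.8501] [ 0.0039  0.076  -0.0096]
[[261.561  178.5188]
 [261.4282 238.6863]
 [261.1967 224.05  ]] [[0.5519 0.2377 0.1405]]
```

View pics/f_sc.png

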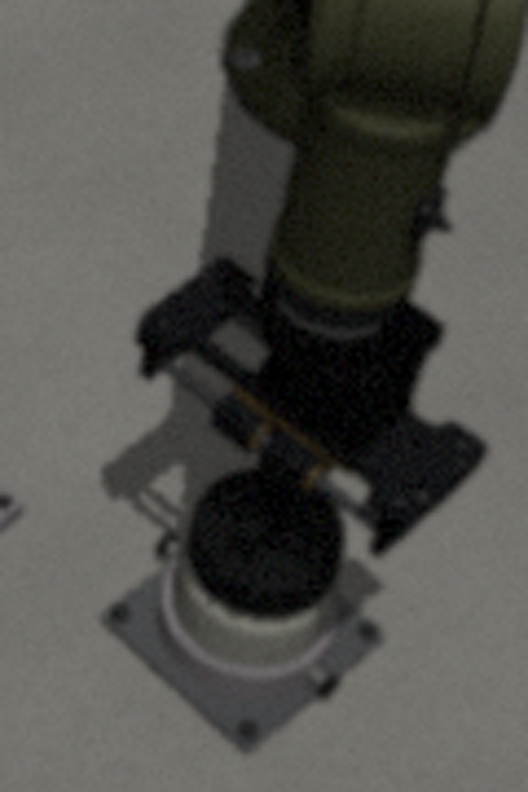

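View pics/f_s.png

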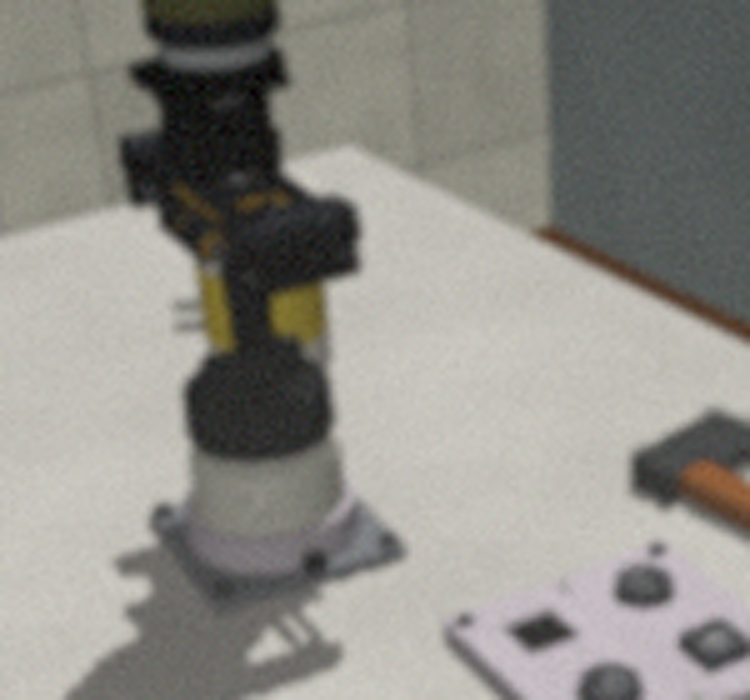

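Run:
```python
from geo import *
s=cam('side')
f=lambda P:(proj(s,P)-[130,90])*5
print('TCP now',f([[.5169,.242,.119]]),'tcp before',f([[.5177,.2421,.1618],[.5177,.2421+.022,.1618],[.5177,.2421-.022,.1618]]))
print('bar top ends',f([[.549,.2385,.1405],[.485,.2455,.1405]]))
w=cam('wrist')
g=(proj(w,[[.549,.2385,.1405],[.549,.2385,.1165]])-[150,80])*3;print(g)
```

```text
TCP now [[254.8676 378.4587]] tcp before [[247.9557 315.4215]
 [230.3569 303.7285]
 [266.0186 327.4229]]
bar top ends [[299.0803 334.5524]
 [201.7408 360.319 ]]
[[335.9173 293.7236]
 [334.9808 266.3981]]
```

Run:
```python
from geo import *
w=cam('wrist')
w['c2w']=w['hand_eye']
for h in (.0435,.0225):
  print(proj(w,[[sx*h,y,z] for z in (0,-.0187,-.025) for sx in (-1,1) for y in (-.0095,)]))
```

```text
[[185.5007 208.6726]
 [336.8582 208.5464]
 [177.7826 219.6309]
 [344.9713 219.4895]
 [174.807  223.8572]
 [348.099  223.7098]]
[[222.009  208.6592]
 [300.3599 208.5939]
 [218.103  219.6283]
 [304.6643 219.5551]
 [216.5966 223.86  ]
 [306.3244 223.7837]]
```

Run:
```python
import cv2
f=cv2.imread('pics/a_wrist.png')[190:300]
cv2.imwrite('pics/g.png',cv2.resize(f,None,fx=1.56,fy=1.56))
f=cv2.imread('pics/d_w.png')[190:300,150:380]
f=cv2.convertScaleAbs(f,alpha=2)
cv2.imwrite('pics/g2.png',cv2.resize(f,None,fx=3.3,fy=3.3))
```

```text
(no output)
```

View pics/g2.png

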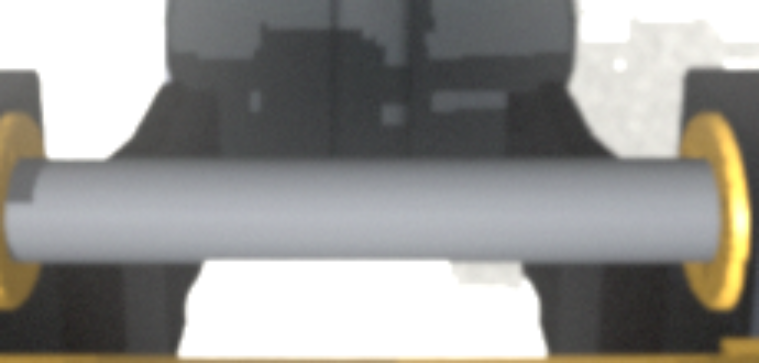

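The fingers shut to 0 mm with their tips resting on the bar's top. The images also put the physical tips about 20 mm behind the reported TCP. I'll reopen and go lower in steps, watching the force.

```bash
python3 -m pendant '[[0,0,-0.06,0,0,0],[0,0,-0.06,0,0,0],[0,0,-0.06,0,0,0],[0,0,-0.06,0,0,0],[0,0,-0.06,0,0,0],[0,0,-0.06,0,0,0],[0,0,-0.06,0,0,0],[0,0,-0.06,0,0,0]]' 40 60
python3 -m pendant '[[0,0,0.05,0,0,0],[0,0,0.1,0,0,0],[0,0,0.14,0,0,0],[0,0,0.17,0,0,0],[0,0,0.19,0,0,0],[0,0,0.2,0,0,0],[0,0,0.2,0,0,0],[0,0,0.2,0,0,0]]'
python3 - <<'E'
from geo import *
w=cam('wrist');save(w,'h_w.png',(150,80,400,280),3)
s=cam('side');save(s,'h_s.png',(130,90,280,230),5)
E
```

```text
time_s: 8.0
tool_pos: [0.5166, 0.2418, 0.1248]
tool_rot: [-180.0, -0.0, -95.9]
force: [-0.6, 0.4, 0.6]
grip_width: 0.0399
time_s: 9.0
tool_pos: [0.5167, 0.2419, 0.1049]
tool_rot: [-180.0, 0.0, -95.8]
force: [-0.1, 0.3, 0.1]
grip_width: 0.04
```

View pics/h_s.png

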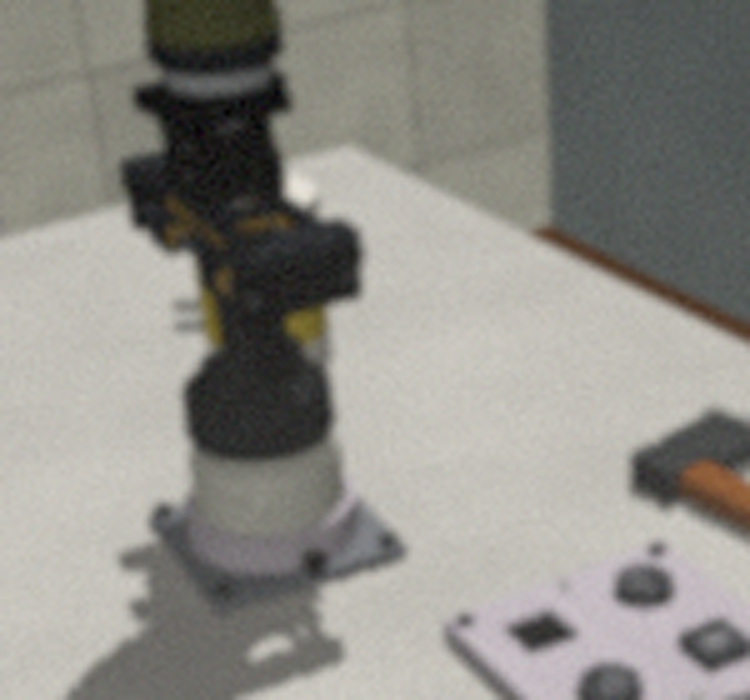

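View pics/h_w.png

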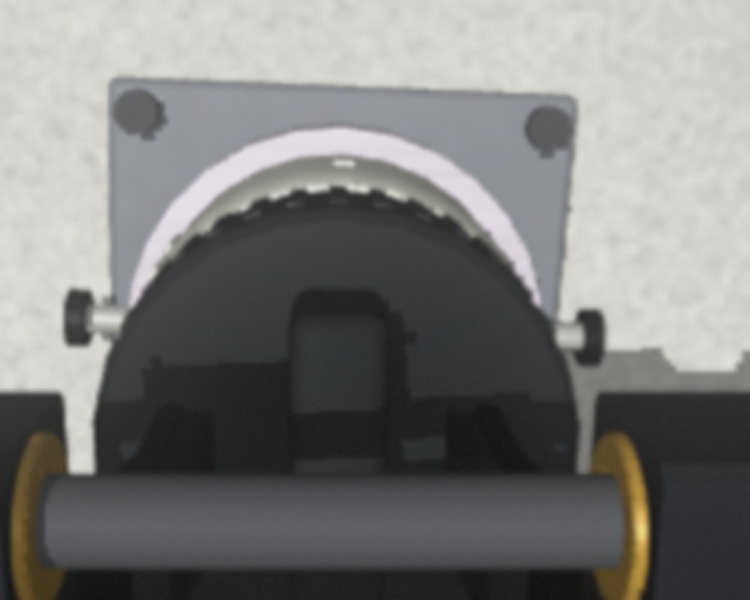

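```bash
python3 -m pendant '[[0,0,0.01,0,0,0],[0,0,0.02,0,0,0],[0,0,0.03,0,0,0],[0,0,0.04,0,0,0],[0,0,0.05,0,0,0],[0,0,0.06,0,0,0],[0,0,0.07,0,0,0],[0,0,0.07,0,0,0]]'
python3 -m pendant '[[0,0,0.0,0,0,0],[0,0,0,0,0,0],[0,0,0.0,0,0,0],[0,0,0.0,0,0,0],[0,0,0.0,0,0,0],[0,0,0.0,0,0,0],[0,0,0.0,0,0,0],[0,0,0.0,0,0,0]]' 0 60
```

```text
time_s: 10.1
tool_pos: [0.5166, 0.2418, 0.0977]
tool_rot: [180.0, -0.0, -95.9]
force: [-0.3, -0.2, 0.1]
grip_width: 0.0397
time_s: 11.1
tool_pos: [0.5167, 0.2413, 0.0978]
tool_rot: [-180.0, -0.0, -95.9]
force: [-0.1, -3.4, 2.5]
grip_width: 0.0155
```

```bash
python3 -m pendant '[[0,0,0.02,0,0,0],[0,0,0.04,0,0,0],[0,0,0.06,0,0,0],[0,0,0.08,0,0,0],[0,0,0.09,0,0,0],[0,0,0.09,0,0,0],[0,0,0.09,0,0,0],[0,0,0.09,0,0,0]]'
python3 - <<'E'
from geo import *
w=cam('wrist');save(w,'i_w.png',(150,80,400,280),3)
o=env.get_obs(); print(o['force'],o['tool_pos'])
E
```

```text
time_s: 12.1
tool_pos: [0.517, 0.2416, 0.0904]
tool_rot: [-179.9, -0.0, -95.8]
force: [-3.1, -4.5, 11.5]
grip_width: 0.016
[-4.2431 -4.3841 11.8563] [0.517  0.2416 0.0905]
```

View pics/i_w.png

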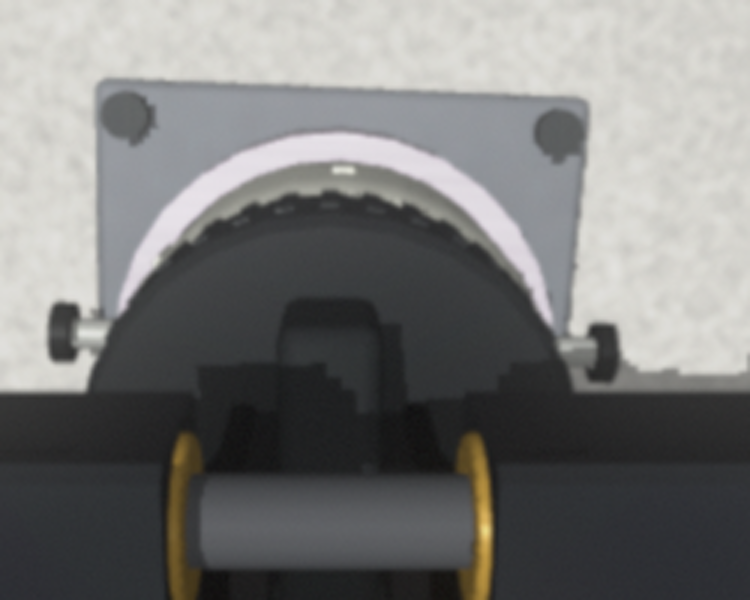

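```bash
python3 -m pendant '[[0,0,0.01,0,0,0],[0,0,0.015,0,0,-0.05],[0,0,0.015,0,0,-0.15],[0,0,0.015,0,0,-0.25],[0,0,0.015,0,0,-0.35],[0,0,0.015,0,0,-0.45],[0,0,0.015,0,0,-0.55],[0,0,0.015,0,0,-0.65]]'
python3 -m pendant '[[0,0,0,0,0,-0.04],[0,0,0,0,0,-0.04],[0,0,0,0,0,-0.04],[0,0,0,0,0,-0.04],[0,0,-0.05,0,0,-0.04],[0,0,-0.1,0,0,-0.04],[0,0,-0.15,0,0,-0.04],[0,0,-0.15,0,0,-0.04]]'
python3 - <<'E'
from geo import *
w=cam('wrist');save(w,'j_w.png',(150,80,400,280),3)
s=cam('side');save(s,'j_s.png',(130,90,280,230),5)
o=env.get_obs(); print(o['force'],o['wrist_torque'],o['qpos'])
E
```

```text
time_s: 13.15
tool_pos: [0.5167, 0.2445, 0.0896]
tool_rot: [-179.8, 0.0, -37.0]
force: [-4.1, -0.6, 11.4]
grip_width: 0.0155
time_s: 14.15
tool_pos: [0.5168, 0.242, 0.1021]
tool_rot: [-180.0, -0.0, -33.7]
force: [-0.9, -0.4, -1.3]
grip_width: 0.0155
[-0.5438  0.6685 -0.0791] [ 0.0495 -0.018   0.0122] [-13.3374  13.6029 -16.4084 101.3007   4.1795  65.701  -64.7895]
```

View pics/j_w.png

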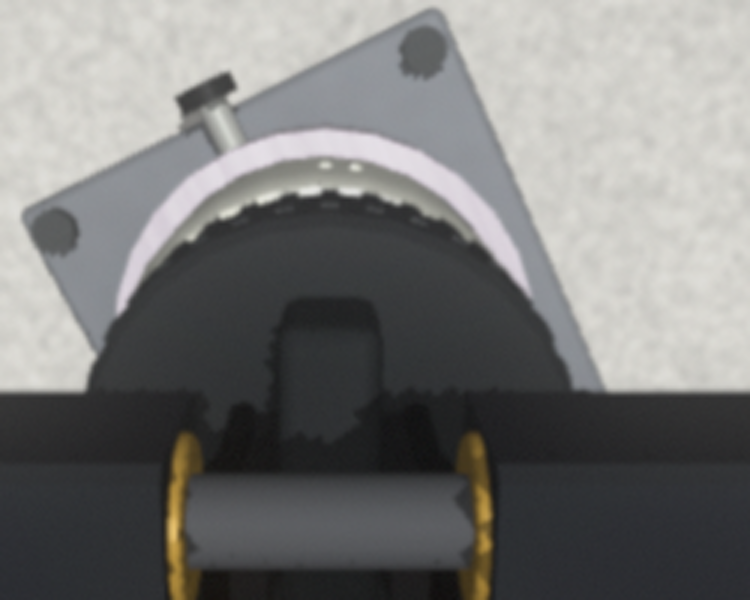

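View pics/j_s.png

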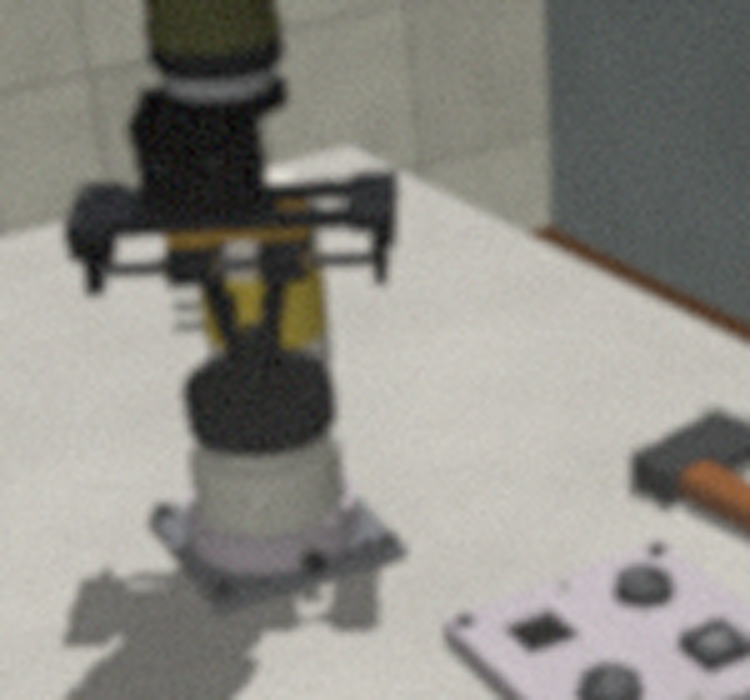

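Force is near zero with the cap 4 mm higher, so it is unlocked. The bar sits over the double mark. Lifting it straight off.

```bash
python3 -m pendant '[[0,0,-0.1,0,0,0],[0,0,-0.22,0,0,0],[0,0,-0.36,0,0,0],[0,0,-0.5,0,0,0],[0,0,-0.62,0,0,0],[0,0,-0.7,0,0,0],[0,0,-0.7,0,0,0],[0,0,-0.7,0,0,0]]'
python3 to.py 0.66 0.20 0.172 -80
python3 - <<'E'
from geo import *
s=cam('side');save(s,'k_s.png',(130,60,280,230),4)
o=env.get_obs(); print(o['force'],o['wrist_torque'])
E
```

```text
time_s: 15.25
tool_pos: [0.5163, 0.2417, 0.1717]
tool_rot: [180.0, 0.0, -33.7]
force: [0.2, -0.3, -1.2]
grip_width: 0.0152
shift [ 1.4263 -0.4519 -0.0036] turn [0.0006 0.     0.5139] q [-13.0588  10.47   -16.5219  96.5943   3.0914  73.4336 -63.9511]
[-0.1728  1.1282 -0.7457] [0.0243 0.0514 0.0049]
```

View pics/k_s.png

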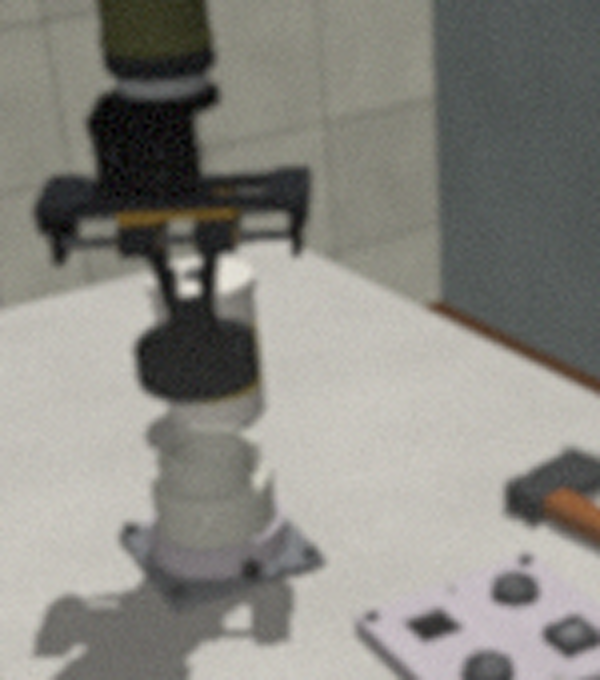

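```bash
python3 -m pendant '[[0.1,-0.03,0,0,0,0.04],[0.3,-0.1,0,0,0,0.1],[0.5,-0.16,0,0,0,0.18],[0.7,-0.22,0,0,0,0.26],[0.85,-0.28,0,0,0,0.34],[0.95,-0.3,0,0,0,0.42],[0.95,-0.3,0,0,0,0.48],[0.95,-0.3,0,0,0,0.514]]'
python3 to.py 0.66 0.20 0.082 -80
python3 to.py 0.66 0.20 0.016 -80
```

```text
time_s: 16.3
tool_pos: [0.612, 0.2137, 0.1712]
tool_rot: [179.9, -0.0, -80.1]
force: [0.7, 1.3, -0.3]
grip_width: 0.016
shift [ 0.2171 -0.4509  0.8918] turn [ 0.001  -0.0002 -0.0016] q [ -14.8681   19.3001   -8.5488   85.4503    2.9051   75.559  -103.8166]
shift [ 0.2169 -0.452   1.5518] turn [ 0.001  -0.0002 -0.0016] q [ -14.8681   19.3001   -8.5488   85.4503    2.9051   75.559  -103.8166]
```

```bash
python3 -m pendant '[[0.08,-0.15,0.1,0,0,0],[0.15,-0.3,0.25,0,0,0],[0.2,-0.4,0.4,0,0,0],[0.217,-0.45,0.55,0,0,0],[0.217,-0.45,0.7,0,0,0],[0.217,-0.45,0.8,0,0,0],[0.217,-0.45,0.9,0,0,0],[0.217,-0.45,0.9,0,0,0]]'
python3 -m pendant '[[0,0,0.1,0,0,0],[0,0,0.2,0,0,0],[0,0,0.3,0,0,0],[0,0,0.4,0,0,0],[0,0,0.48,0,0,0],[0,0,0.55,0,0,0],[0,0,0.6,0,0,0],[0,0,0.62,0,0,0]]'
python3 to.py 0.66 0.20 0.014 -80
```

```text
time_s: 17.3
tool_pos: [0.6596, 0.2004, 0.0815]
tool_rot: [179.9, -0.0, -80.0]
force: [-0.7, -0.6, -1.6]
grip_width: 0.0154
time_s: 18.3
tool_pos: [0.6603, 0.2004, 0.02]
tool_rot: [180.0, -0.0, -80.0]
force: [0.7, -0.2, -1.1]
grip_width: 0.0153
shift [0.0034 0.0035 0.0596] turn [ 0.0001 -0.0001 -0.0001] q [ -13.6548   30.7577   -7.3253   87.4476    4.2367   62.0771 -101.9529]
```

```bash
python3 -m pendant '[[0,0,0.01,0,0,0],[0,0,0.02,0,0,0],[0,0,0.03,0,0,0],[0,0,0.04,0,0,0],[0,0,0.05,0,0,0],[0,0,0.06,0,0,0],[0,0,0.065,0,0,0],[0,0,0.065,0,0,0]]'
```

```text
time_s: 19.3
tool_pos: [0.6604, 0.2004, 0.0139]
tool_rot: [-180.0, -0.0, -80.0]
force: [0.1, 0.1, -0.1]
grip_width: 0.0156
```

```bash
python3 -m pendant '[[0,0,0.005,0,0,0],[0,0,0.005,0,0,0],[0,0,0.005,0,0,0],[0,0,0.005,0,0,0],[0,0,0.005,0,0,0],[0,0,0.005,0,0,0],[0,0,0.005,0,0,0],[0,0,0.005,0,0,0]]' 45
python3 -m pendant '[[0,0,-0.1,0,0,0],[0,0,-0.25,0,0,0],[0,0,-0.45,0,0,0],[0,0,-0.65,0,0,0],[0,0,-0.85,0,0,0],[0,0,-1,0,0,0],[0,0,-1,0,0,0],[0,0,-1,0,0,0]]'
python3 - <<'E'
from geo import *
w=cam('wrist');save(w,'l_w.png')
s=cam('side');save(s,'l_s.png',(130,60,350,330),2.9)
E
```

```text
time_s: 20.3
tool_pos: [0.6604, 0.2005, 0.0133]
tool_rot: [-180.0, -0.0, -80.0]
force: [0.2, -0.4, 1.1]
grip_width: 0.0449
time_s: 21.3
tool_pos: [0.6598, 0.2002, 0.1125]
tool_rot: [179.9, -0.0, -80.0]
force: [0.8, -0.7, -0.8]
grip_width: 0.0447
```

View pics/l_w.png

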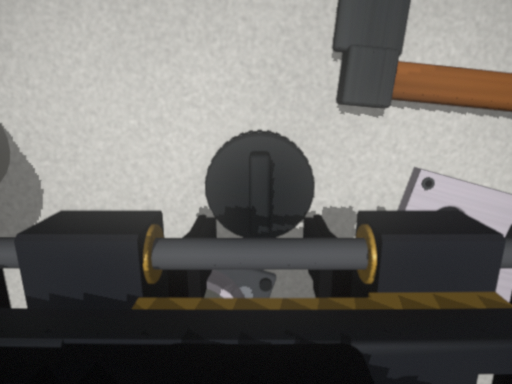

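View pics/l_s.png

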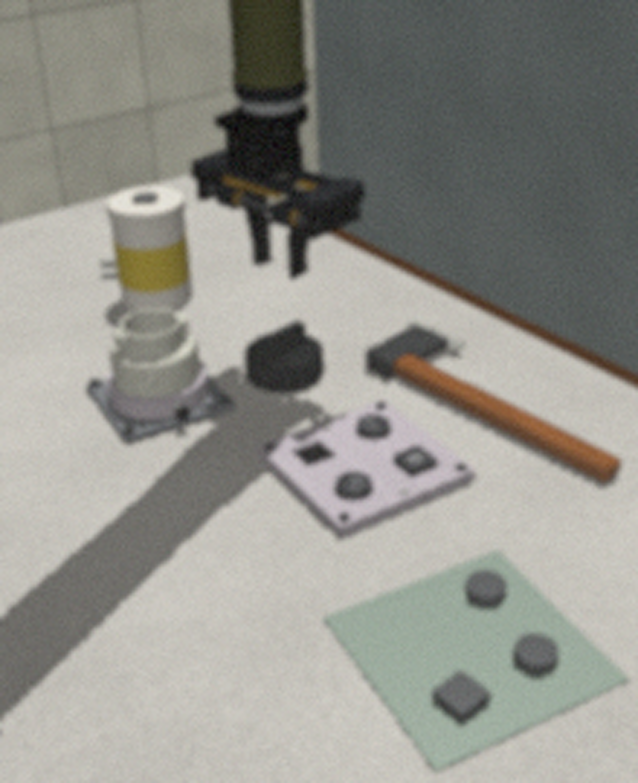

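The cap stands upright on the bench at about (0.66, 0.20) and the jar is open. Next I'll get the blank positions from the first wrist picture.

```bash
python3 - <<'E'
from geo import *
c=cam('wrist')
T=np.eye(4);T[:3,:3]=R.from_euler('xyz',[180,.05,0],degrees=True).as_matrix();T[:3,3]=[.6497,0,.2002]
c['c2w']=T@c['hand_eye']
Z=lambda a:np.array(a)/4+[130-.4,80-.4]
print('rounds',onz(c,Z([(516,247),(238,482)]),.022))
print('sq used',onz(c,Z([(440,442),(556,451),(546,566),(433,556)]),.022).mean(0))
print('hole',onz(c,Z([(190,157),(315,168),(308,290),(187,279)]),.014).mean(0))
b=onz(c,Z([(131,92),(646,139),(594,617)]),.014);print('bolts',b,(b[0]+b[2])/2,np.degrees(np.arctan2(*(b[1]-b[0])[[1,0]])),np.degrees(np.arctan2(*(b[1]-b[2])[[0,1]])))
E
python3 to.py 0.58 -0.04 0.1125 -80
```

```text
rounds [[ 0.6483  0.0289  0.022 ]
 [ 0.5697 -0.0371  0.022 ]]
sq used [ 0.6419 -0.0438  0.022 ]
hole [0.5751 0.0344 0.014 ]
bolts [[ 0.5447  0.0698  0.014 ]
 [ 0.6835  0.0572  0.014 ]
 [ 0.6712 -0.0811  0.014 ]] [ 0.6079 -0.0056  0.014 ] -5.193858645729055 5.090545318513388
shift [ 2.2269  1.2017 -0.0012] turn [ 0.0012 -0.0002 -0.0001] q [ -13.5238   26.2352   -7.5489   82.8633    3.5165   71.241  -101.4513]
```

```bash
python3 to.py 0.648 0.0287 0.07 -95.1
```

```text
shift [1.6682 0.412  0.4221] turn [ 0.0012 -0.0004  0.1677] q [ -13.5238   26.2352   -7.5489   82.8633    3.5165   71.241  -101.4513]
```

```bash
python3 -m pendant '[[0.1,0.05,0,0,0,0.04],[0.3,0.1,0,0,0,0.08],[0.5,0.15,0,0,0,0.12],[0.7,0.2,0,0,0,0.168],[0.9,0.25,0,0,0,0.168],[1,0.28,0,0,0,0.168],[1,0.28,0,0,0,0.168],[1,0.28,0,0,0,0.168]]' 54
python3 to.py 0.648 0.0287 0.03 -95.1;  python3 - <<'E'
from geo import *
w=cam('wrist');save(w,'m_w.png')
E
```

```text
time_s: 22.45
tool_pos: [0.6501, 0.0983, 0.1133]
tool_rot: [-180.0, 0.1, -95.0]
force: [0.4, 0.9, -1.0]
grip_width: 0.0541
shift [ 0.6963 -0.0407  0.8324] turn [-0.      0.0006  0.0006] q [  -8.2842   22.1938   -3.3338   88.2173    1.2881   69.6115 -106.8684]
```

View pics/m_w.png

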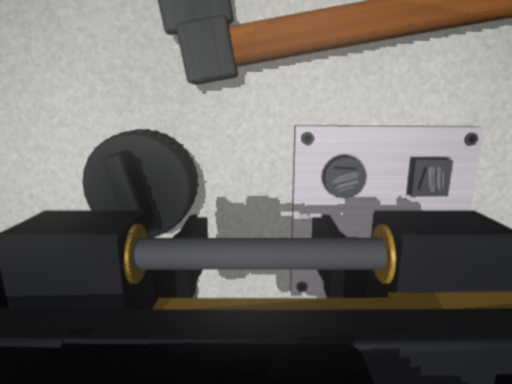

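Run:
```python
from geo import *
c=cam('wrist'); save(c,'m_z.png',(285,115,485,225),4)
```

```text
(no output)
```

View pics/m_z.png

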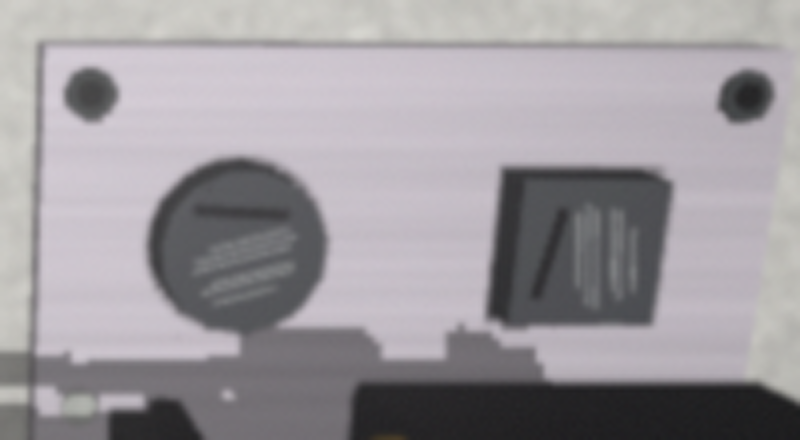

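Run:
```python
from geo import *
c=cam('wrist')
Z=lambda a:np.array(a)/4+[285-.4,115-.4]
print(onz(c,Z([(244,247)]),.022), onz(c,Z([(523,180),(670,183),(655,325),(507,319)]),.022).mean(0))
b=onz(c,Z([(91,95),(747,97)]),.014);print(b)
```

```text
[[0.6525 0.0265 0.022 ]] [ 0.6449 -0.0465  0.022 ]
[[ 0.6862  0.0558  0.014 ]
 [ 0.6738 -0.0832  0.014 ]]
```

```bash
python3 -m pendant '[[0.1,-0.01,0.1,0,0,0],[0.3,-0.02,0.2,0,0,0],[0.5,-0.02,0.35,0,0,0],[0.65,-0.02,0.5,0,0,0],[0.70,-0.02,0.65,0,0,0],[0.70,-0.02,0.75,0,0,0],[0.70,-0.02,0.83,0,0,0],[0.70,-0.02,0.83,0,0,0]]' 54
python3 to.py 0.650 0.028 -0.005 -95.1;  python3 - <<'E'
from geo import *
w=cam('wrist');save(w,'n_w.png',(150,80,400,280),3)
w=cam('side');save(w,'n_s.png',(170,130,320,250),5)
E
```

```text
time_s: 23.6
tool_pos: [0.6455, 0.0283, 0.0296]
tool_rot: [179.9, 0.0, -95.0]
force: [0.4, -0.0, -0.3]
grip_width: 0.0539
shift [-0.0012 -0.0458  0.3455] turn [0.0007 0.0002 0.0006] q [  -3.4038   25.2631   -1.8242   94.2142    0.8654   60.5933 -100.5259]
```

View pics/n_w.png

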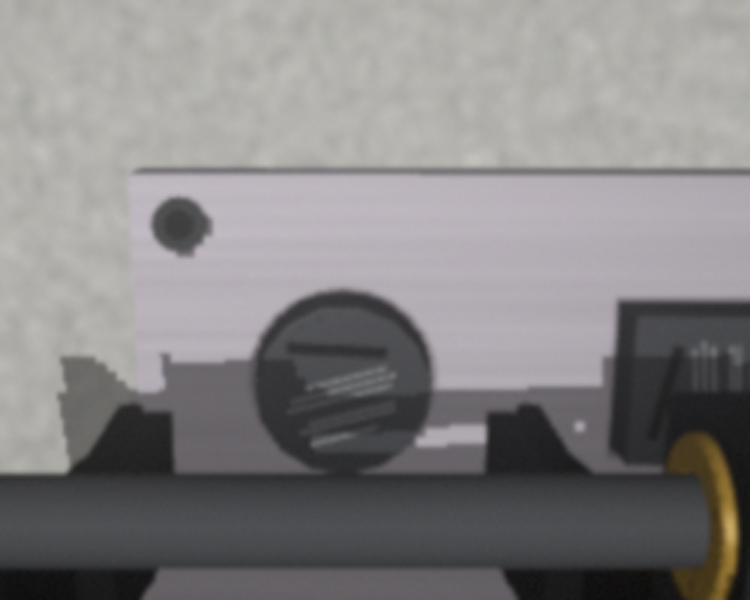

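View pics/n_s.png

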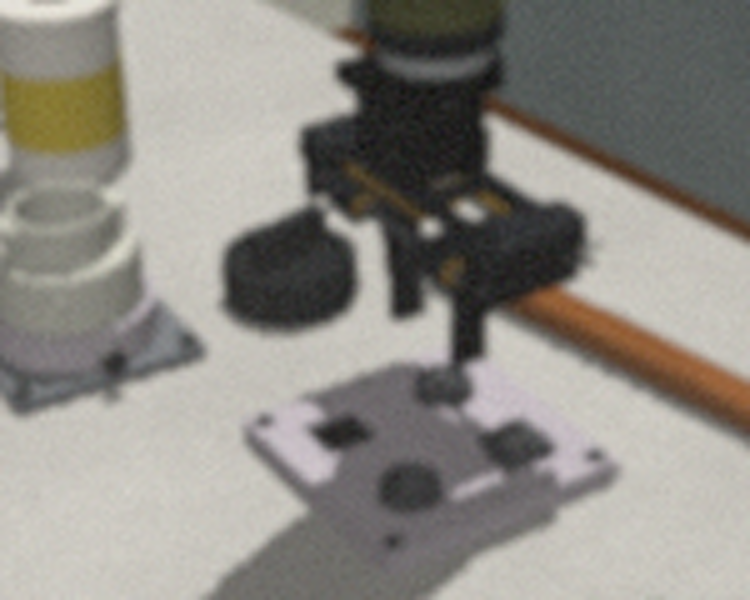

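```bash
python3 -m pendant '[[0.015,-0.04,0.05,0,0,0],[0.015,-0.046,0.1,0,0,0],[0.015,-0.046,0.15,0,0,0],[0.015,-0.046,0.2,0,0,0],[0.015,-0.046,0.24,0,0,0],[0.015,-0.046,0.28,0,0,0],[0.015,-0.046,0.32,0,0,0],[0.015,-0.046,0.33,0,0,0]]'
python3 -m pendant '[[0,0,0,0,0,0],[0,0,0,0,0,0],[0,0,0,0,0,0],[0,0,0,0,0,0],[0,0,0,0,0,0],[0,0,0,0,0,0],[0,0,0,0,0,0],[0,0,0,0,0,0]]' 20 35
```

```text
time_s: 24.7
tool_pos: [0.6501, 0.0253, -0.0031]
tool_rot: [180.0, -0.0, -95.1]
force: [-0.2, 0.0, 0.3]
grip_width: 0.054
time_s: 25.7
tool_pos: [0.6505, 0.0253, -0.0025]
tool_rot: [-180.0, -0.0, -95.1]
force: [0.4, -0.1, 1.6]
grip_width: 0.0336
```

```bash
python3 - <<'E'
from geo import *
w=cam('wrist');save(w,'o_w.png',(150,80,400,280),3)
o=env.get_obs();print(o['grip_width'],o['force'])
E
python3 -m pendant '[[0,0,-0.02,0,0,0],[0,0,-0.04,0,0,0],[0,0,-0.07,0,0,0],[0,0,-0.1,0,0,0],[0,0,-0.14,0,0,0],[0,0,-0.18,0,0,0],[0,0,-0.2,0,0,0],[0,0,-0.2,0,0,0]]'
python3 - <<'E'
from geo import *
w=cam('side');save(w,'o_s.png',(170,130,320,250),5)
w=cam('scene');save(w,'o_sc.png',(180,120,330,260),5)
o=env.get_obs();print(o['grip_width'],o['force'])
E
```

```text
0.033477452900516055 [0.1622 0.335  1.4305]
time_s: 26.75
tool_pos: [0.6505, 0.0253, 0.0176]
tool_rot: [-180.0, 0.0, -95.1]
force: [-0.3, 0.2, -1.1]
grip_width: 0.0333
0.03357667715048811 [-0.5026 -0.3907 -1.6894]
```

View pics/o_w.png

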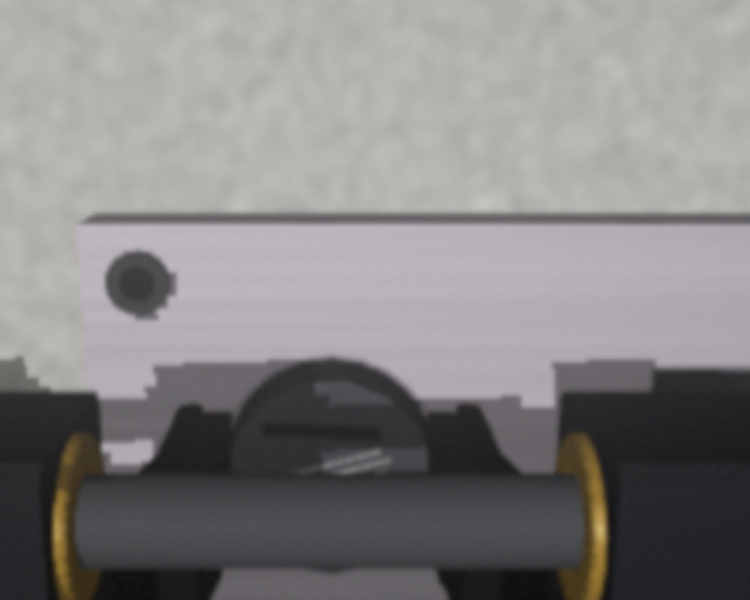

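View pics/o_s.png

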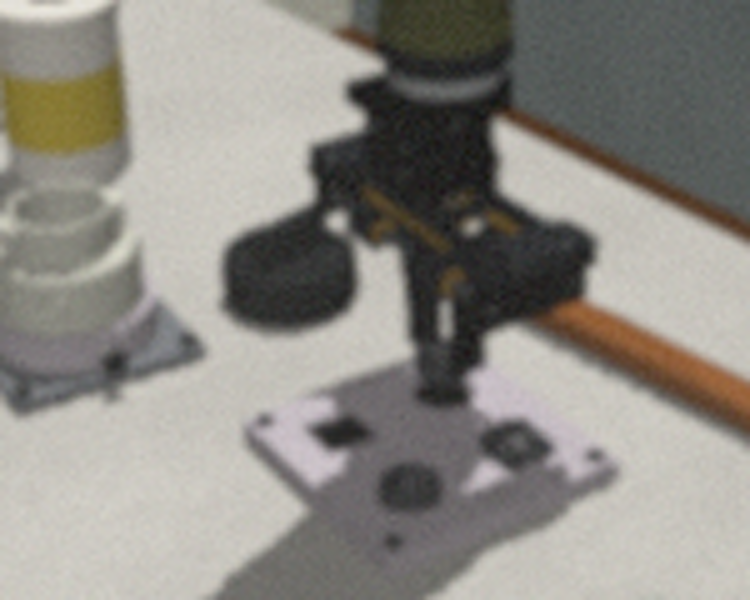

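View pics/o_sc.png

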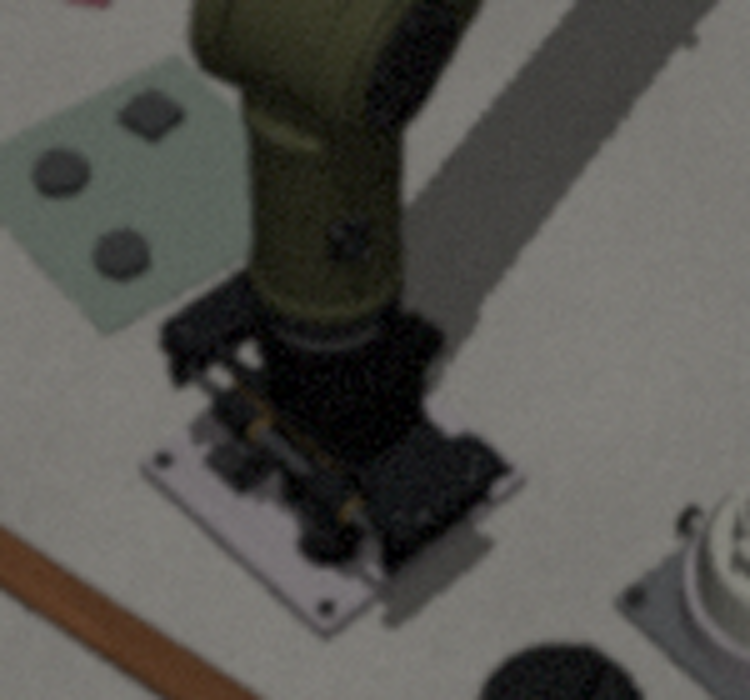

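```bash
python3 to.py 0.517 0.2417 0.107 -95.1
python3 -m pendant '[[0,0,-0.2,0,0,0],[-0.1,0.06,-0.4,0,0,0],[-0.25,0.15,-0.6,0,0,0],[-0.45,0.25,-0.8,0,0,0],[-0.65,0.37,-0.9,0,0,0],[-0.8,0.47,-0.9,0,0,0],[-0.95,0.57,-0.9,0,0,0],[-1,0.6,-0.9,0,0,0]]'
python3 -m pendant '[[-0.1,0.06,0,0,0,0],[-0.25,0.13,0,0,0,0],[-0.45,0.22,0,0,0,0],[-0.6,0.33,0,0,0,0],[-0.75,0.42,0,0,0,0],[-0.9,0.48,0,0,0,0],[-1,0.53,0,0,0,0],[-1,0.53,0,0,0,0]]'
python3 to.py 0.517 0.2417 0.093 -95.1
```

```text
shift [-2.0364  1.5205 -0.8981] turn [ 0.     -0.     -0.0003] q [  -3.2177   26.4744   -1.7149   94.0383    0.8917   59.5041 -100.3319]
time_s: 27.85
tool_pos: [0.5982, 0.1321, 0.1067]
tool_rot: [179.9, 0.0, -95.0]
force: [-0.1, 0.1, -1.6]
grip_width: 0.0333
time_s: 28.85
tool_pos: [0.5552, 0.2358, 0.1072]
tool_rot: [180.0, 0.0, -95.0]
force: [-0.4, 0.5, -2.2]
grip_width: 0.0336
shift [-0.0257  0.3859  0.1425] turn [0.     0.0001 0.0008] q [ -18.5802   16.5138   -8.2232   96.5882    2.5163   67.0757 -122.476 ]
```

```bash
python3 -m pendant '[[-0.01,0.1,0,0,0,0],[-0.02,0.2,0,0,0,0],[-0.02,0.3,0,0,0,0],[-0.02,0.38,0.03,0,0,0],[-0.02,0.386,0.08,0,0,0],[-0.02,0.386,0.12,0,0,0],[-0.02,0.386,0.14,0,0,0],[-0.02,0.386,0.14,0,0,0]]'
python3 - <<'E'
from geo import *
w=cam('side');save(w,'p_s.png',(130,90,280,230),5)
w=cam('wrist');save(w,'p_w.png',(150,80,400,280),3)
o=env.get_obs();print(o['grip_width'],o['force'])
E
```

```text
time_s: 29.85
tool_pos: [0.5175, 0.2399, 0.0929]
tool_rot: [180.0, -0.0, -95.1]
force: [-0.0, 0.5, -1.8]
grip_width: 0.0335
0.03366230101055576 [ 0.4235  0.9215 -1.0142]
```

View pics/p_s.png

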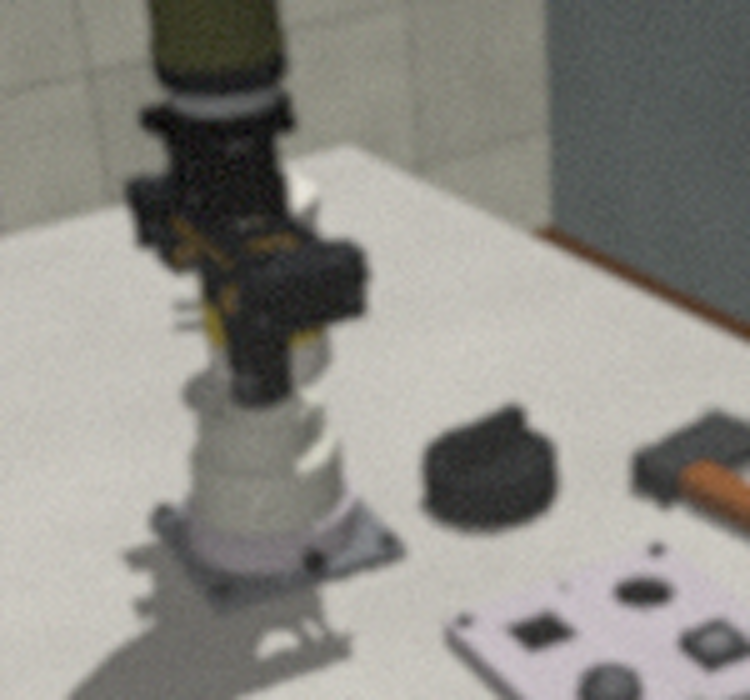

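View pics/p_w.png

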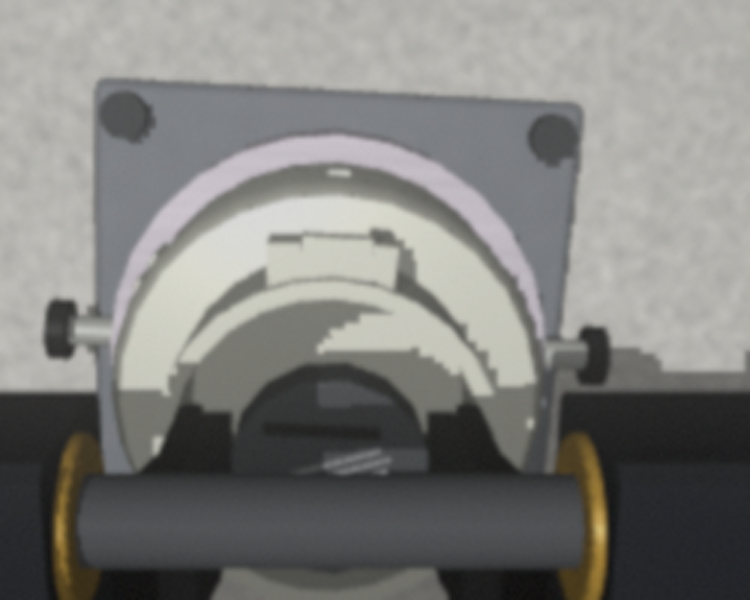

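The disc is centred over the mouth, so I'll release it.

```bash
python3 -m pendant '[[0,0,0,0,0,0],[0,0,0,0,0,0],[0,0,0,0,0,0],[0,0,0,0,0,0],[0,0,0,0,0,0],[0,0,-0.05,0,0,0],[0,0,-0.1,0,0,0],[0,0,-0.15,0,0,0]]' 56
python3 to.py 0.643 -0.046 0.06 -95.1
python3 - <<'E'
from geo import *
w=cam('wrist');save(w,'q_w.png',(150,80,400,280),3)
E
```

```text
time_s: 30.95
tool_pos: [0.5175, 0.2401, 0.1088]
tool_rot: [-180.0, 0.0, -95.1]
force: [0.6, -1.4, -0.9]
grip_width: 0.0561
shift [ 2.7379 -1.5051  0.4886] turn [-0.0003  0.0001 -0.0003] q [ -19.5486   12.7287   -9.0896  101.1248    2.1842   66.2875 -124.4241]
```

View pics/q_w.png

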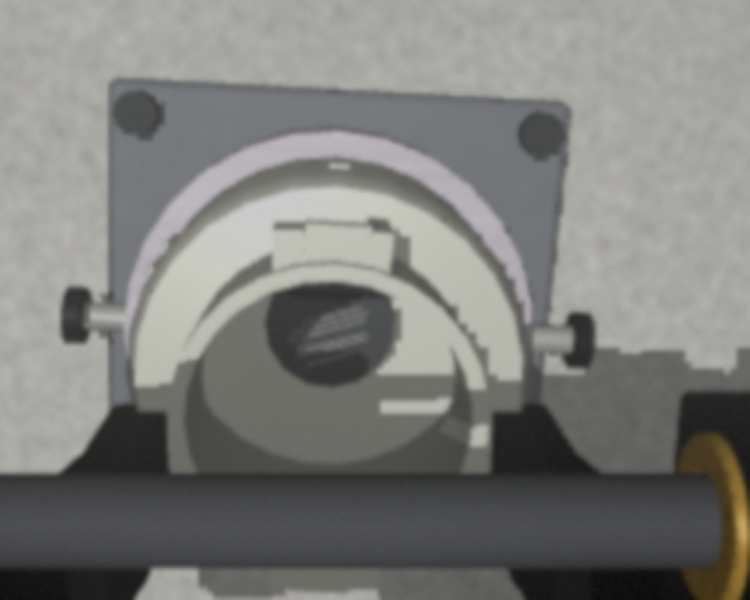

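```bash
python3 -m pendant '[[0.2,-0.12,0,0,0,0],[0.5,-0.28,0,0,0,0],[0.8,-0.44,0,0,0,0],[1,-0.55,0,0,0,0],[1,-0.55,0,0,0,0],[1,-0.55,0,0,0,0],[1,-0.55,0,0,0,0],[1,-0.55,0,0,0,0]]' 54
python3 -m pendant '[[0.2,-0.12,0.05,0,0,0],[0.5,-0.28,0.1,0,0,0],[0.8,-0.44,0.2,0,0,0],[1,-0.55,0.25,0,0,0],[1,-0.55,0.3,0,0,0],[1,-0.55,0.3,0,0,0],[1,-0.55,0.3,0,0,0],[1,-0.55,0.3,0,0,0]]' 54
python3 to.py 0.643 -0.046 0.03 -95.1
```

```text
time_s: 32.0
tool_pos: [0.5629, 0.1366, 0.1083]
tool_rot: [180.0, 0.0, -95.0]
force: [0.2, -0.9, 0.6]
grip_width: 0.054
time_s: 33.0
tool_pos: [0.6091, 0.0323, 0.0787]
tool_rot: [-180.0, 0.0, -95.0]
force: [-0.2, -1.1, 0.0]
grip_width: 0.054
shift [ 0.75   -0.4063  0.4869] turn [-0.0004  0.0002  0.0008] q [  -4.5394   18.4159   -1.1703   97.4845    0.3939   64.0646 -100.8503]
```

```bash
python3 -m pendant '[[0.2,-0.1,0.05,0,0,0],[0.5,-0.25,0.1,0,0,0],[0.75,-0.4,0.2,0,0,0],[0.75,-0.406,0.3,0,0,0],[0.75,-0.406,0.4,0,0,0],[0.75,-0.406,0.48,0,0,0],[0.75,-0.406,0.48,0,0,0],[0.75,-0.406,0.48,0,0,0]]' 54
python3 to.py 0.643 -0.046 -0.003 -95.1;  python3 - <<'E'
from geo import *
w=cam('wrist');save(w,'r_w.png',(150,80,400,280),3)
E
```

```text
time_s: 34.0
tool_pos: [0.643, -0.0467, 0.0307]
tool_rot: [-180.0, 0.0, -95.1]
force: [-0.0, -0.6, 0.1]
grip_width: 0.0536
shift [-0.0073  0.0011  0.3367] turn [-0.0004  0.0001  0.0002] q [  1.012   24.9285   0.994   94.5726  -0.4893  60.4641 -92.9281]
```

View pics/r_w.png

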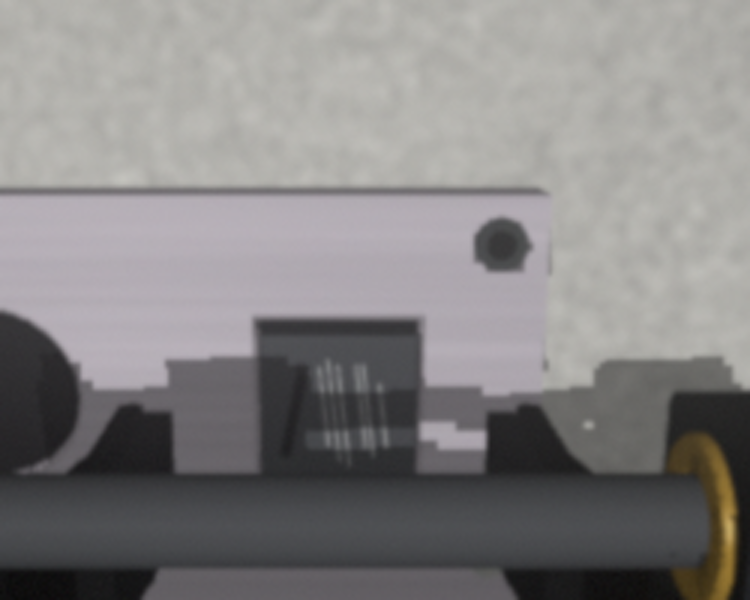

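```bash
python3 -m pendant '[[0.01,0,0.05,0,0,0],[0.01,0,0.1,0,0,0],[0.01,0,0.15,0,0,0],[0.01,0,0.2,0,0,0],[0.01,0,0.24,0,0,0],[0.01,0,0.28,0,0,0],[0.01,0,0.32,0,0,0],[0.01,0,0.335,0,0,0]]'
python3 -m pendant '[[0,0,0,0,0,0],[0,0,0,0,0,0],[0,0,0,0,0,0],[0,0,0,0,0,0],[0,0,0,0,0,0],[0,0,-0.02,0,0,0],[0,0,-0.07,0,0,0],[0,0,-0.12,0,0,0]]' 20 35
```

```text
time_s: 35.05
tool_pos: [0.6425, -0.0483, -0.0036]
tool_rot: [180.0, -0.0, -95.1]
force: [0.3, -0.1, 0.7]
grip_width: 0.0542
time_s: 36.05
tool_pos: [0.6427, -0.0483, 0.0091]
tool_rot: [180.0, -0.0, -95.1]
force: [0.1, -1.4, -1.0]
grip_width: 0.0308
```

```bash
python3 -m pendant '[[0,0,-0.2,0,0,0],[-0.1,0.06,-0.4,0,0,0],[-0.3,0.15,-0.6,0,0,0],[-0.5,0.25,-0.8,0,0,0],[-0.7,0.37,-0.98,0,0,0],[-0.85,0.47,-0.98,0,0,0],[-1,0.53,-0.98,0,0,0],[-1,0.53,-0.98,0,0,0]]'
python3 -m pendant '[[-0.15,0.06,0,0,0,0],[-0.3,0.15,0,0,0,0],[-0.5,0.25,0,0,0,0],[-0.7,0.37,0,0,0,0],[-0.85,0.47,0,0,0,0],[-1,0.53,0,0,0,0],[-1,0.53,0,0,0,0],[-1,0.53,0,0,0,0]]'
python3 to.py 0.517 0.2405 0.093 -95.1
```

```text
time_s: 37.05
tool_pos: [0.5978, 0.0581, 0.1059]
tool_rot: [179.9, 0.0, -95.0]
force: [0.2, -0.5, -1.5]
grip_width: 0.0312
time_s: 38.05
tool_pos: [0.5554, 0.1594, 0.1067]
tool_rot: [-180.0, -0.0, -95.2]
force: [-0.3, -0.1, -2.7]
grip_width: 0.0307
shift [-0.7732  0.4559  0.1367] turn [-0.0002 -0.0005 -0.0009] q [ -13.8163   13.5188   -5.565   100.3264    1.47     66.2219 -115.0047]
```

```bash
python3 -m pendant '[[-0.15,0.08,0,0,0,0],[-0.35,0.2,0,0,0,0],[-0.55,0.32,0,0,0,0],[-0.7,0.42,0,0,0,0],[-0.775,0.456,0.03,0,0,0],[-0.775,0.456,0.08,0,0,0],[-0.775,0.456,0.13,0,0,0],[-0.775,0.456,0.135,0,0,0]]'
python3 -m pendant '[[0,0,0,0,0,0],[0,0,0,0,0,0],[0,0,0,0,0,0],[0,0,0,0,0,0],[0,0,0,0,0,0],[0,0,-0.05,0,0,0],[0,0,-0.1,0,0,0],[0,0,-0.15,0,0,0]]' 56
python3 to.py 0.569 -0.039 0.06 -95.1
python3 - <<'E'
from geo import *
w=cam('wrist');save(w,'s_w.png',(150,80,400,280),3)
E
```

```text
time_s: 39.05
tool_pos: [0.5166, 0.2403, 0.0925]
tool_rot: [179.9, -0.1, -95.2]
force: [0.7, -0.0, -2.0]
grip_width: 0.0307
time_s: 40.05
tool_pos: [0.5167, 0.2417, 0.1089]
tool_rot: [-180.0, 0.0, -95.1]
force: [0.0, -0.5, 0.3]
grip_width: 0.0556
shift [ 2.7493 -0.7717  0.4885] turn [-0.0003  0.0001 -0.0003] q [ -19.8876   12.7031   -8.9097  101.1468    2.1394   66.2819 -124.5691]
```

View pics/s_w.png

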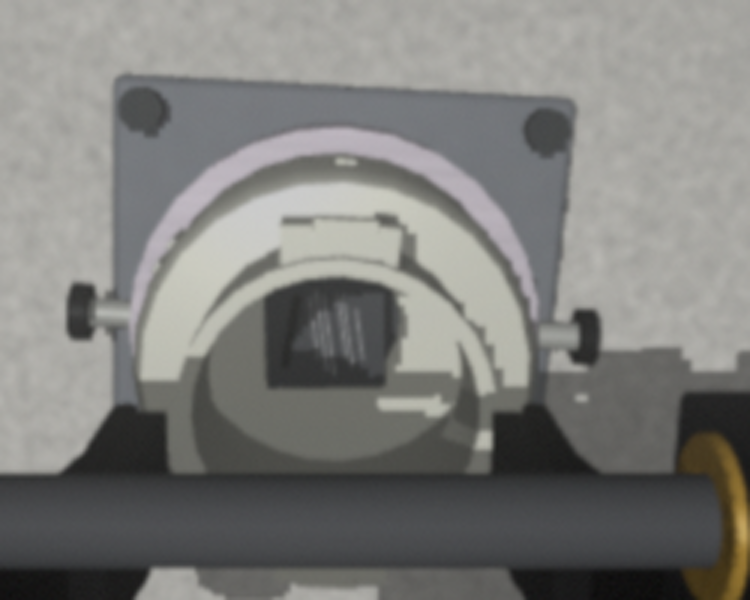

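```bash
python3 -m pendant '[[0.2,-0.06,0,0,0,0],[0.5,-0.14,0,0,0,0],[0.8,-0.22,0,0,0,0],[1,-0.28,0,0,0,0],[1,-0.28,0,0,0,0],[1,-0.28,0,0,0,0],[1,-0.28,0,0,0,0],[1,-0.28,0,0,0,0]]' 54
python3 -m pendant '[[0.2,-0.06,0.05,0,0,0],[0.5,-0.14,0.1,0,0,0],[0.8,-0.22,0.2,0,0,0],[1,-0.28,0.25,0,0,0],[1,-0.28,0.3,0,0,0],[1,-0.28,0.3,0,0,0],[1,-0.28,0.3,0,0,0],[1,-0.28,0.3,0,0,0]]' 54
python3 to.py 0.569 -0.039 0.03 -95.1
```

```text
time_s: 41.1
tool_pos: [0.5353, 0.1405, 0.1083]
tool_rot: [-180.0, 0.0, -95.0]
force: [-0.3, -0.4, -0.0]
grip_width: 0.0539
time_s: 42.1
tool_pos: [0.5545, 0.0385, 0.0786]
tool_rot: [-180.0, 0.0, -95.0]
force: [0.4, -0.2, 0.4]
grip_width: 0.054
shift [ 0.7596 -0.212   0.4858] turn [-0.0004  0.0002  0.0007] q [  -5.8212   12.3806   -0.9875  105.1694    0.2248   62.4156 -101.9232]
```

```bash
python3 -m pendant '[[0.2,-0.05,0.05,0,0,0],[0.5,-0.12,0.1,0,0,0],[0.75,-0.2,0.2,0,0,0],[0.76,-0.212,0.3,0,0,0],[0.76,-0.212,0.4,0,0,0],[0.76,-0.212,0.48,0,0,0],[0.76,-0.212,0.48,0,0,0],[0.76,-0.212,0.48,0,0,0]]' 54
python3 to.py 0.569 -0.039 -0.003 -95.1;  python3 - <<'E'
from geo import *
w=cam('wrist');save(w,'t_w.png',(150,80,400,280),3)
E
```

```text
time_s: 43.1
tool_pos: [0.569, -0.0396, 0.0306]
tool_rot: [-180.0, 0.0, -95.1]
force: [0.3, 0.3, 1.0]
grip_width: 0.0541
shift [-0.0062  0.0008  0.3358] turn [-0.0004  0.0001  0.0002] q [ -0.3184  16.981    1.8864 105.5632  -0.66    57.4311 -93.2398]
```

View pics/t_w.png

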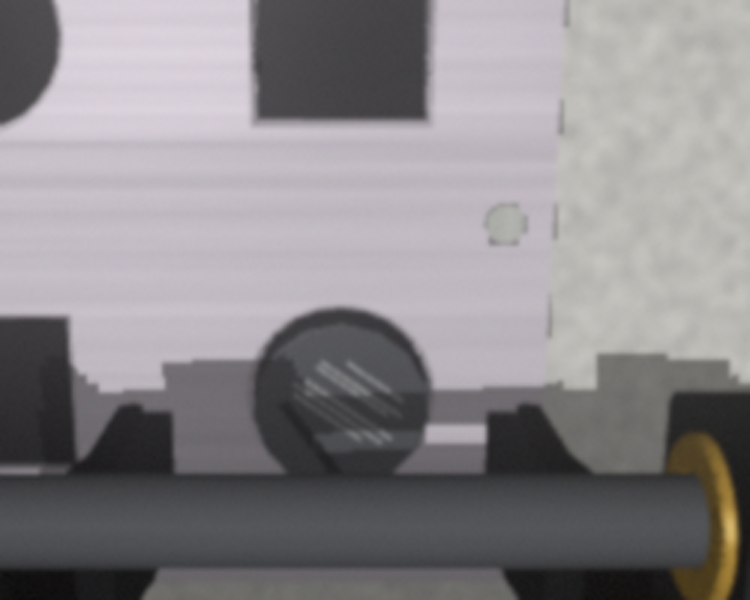

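```bash
python3 -m pendant '[[0.015,-0.01,0.05,0,0,0],[0.015,-0.02,0.1,0,0,0],[0.015,-0.02,0.15,0,0,0],[0.015,-0.02,0.2,0,0,0],[0.015,-0.02,0.24,0,0,0],[0.015,-0.02,0.28,0,0,0],[0.015,-0.02,0.32,0,0,0],[0.015,-0.02,0.335,0,0,0]]'
python3 -m pendant '[[0,0,0,0,0,0],[0,0,0,0,0,0],[0,0,0,0,0,0],[0,0,0,0,0,0],[0,0,0,0,0,0],[0,0,-0.02,0,0,0],[0,0,-0.07,0,0,0],[0,0,-0.12,0,0,0]]' 20 35
```

```text
time_s: 44.15
tool_pos: [0.5704, -0.0418, -0.0036]
tool_rot: [180.0, -0.0, -95.1]
force: [0.7, 0.1, 0.9]
grip_width: 0.0539
time_s: 45.15
tool_pos: [0.5705, -0.0419, 0.0091]
tool_rot: [180.0, -0.0, -95.1]
force: [-0.6, -0.4, -1.7]
grip_width: 0.0336
```

```bash
python3 -m pendant '[[0,0,-0.2,0,0,0],[-0.1,0.02,-0.4,0,0,0],[-0.3,0.08,-0.6,0,0,0],[-0.5,0.14,-0.8,0,0,0],[-0.7,0.19,-0.98,0,0,0],[-0.85,0.24,-0.98,0,0,0],[-1,0.28,-0.98,0,0,0],[-1,0.28,-0.98,0,0,0]]'
python3 -m pendant '[[-0.15,0.04,0,0,0,0],[-0.3,0.08,0,0,0,0],[-0.5,0.14,0,0,0,0],[-0.7,0.19,0,0,0,0],[-0.85,0.24,0,0,0,0],[-1,0.28,0,0,0,0],[-1,0.28,0,0,0,0],[-1,0.28,0,0,0,0]]'
python3 to.py 0.517 0.2405 0.093 -95.1
```

```text
time_s: 46.15
tool_pos: [0.5507, 0.0616, 0.1057]
tool_rot: [179.9, -0.0, -95.0]
force: [0.5, 0.5, -1.5]
grip_width: 0.0337
time_s: 47.15
tool_pos: [0.5329, 0.1615, 0.1067]
tool_rot: [-180.0, -0.0, -95.2]
force: [0.7, -0.2, -0.5]
grip_width: 0.0337
shift [-0.7727  0.2299  0.1366] turn [-0.0001 -0.0005 -0.0008] q [ -14.4073   11.1367   -5.8146  103.2152    1.2789   65.7164 -115.8134]
```

```bash
python3 -m pendant '[[-0.15,0.05,0,0,0,0],[-0.35,0.1,0,0,0,0],[-0.55,0.16,0,0,0,0],[-0.7,0.2,0,0,0,0],[-0.775,0.23,0.03,0,0,0],[-0.775,0.23,0.08,0,0,0],[-0.775,0.23,0.13,0,0,0],[-0.775,0.23,0.135,0,0,0]]'
python3 -m pendant '[[0,0,0,0,0,0],[0,0,0,0,0,0],[0,0,0,0,0,0],[0,0,0,0,0,0],[0,0,0,0,0,0],[0,0,-0.05,0,0,0],[0,0,-0.1,0,0,0],[0,0,-0.15,0,0,0]]' 56
python3 - <<'E'
from geo import *
w=cam('wrist');save(w,'u_w.png',(150,80,400,280),3)
w=cam('scene');save(w,'u_sc.png',(150,100,450,325),2.6)
E
```

```text
time_s: 48.15
tool_pos: [0.5166, 0.2404, 0.0925]
tool_rot: [179.9, -0.1, -95.2]
force: [-0.2, 0.1, -1.1]
grip_width: 0.0339
time_s: 49.15
tool_pos: [0.5169, 0.2417, 0.1089]
tool_rot: [-180.0, 0.0, -95.1]
force: [0.8, 0.4, 0.0]
grip_width: 0.056
```

View pics/u_w.png

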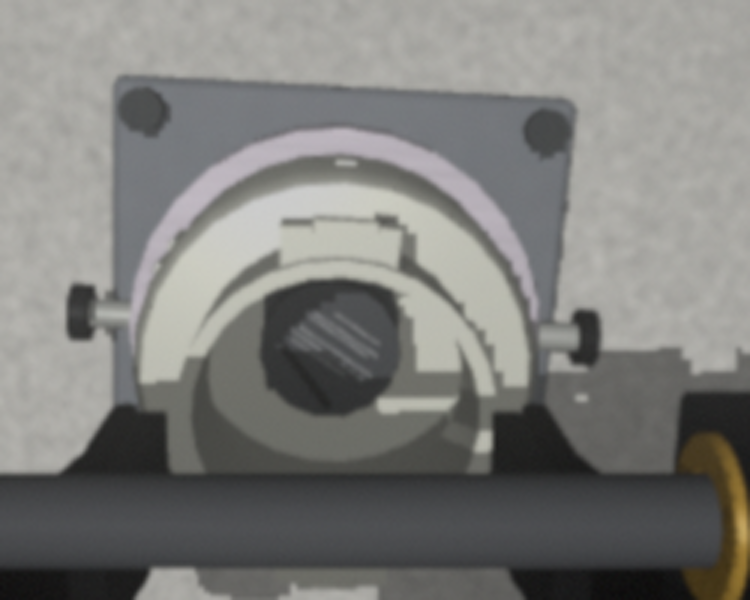

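View pics/u_sc.png

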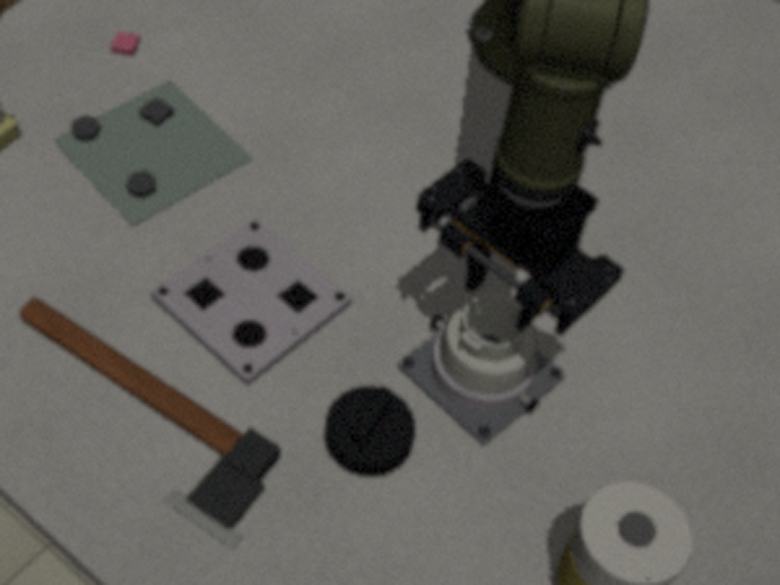

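The third scarred blank is in the jar, stacked below the rim, and all four recesses are empty. One fresh round on the mat has moved, from (109,137) to (86,127) in the crop. I'll fetch the cap at its recorded release pose.

```bash
python3 to.py 0.6604 0.2005 0.108 -80
python3 -m pendant '[[0.05,-0.2,0,0,0,-0.04],[0.1,-0.4,0,0,0,-0.08],[0.14,-0.6,0,0,0,-0.12],[0.2,-0.8,0,0,0,-0.168],[0.2,-1,0,0,0,-0.168],[0.2,-1,0,0,0,-0.168],[0.2,-1,0,0,0,-0.168],[0.2,-1,0,0,0,-0.168]]' 45
python3 to.py 0.6604 0.2005 0.06 -80
```

```text
shift [ 0.2845 -1.4626  0.0144] turn [-0.001   0.0004 -0.1681] q [ -19.934    12.6998   -8.848   101.1023    2.127    66.2627 -124.5492]
time_s: 50.25
tool_pos: [0.6137, 0.2133, 0.1083]
tool_rot: [180.0, 0.0, -80.0]
force: [0.3, -0.4, -0.8]
grip_width: 0.0454
shift [ 0.2077 -0.4381  0.4829] turn [0.0002 0.0001 0.0005] q [ -15.081    21.7723   -8.1411   89.5407    3.2121   68.9349 -103.7564]
```

```bash
python3 -m pendant '[[0.05,-0.15,0,0,0,0],[0.12,-0.3,0,0,0,0],[0.2,-0.43,0.08,0,0,0],[0.208,-0.438,0.18,0,0,0],[0.208,-0.438,0.28,0,0,0],[0.208,-0.438,0.38,0,0,0],[0.208,-0.438,0.48,0,0,0],[0.208,-0.438,0.48,0,0,0]]'
python3 to.py 0.6604 0.2005 0.0142 -80
python3 - <<'E'
from geo import *
w=cam('wrist');save(w,'v_w.png',(150,80,400,280),3)
E
```

```text
time_s: 51.25
tool_pos: [0.6603, 0.1997, 0.059]
tool_rot: [179.9, -0.0, -80.0]
force: [0.5, -0.2, -0.0]
grip_width: 0.0448
shift [-0.0074 -0.0037  0.4476] turn [ 0.0014 -0.0002  0.0001] q [ -13.7649   28.6871   -7.121    85.6808    3.7302   65.9877 -101.5369]
```

View pics/v_w.png

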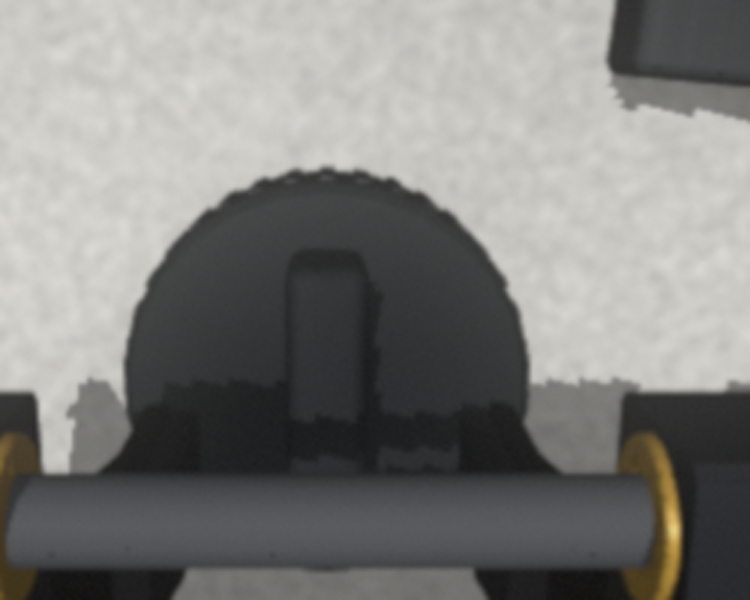

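```bash
python3 -m pendant '[[-0.005,0,0.07,0,0,0],[-0.005,0,0.15,0,0,0],[-0.005,0,0.22,0,0,0],[-0.005,0,0.29,0,0,0],[-0.005,0,0.36,0,0,0],[-0.005,0,0.41,0,0,0],[-0.005,0,0.44,0,0,0],[-0.005,0,0.445,0,0,0]]'
python3 -m pendant '[[0,0,0,0,0,0],[0,0,0,0,0,0],[0,0,0,0,0,0],[0,0,0,0,0,0],[0,0,0,0,0,0],[0,0,0,0,0,0],[0,0,-0.05,0,0,0],[0,0,-0.1,0,0,0]]' 0 60
```

```text
time_s: 52.3
tool_pos: [0.6611, 0.2003, 0.0156]
tool_rot: [180.0, -0.0, -80.0]
force: [0.2, -0.6, -0.5]
grip_width: 0.0449
time_s: 53.3
tool_pos: [0.6611, 0.2003, 0.0259]
tool_rot: [180.0, -0.0, -80.0]
force: [0.2, 0.7, -1.7]
grip_width: 0.0156
```

```bash
python3 -m pendant '[[0,0,-0.15,0,0,0],[0,0,-0.35,0,0,0],[0,0,-0.55,0,0,0],[0,0,-0.75,0,0,0],[0,0.1,-0.9,0,0,0],[0,0.2,-1,0,0,0],[0,0.3,-1,0,0,0],[0,0.4,-1,0,0,0]]'
python3 to.py 0.5173 0.2423 0.155 -37
```

```text
time_s: 54.3
tool_pos: [0.6204, 0.1931, 0.125]
tool_rot: [179.9, -0.0, -80.0]
force: [-0.5, -0.6, -0.9]
grip_width: 0.0156
shift [-0.6636  0.9299 -0.2987] turn [ 0.0009  0.0002 -0.4778] q [ -13.5856   21.0861   -7.6742   88.4537    2.9195   70.7392 -101.7195]
```

```bash
python3 -m pendant '[[-0.05,0.05,-0.2,0,0,-0.04],[-0.1,0.15,-0.3,0,0,-0.1],[-0.2,0.3,-0.3,0,0,-0.18],[-0.35,0.5,-0.3,0,0,-0.26],[-0.5,0.7,-0.3,0,0,-0.34],[-0.6,0.85,-0.3,0,0,-0.42],[-0.664,0.93,-0.3,0,0,-0.478],[-0.664,0.93,-0.3,0,0,-0.478]]'
python3 -m pendant '[[0,0,0,0,0,0],[0,0,0,0,0,0],[0,0,0,0,0,0],[0,0,0,0,0,0],[0,0,0,0,0,0],[0,0,0,0,0,0],[0,0,0,0,0,0],[0,0,0,0,0,0]]'
python3 to.py 0.5173 0.2423 0.155 -37
python3 - <<'E'
from geo import *
w=cam('side');save(w,'w_s.png',(130,70,280,230),4.5)
w=cam('wrist');save(w,'w_w.png',(150,80,400,280),3)
w=cam('scene');save(w,'w_sc.png',(260,130,400,280),5)
E
```

```text
time_s: 55.3
tool_pos: [0.5173, 0.2429, 0.1551]
tool_rot: [179.9, 0.0, -37.0]
force: [0.3, 0.0, -0.8]
grip_width: 0.0158
time_s: 56.3
tool_pos: [0.5187, 0.2427, 0.1558]
tool_rot: [-180.0, -0.0, -37.0]
force: [-0.3, -1.3, -0.9]
grip_width: 0.0156
shift [-0.0086  0.0112  0.008 ] turn [-0.     -0.0001  0.0001] q [-13.4994  11.3139 -16.0955  97.475    3.2901  71.6685 -67.323 ]
```

View pics/w_s.png

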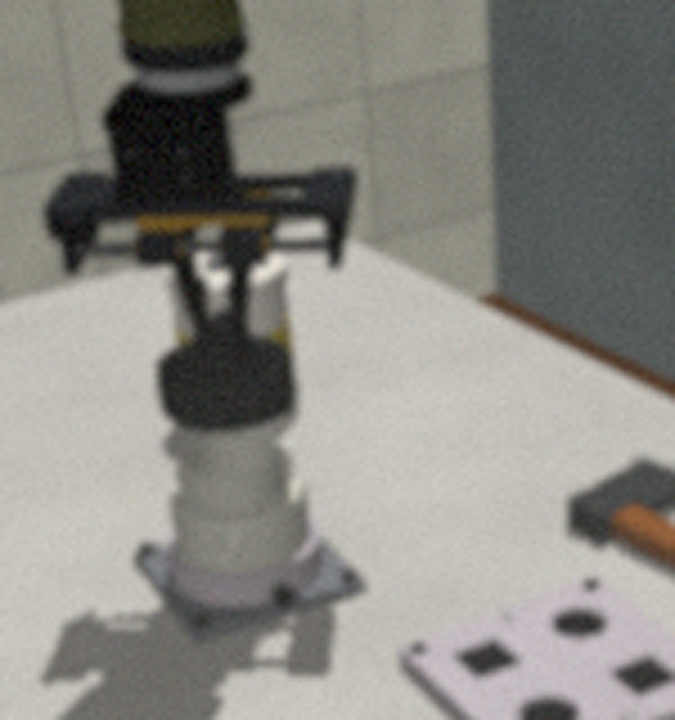

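View pics/w_w.png

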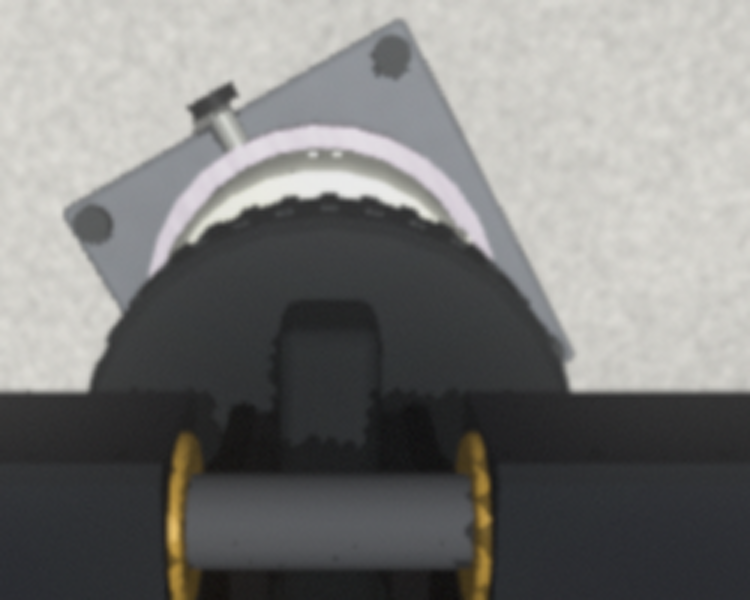

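View pics/w_sc.png

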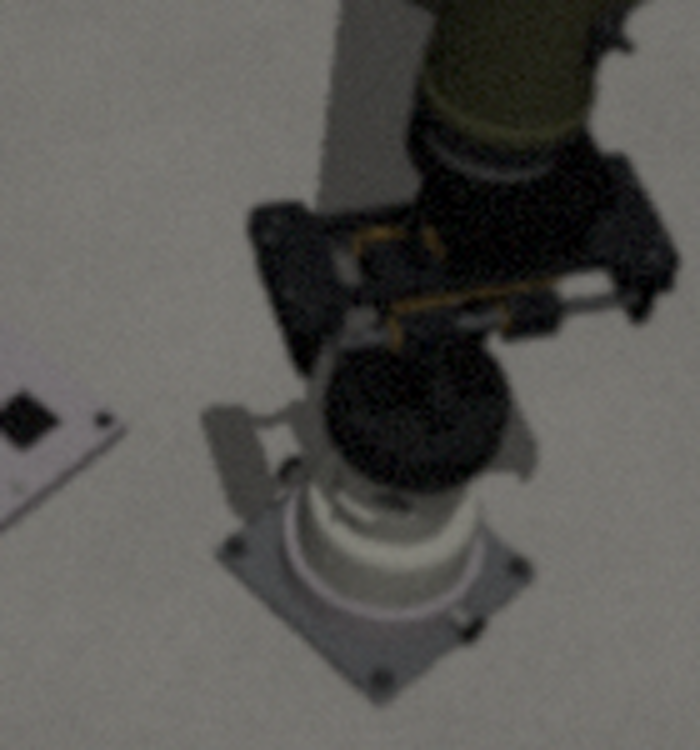

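```bash
python3 -m pendant '[[0.003,0.008,0.05,0,0,0],[0.003,0.008,0.12,0,0,0],[0.003,0.008,0.19,0,0,0],[0.003,0.008,0.26,0,0,0],[0.003,0.008,0.33,0,0,0],[0.003,0.008,0.38,0,0,0],[0.003,0.008,0.42,0,0,0],[0.003,0.008,0.44,0,0,0]]'
python3 -m pendant '[[0,0,0.01,0,0,0],[0,0,0.02,0,0,0],[0,0,0.03,0,0,0],[0,0,0.04,0,0,0],[0,0,0.05,0,0,0],[0,0,0.06,0,0,0],[0,0,0.06,0,0,0],[0,0,0.06,0,0,0]]'
```

```text
time_s: 57.45
tool_pos: [0.5183, 0.2419, 0.1116]
tool_rot: [180.0, 0.0, -37.0]
force: [-0.4, 0.1, -0.4]
grip_width: 0.0156
time_s: 58.45
tool_pos: [0.5183, 0.2419, 0.1056]
tool_rot: [180.0, 0.0, -37.0]
force: [-2.0, 0.4, -0.2]
grip_width: 0.0151
```

```bash
python3 -m pendant '[[-0.008,0.006,0.02,0,0,0],[-0.008,0.006,0.04,0,0,0],[-0.008,0.006,0.06,0,0,0],[-0.008,0.006,0.08,0,0,0],[-0.008,0.006,0.1,0,0,0],[-0.008,0.006,0.12,0,0,0],[-0.008,0.006,0.14,0,0,0],[-0.008,0.006,0.14,0,0,0]]'
python3 -m pendant '[[0,0,0,0,0,0],[0,0,0,0,0,0],[0,0,0,0,0,0],[0,0,0,0,0,0],[0,0,0,0,0,0],[0,0,0,0,0,0],[0,0,0,0,0,0],[0,0,0,0,0,0]]'
```

```text
time_s: 59.45
tool_pos: [0.518, 0.2419, 0.0932]
tool_rot: [-180.0, -0.1, -37.0]
force: [-3.6, -1.7, 10.2]
grip_width: 0.0157
time_s: 60.45
tool_pos: [0.518, 0.2418, 0.0933]
tool_rot: [-179.9, -0.1, -37.0]
force: [-3.1, -0.9, 9.7]
grip_width: 0.0152
```

```bash
python3 -m pendant '[[-0.005,0.004,0.01,0,0,0],[-0.01,0.008,0.015,0,0,0],[-0.01,0.008,0.02,0,0,0],[-0.01,0.008,0.025,0,0,0],[-0.01,0.008,0.025,0,0,0],[-0.01,0.008,0.025,0,0,0],[-0.01,0.008,0.025,0,0,0],[-0.01,0.008,0.025,0,0,0]]'
```

```text
time_s: 61.45
tool_pos: [0.518, 0.2419, 0.0917]
tool_rot: [-179.8, -0.2, -37.0]
force: [-1.5, -2.3, 11.8]
grip_width: 0.0156
```

```bash
python3 -m pendant '[[0,0,0,0,0,0.08],[0,0,0,0,0,0.17],[0,0,0,0,0,0.26],[0,0,0,0,0,0.35],[0,0,0,0,0,0.44],[0,0,0,0,0,0.53],[0,0,0,0,0,0.61],[0,0,0,0,0,0.65]]'
python3 -m pendant '[[0,0,0,0,0,0],[0,0,0,0,0,0],[0,0,0,0,0,0],[0,0,0,0,0,0],[0,0,0,0,0,0],[0,0,0,0,0,0],[0,0,0,0,0,0],[0,0,0,0,0,0]]'
python3 - <<'E'
from geo import *
o=env.get_obs();print(o['force'],o['wrist_torque'],o['tool_rot'],o['tool_pos'])
w=cam('wrist');save(w,'x_w.png',(150,80,400,280),3)
E
```

```text
time_s: 62.45
tool_pos: [0.5188, 0.2423, 0.092]
tool_rot: [-179.7, 0.1, -95.6]
force: [0.1, -1.9, 11.8]
grip_width: 0.0159
time_s: 63.45
tool_pos: [0.5188, 0.2423, 0.092]
tool_rot: [-179.7, 0.1, -95.5]
force: [-0.2, -0.6, 10.6]
grip_width: 0.0157
[-0.242  -0.5504 10.6215] [-0.1469  0.2345  0.0759] [-179.6839    0.1281  -95.5049] [0.5188 0.2423 0.092 ]
```

View pics/x_w.png

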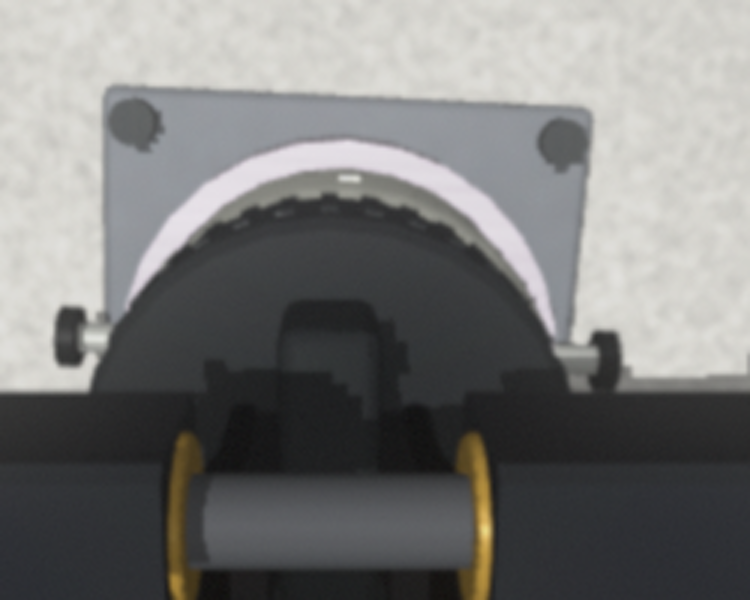

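```bash
python3 -m pendant '[[0,0,0.008,0,0,0.01],[0,0,0.008,0,0,0.02],[0,0,0.008,0,0,0.03],[0,0,0.008,0,0,0.04],[0,0,0.008,0,0,0.045],[0,0,0.008,0,0,0.045],[0,0,0.008,0,0,0.045],[0,0,0.008,0,0,0.045]]'
python3 - <<'E'
from geo import *
o=env.get_obs();print(o['force'],o['wrist_torque'],o['tool_rot'],o['tool_pos'])
w=cam('wrist');save(w,'y_w.png',(150,80,400,280),3)
E
```

```text
time_s: 64.5
tool_pos: [0.5186, 0.2417, 0.0913]
tool_rot: [-179.7, 0.1, -99.5]
force: [-0.5, -2.3, 13.0]
grip_width: 0.0156
[-0.5047 -2.3051 13.0158] [-0.4934  0.4382  0.3461] [-179.7065    0.0776  -99.5113] [0.5186 0.2417 0.0913]
```

View pics/y_w.png

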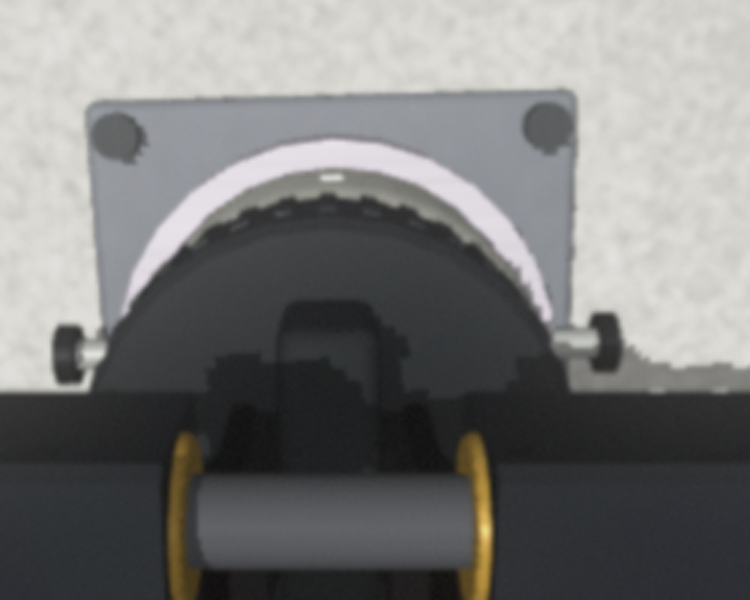

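```bash
python3 -m pendant '[[0,0,-0.015,0,0,0],[0,0,-0.03,0,0,0],[0,0,-0.045,0,0,0],[0,0,-0.06,0,0,0],[0,0,-0.075,0,0,0],[0,0,-0.09,0,0,0],[0,0,-0.1,0,0,0],[0,0,-0.1,0,0,0]]'
python3 - <<'E'
from geo import *
o=env.get_obs();print(o['force'],o['wrist_torque'],o['tool_rot'],o['tool_pos'])
E
```

```text
time_s: 65.55
tool_pos: [0.5175, 0.2413, 0.0991]
tool_rot: [-179.9, 0.0, -99.6]
force: [3.4, -1.7, 6.0]
grip_width: 0.0153
[ 3.4136 -1.717   5.9646] [-0.4367 -0.5536  0.0527] [-179.8545    0.0216  -99.5797] [0.5175 0.2413 0.0991]
```

```bash
python3 -m pendant '[[0,0,-0.01,0,0,0],[0,0,-0.02,0,0,0],[0,0,-0.03,0,0,0],[0,0,-0.03,0,0,0],[0,0,-0.03,0,0,0],[0,0,-0.03,0,0,0],[0,0,-0.03,0,0,0],[0,0,-0.03,0,0,0]]'
python3 -m pendant '[[0,0,-0.01,0,0,0],[0,0,-0.02,0,0,0],[0,0,-0.02,0,0,0],[0,0,-0.02,0,0,0],[0,0,-0.02,0,0,0],[0,0,-0.02,0,0,0],[0,0,-0.02,0,0,0],[0,0,-0.02,0,0,0]]'
```

```text
time_s: 66.55
tool_pos: [0.5166, 0.2415, 0.0999]
tool_rot: [-180.0, -0.0, -99.6]
force: [6.4, -0.5, -4.5]
grip_width: 0.0155
time_s: 67.55
tool_pos: [0.5165, 0.2414, 0.1]
tool_rot: [180.0, -0.0, -99.6]
force: [10.6, 1.6, -13.6]
grip_width: 0.0151
```

Locked: a 13.6 N upward pull doesn't move the cap, which sits at its locked height. I'll relax the pull, release and look.

```bash
python3 -m pendant '[[0,0,0.02,0,0,0],[0,0,0.03,0,0,0],[0,0,0.03,0,0,0],[0,0,0.03,0,0,0],[0,0,0.03,0,0,0],[0,0,0.03,0,0,0],[0,0,0.03,0,0,0],[0,0,0.03,0,0,0]]'
python3 -m pendant '[[0,0,0,0,0,0],[0,0,0,0,0,0],[0,0,0,0,0,0],[0,0,0,0,0,0],[0,0,-0.1,0,0,0],[0,0,-0.3,0,0,0],[0,0,-0.6,0,0,0],[0,0,-0.9,0,0,0]]' 45
python3 to.py 0.60 -0.02 0.15 -95.1
python3 - <<'E'
from geo import *
w=cam('wrist');save(w,'z_w.png',(150,30,400,280),3)
w=cam('side');save(w,'z_s.png',(130,90,280,230),5)
E
```

```text
time_s: 68.55
tool_pos: [0.5159, 0.2416, 0.1]
tool_rot: [180.0, -0.0, -99.5]
force: [4.8, -1.4, -6.8]
grip_width: 0.0157
time_s: 69.55
tool_pos: [0.5161, 0.2419, 0.1921]
tool_rot: [-180.0, 0.0, -99.5]
force: [-0.7, -1.4, -0.8]
grip_width: 0.0447
shift [ 2.4436 -1.2607  0.4207] turn [-0.0003  0.0002 -0.0493] q [ -19.849     9.2541   -8.8537   95.3456    1.4644   75.4834 -128.495 ]
```

View pics/z_w.png

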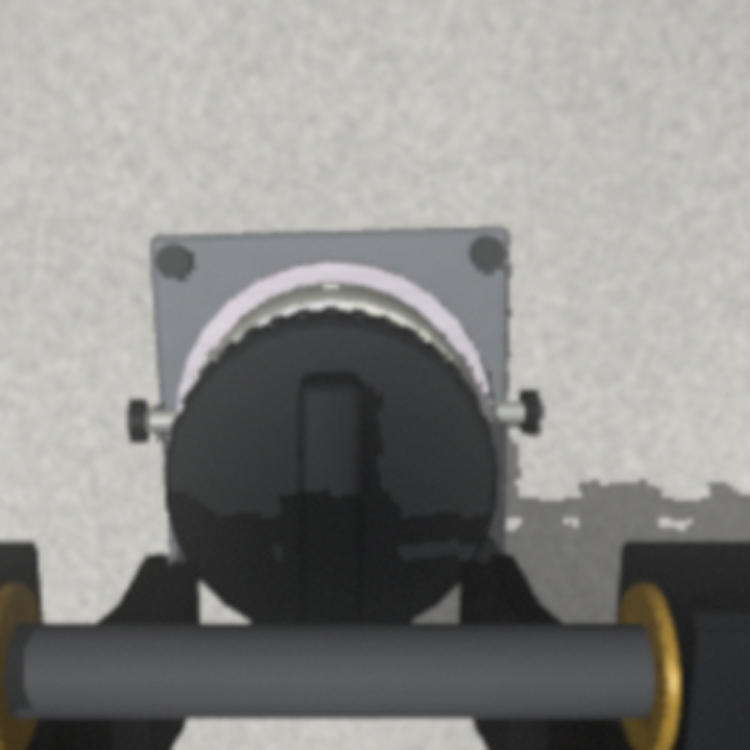

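View pics/z_s.png

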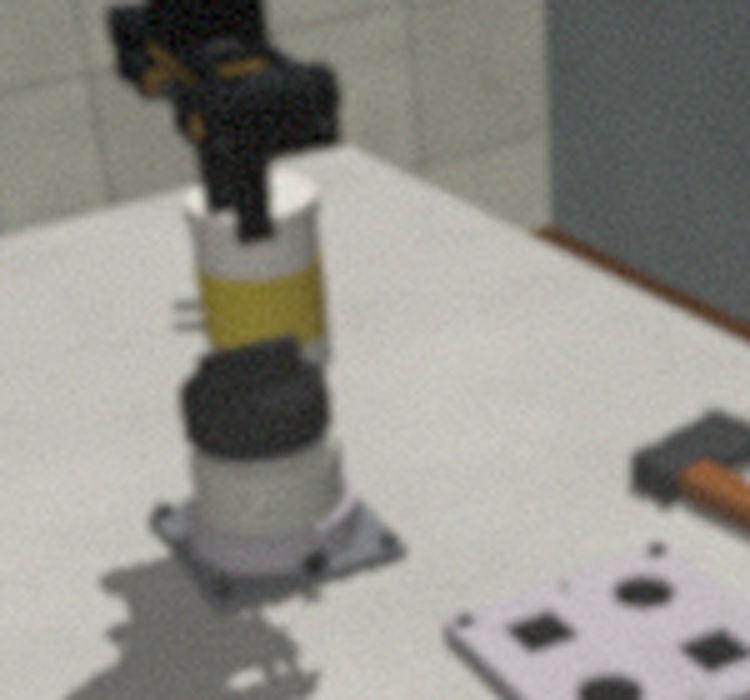

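```bash
python3 -m pendant '[[0.2,0,0,0,0,-0.02],[0.5,0,-0.05,0,0,-0.04],[0.8,0,-0.1,0,0,-0.05],[0.95,0,-0.1,0,0,-0.05],[0.95,0,-0.1,0,0,-0.05],[0.95,0,-0.1,0,0,-0.05],[0.95,0,-0.1,0,0,-0.05],[0.95,0,-0.1,0,0,-0.05]]' 54
python3 -m pendant '[[0.2,0,0,0,0,0],[0.5,0,-0.05,0,0,0],[0.8,0,-0.1,0,0,0],[0.95,0,-0.1,0,0,0],[0.95,0,-0.1,0,0,0],[0.95,0,-0.1,0,0,0],[0.95,0,-0.1,0,0,0],[0.95,0,-0.1,0,0,0]]'
python3 -m pendant '[[0.2,0,0,0,0,0],[0.5,0,-0.05,0,0,0],[0.7,0,-0.1,0,0,0],[0.7,0,-0.1,0,0,0],[0.7,0,-0.1,0,0,0],[0.7,0,-0.1,0,0,0],[0.7,0,-0.1,0,0,0],[0.7,0,-0.1,0,0,0]]'
python3 - <<'E'
from geo import *
w=cam('wrist');save(w,'aa_w.png',None,1.5)
import pickle;pickle.dump(w,open('aa.pkl','wb'))
E
```

```text
time_s: 70.65
tool_pos: [0.5003, 0.1489, 0.2002]
tool_rot: [180.0, 0.0, -95.0]
force: [0.1, -0.1, 0.1]
grip_width: 0.0539
time_s: 71.65
tool_pos: [0.492, 0.0543, 0.2103]
tool_rot: [180.0, -0.0, -95.0]
force: [0.5, -0.0, -1.3]
grip_width: 0.054
time_s: 72.65
tool_pos: [0.4859, -0.0159, 0.2204]
tool_rot: [180.0, -0.0, -95.0]
force: [0.8, -0.2, 0.6]
grip_width: 0.0544
```

View pics/aa_w.png

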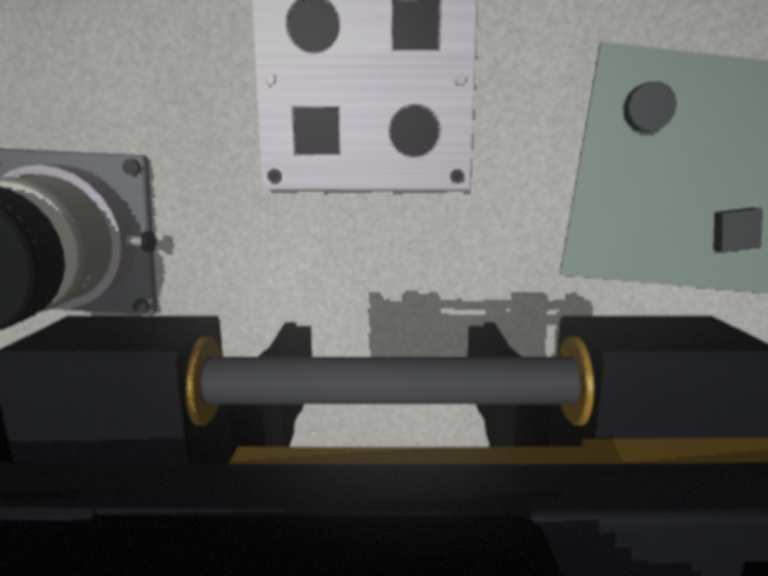

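```bash
cat > blobs.py <<'E'
import pickle,sys
from geo import *
def blobs(c,thr=75,amin=300,amax=6000,box=(0,0,512,212)):
    g=cv2.cvtColor(c['frame'],cv2.COLOR_RGB2GRAY)
    m=(g<thr).astype(np.uint8)*255
    k=np.zeros_like(m);k[box[1]:box[3],box[0]:box[2]]=255;m&=k
    m=cv2.morphologyEx(m,cv2.MORPH_OPEN,np.ones((3,3)))
    out=[]
    for q in cv2.findContours(m,cv2.RETR_EXTERNAL,cv2.CHAIN_APPROX_NONE)[0]:
        a=cv2.contourArea(q)
        if amin<a<amax: out.append(q.reshape(-1,2).astype(float))
    return out
def circ(P):
    A=np.c_[2*P[:,:2],np.ones(len(P))];s=np.linalg.lstsq(A,(P[:,:2]**2).sum(1),rcond=None)[0]
    return s[:2],np.sqrt(s[2]+s[0]**2+s[1]**2)
def report(c,z,thr=75,**k):
    for q in blobs(c,thr,**k):
        W=onz(c,q,z); ce,r=circ(W)
        rect=cv2.minAreaRect((W[:,:2]*1000).astype(np.float32))
        x0,y0,w,h=cv2.boundingRect(q.astype(np.int32))
        print('px',q.mean(0).round(1),(w,h),'circ',(ce*1000).round(1),round(r*1000,1),'rect c',np.round(rect[0],1),np.round(rect[1],1),round(rect[2],1))
E
python3 - <<'E'
from blobs import *
c=pickle.load(open('aa.pkl','rb'))
g=cv2.cvtColor(c['frame'],cv2.COLOR_RGB2GRAY); print(g[70,420:460],g[86,190:235],g[153,470:512])
print('recess');report(c,.014,thr=100)
print('blank');report(c,.014,thr=70)
E
```

```text
[ 74  78  78  78  77  77  77  77  78  76  76  76  77  76  77  77  76  76
  76  75  76  75  74  74  73  74  74  74  73  75  90 118 127 127 128 128
 128 127 127 126] [190 190 190 187 172 126  82  73  73  74  73  74  75  74  73  74  74  74
  74  73  73  74  75  73  74  73  73  73  73  74  74  73  73  73  76 100
 148 182 190 190 190 189 189 189 189] [129 129 129 128 122  96  56  36  35  35  38  52  68  74  74  75  74  73
  74  73  73  73  73  74  73  74  73  73  74  74  72  73  73  72  72  72
  75  87 109 122 125 126]
recess
px [491.1 152.6] (34, 31) circ [ 474.2 -290.1] 20.2 rect c [ 474.3 -290.2] [34.4 39.1] 2.1
px [210.5  86.5] (30, 31) circ [577.3  32.1] 18.2 rect c [576.9  32.2] [32.6 32.4] 84.8
px [275.7  86.7] (32, 34) circ [570.6 -40.8] 17.6 rect c [570.9 -40.6] [34.9 35.6] 85.0
px [432.5  71.2] (36, 36) circ [ 572.4 -216.7] 19.0 rect c [ 572.9 -216.8] [36.8 38.8] 38.7
px [276.9  15.7] (31, 33) circ [643.6 -47.6] 18.3 rect c [643.4 -47.8] [32.2 31.7] 85.0
px [208.3  15.6] (34, 34) circ [650.1  25.5] 17.5 rect c [649.4  25.5] [35.6 32.7] 84.8
blank
px [ 58.9 170. ] (32, 61) circ [501.4 234.7] 28.8 rect c [495.7 225.2] [30.8 81.3] 67.1
px [ 85.  173.3] (49, 86) circ [492.9 209.2] 38.9 rect c [492.2 193.9] [ 57.8 102.1] 68.3
px [ 16.1 171.1] (44, 87) circ [501.8 280.8] 40.7 rect c [499.2 271.7] [ 52.3 107.3] 74.2
px [276.   86.9] (29, 31) circ [569.8 -41.7] 15.7 rect c [569.9 -41.8] [30.8 32.8] 62.5
px [277.3  15.2] (29, 32) circ [644.5 -48.7] 16.6 rect c [643.9 -47.8] [30.  30.7] 85.1
```

```bash
python3 - <<'E'
from geo import *
s=cam('scene');save(s,'ab_sc.png',(150,100,300,210),5)
E
python3 to.py 0.505 -0.215 0.13 -95.1
```

```text
shift [ 1.9648 -0.3641  0.9045] turn [-0.     -0.      0.0008] q [ -4.6428  -2.1488   3.3185 104.0698   0.1301  78.0733 -96.377 ]
```

View pics/ab_sc.png

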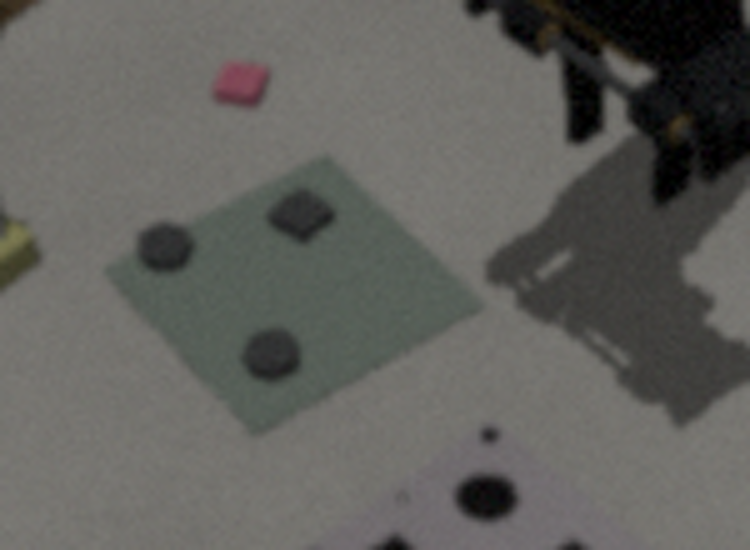

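```bash
python3 -m pendant '[[0.2,-0.04,0.1,0,0,0],[0.5,-0.1,0.2,0,0,0],[0.8,-0.15,0.35,0,0,0],[0.98,-0.18,0.45,0,0,0],[0.98,-0.18,0.45,0,0,0],[0.98,-0.18,0.45,0,0,0],[0.98,-0.18,0.45,0,0,0],[0.98,-0.18,0.45,0,0,0]]' 54
python3 -m pendant '[[0.2,-0.04,0.1,0,0,0],[0.5,-0.1,0.2,0,0,0],[0.8,-0.15,0.35,0,0,0],[0.98,-0.18,0.45,0,0,0],[0.98,-0.18,0.45,0,0,0],[0.98,-0.18,0.45,0,0,0],[0.98,-0.18,0.45,0,0,0],[0.98,-0.18,0.45,0,0,0]]' 54
python3 - <<'E'
from blobs import *
c=cam('wrist');save(c,'ac_w.png',None,1.5);pickle.dump(c,open('ac.pkl','wb'))
g=cv2.cvtColor(c['frame'],cv2.COLOR_RGB2GRAY)
report(c,.014,thr=100,box=(100,0,512,210)); print(env.get_obs()['tool_pos'])
E
```

```text
time_s: 73.75
tool_pos: [0.4956, -0.1147, 0.1759]
tool_rot: [-180.0, 0.0, -95.0]
force: [0.1, -0.2, -0.4]
grip_width: 0.0541
time_s: 74.75
tool_pos: [0.505, -0.2139, 0.131]
tool_rot: [-179.9, 0.0, -95.0]
force: [-0.6, -0.6, -0.5]
grip_width: 0.0538
px [308.7 203. ] (171, 25) circ [ 471.4 -254.9] 49.1 rect c [ 484.7 -256.2] [160.3  23.3] 85.0
px [395.2 113.4] (42, 41) circ [ 554.1 -337.7] 18.0 rect c [ 553.8 -337.8] [37.1 34.6] 85.3
px [485.1  24. ] (55, 57) circ [ 622.  -412.4] 21.2 rect c [ 618.6 -411.9] [50.4 43.9] 85.9
px [110.2  84.5] (22, 171) circ [597.1 -98.4] 42.9 rect c [596.6 -91. ] [  6.5 142.2] 84.5
[ 0.5049 -0.214   0.1309]
```

View pics/ac_w.png

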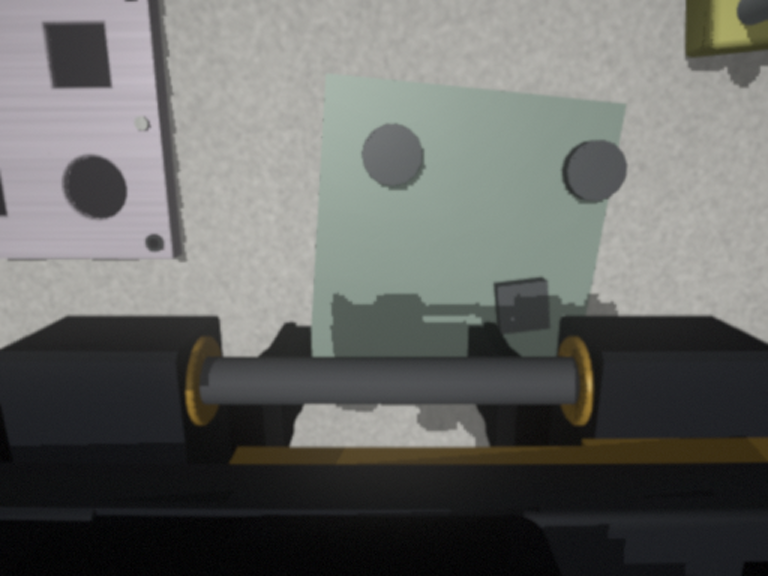

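```bash
cat > top.py <<'E'
from blobs import *
def gray_blobs(c,box,z,amin=500,amax=6000,gmin=66,gmax=115):
    # lit top face of lead blank: neutral grey, brighter than side wall
    f=cv2.GaussianBlur(c['frame'],(3,3),0).astype(int);g=f.mean(2)
    m=((g<gmax)&(g>gmin)&(abs(f[...,1]-f[...,0])<9)).astype(np.uint8)*255
    k=np.zeros_like(m);k[box[1]:box[3],box[0]:box[2]]=255;m&=k
    m=cv2.morphologyEx(m,cv2.MORPH_OPEN,np.ones((5,5)))
    for q in cv2.findContours(m,cv2.RETR_EXTERNAL,cv2.CHAIN_APPROX_NONE)[0]:
        if amin<cv2.contourArea(q)<amax:
            q=q.reshape(-1,2).astype(float);W=onz(c,q,z);ce,r=circ(W);rect=cv2.minAreaRect((W[:,:2]*1000).astype(np.float32))
            print('px',q.mean(0).round(1),'circ',(ce*1000).round(1),round(r*1000,1),'rect',np.round(rect[0],1),np.round(rect[1],1),round(rect[2],1))
E
python3 - <<'E'
from top import *
c=pickle.load(open('ac.pkl','rb'))
print(c['frame'][103,235:292:3].tolist()); print(c['frame'][75:132:3,262].tolist());print(c['frame'][203,325:372:3].tolist())
gray_blobs(c,(225,70,440,145),.014,gmin=60)
gray_blobs(c,(320,180,375,230),.014,gmin=55)
E
```

```text
[[156, 171, 161], [156, 171, 160], [123, 131, 126], [110, 112, 112], [109, 111, 112], [107, 110, 111], [108, 110, 111], [106, 109, 110], [106, 109, 110], [105, 108, 109], [104, 107, 107], [104, 107, 108], [102, 106, 106], [101, 104, 105], [100, 103, 104], [96, 99, 100], [140, 155, 145], [148, 163, 153], [148, 163, 152]]
[[158, 172, 162], [157, 172, 161], [151, 164, 155], [111, 113, 114], [110, 112, 113], [108, 111, 112], [107, 110, 112], [107, 109, 110], [105, 108, 109], [105, 108, 109], [104, 107, 107], [102, 105, 106], [102, 105, 106], [100, 103, 104], [99, 103, 104], [99, 102, 103], [91, 96, 94], [114, 125, 117], [149, 164, 153]]
[[117, 130, 121], [114, 128, 118], [54, 58, 57], [74, 77, 78], [74, 77, 78], [72, 75, 77], [58, 60, 61], [54, 57, 57], [54, 57, 57], [53, 55, 56], [54, 56, 56], [54, 57, 57], [54, 56, 56], [55, 58, 58], [79, 87, 80], [80, 89, 83]]
px [396.3 113.4] circ [ 554.3 -338.9] 17.5 rect [ 553.7 -339.2] [34.4 34.6] 85.3
px [261.7 104. ] circ [ 572.5 -221. ] 16.7 rect [ 572.4 -221.1] [33.3 32.3] 85.0
px [348.7 196. ] circ [ 482.  -294.3] 14.3 rect [ 483.3 -294.8] [35.7 19.4] 85.0
```

```bash
python3 to.py 0.5714 -0.219 0.0226 -95.1
python3 -m pendant '[[0,-0.1,0.1,0,0,0],[0,-0.3,0.25,0,0,0],[0,-0.5,0.45,0,0,0],[0,-0.66,0.65,0,0,0],[0,-0.66,0.85,0,0,0],[0,-0.66,0.95,0,0,0],[0,-0.66,1,0,0,0],[0,-0.66,1,0,0,0]]' 54
python3 to.py 0.5714 -0.219 0.0226 -95.1
```

```text
shift [-0.0082 -0.6661  1.0832] turn [-0.0005  0.      0.0013] q [  7.1517   8.6124  14.3134 103.5284  -2.303   68.0981 -72.811 ]
time_s: 75.8
tool_pos: [0.5701, -0.2206, 0.0307]
tool_rot: [-180.0, -0.0, -95.1]
force: [-0.3, -0.3, -0.4]
grip_width: 0.0539
shift [-0.017  -0.0112  0.0813] turn [-0.0002 -0.      0.0005] q [  7.6158  21.6304  13.3689 100.001   -5.7103  59.0079 -72.0392]
```

```bash
python3 -m pendant '[[0,-0.01,0.04,0,0,0],[0,-0.013,0.08,0,0,0],[0,-0.013,0.08,0,0,0],[0,-0.013,0.08,0,0,0],[0,-0.013,0.08,0,0,0],[0,-0.013,0.08,0,0,0],[0,-0.013,0.08,0,0,0],[0,-0.013,0.08,0,0,0]]' 54
python3 - <<'E'
from geo import *
w=cam('wrist');save(w,'ad_w.png',(150,80,400,280),3)
E
```

```text
time_s: 76.8
tool_pos: [0.5716, -0.2206, 0.0225]
tool_rot: [-180.0, -0.0, -95.0]
force: [0.2, 0.3, -0.6]
grip_width: 0.0542
```

View pics/ad_w.png

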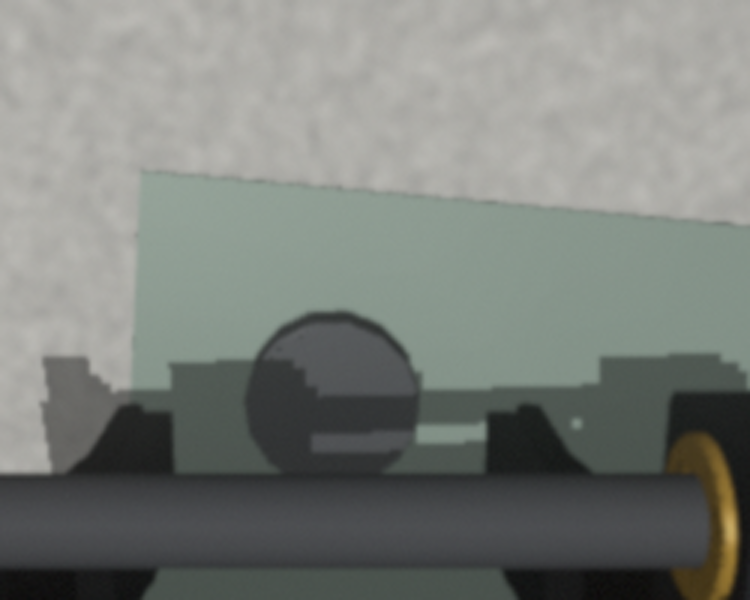

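```bash
python3 -m pendant '[[0.0,-0.01,0.05,0,0,0],[0.0,-0.018,0.1,0,0,0],[0.0,-0.018,0.15,0,0,0],[0.0,-0.018,0.2,0,0,0],[0.0,-0.018,0.24,0,0,0],[0.0,-0.018,0.28,0,0,0],[0.0,-0.018,0.32,0,0,0],[0.0,-0.018,0.335,0,0,0]]'
python3 -m pendant '[[0,0,0,0,0,0],[0,0,0,0,0,0],[0,0,0,0,0,0],[0,0,0,0,0,0],[0,0,0,0,0,0],[0,0,-0.02,0,0,0],[0,0,-0.07,0,0,0],[0,0,-0.12,0,0,0]]' 20 35
python3 - <<'E'
from geo import *
w=cam('wrist');save(w,'ae_w.png',(150,80,400,280),3)
E
```

```text
time_s: 77.85
tool_pos: [0.5732, -0.2207, -0.0113]
tool_rot: [180.0, 0.0, -95.0]
force: [0.6, 0.9, 0.4]
grip_width: 0.0542
time_s: 78.85
tool_pos: [0.5733, -0.2207, 0.0012]
tool_rot: [180.0, 0.0, -95.0]
force: [-0.4, 0.8, -0.9]
grip_width: 0.0336
```

View pics/ae_w.png

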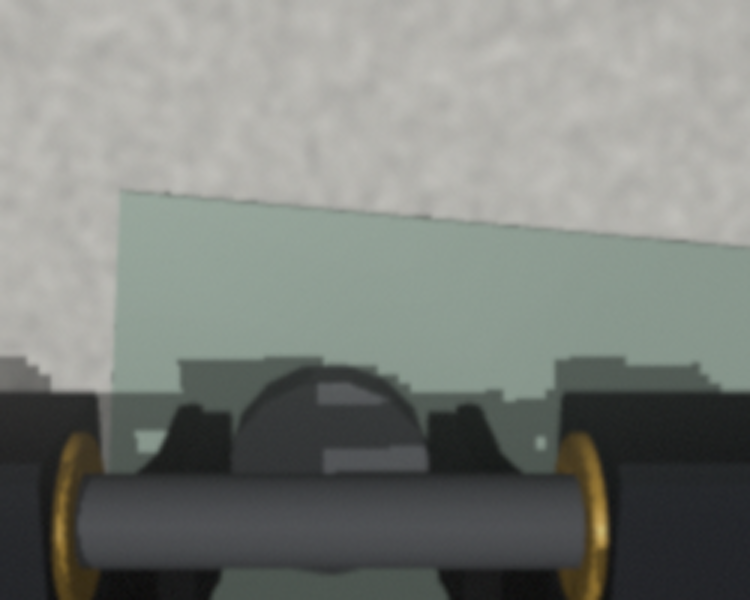

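```bash
python3 to.py 0.5709 -0.0416 0.025 -95.1
python3 -m pendant '[[0,0,-0.15,0,0,0],[-0.1,0,-0.3,0,0,0],[-0.3,-0.03,-0.4,0,0,0],[-0.5,-0.05,-0.4,0,0,0],[-0.7,-0.07,-0.4,0,0,0],[-0.85,-0.08,-0.4,0,0,0],[-0.9,-0.09,-0.4,0,0,0],[-0.9,-0.09,-0.4,0,0,0]]'
python3 -m pendant '[[-0.1,0,0.02,0,0,0],[-0.25,-0.02,0.05,0,0,0],[-0.4,-0.03,0.1,0,0,0],[-0.6,-0.05,0.15,0,0,0],[-0.75,-0.06,0.2,0,0,0],[-0.85,-0.065,0.2,0,0,0],[-0.88,-0.065,0.2,0,0,0],[-0.88,-0.065,0.2,0,0,0]]'
python3 to.py 0.5709 -0.0416 0.01 -95.1
```

```text
shift [-1.7831  0.1876 -0.2298] turn [-0.0008 -0.0001  0.0007] q [  7.8697  23.9296  13.0507 100.5911  -6.3421  56.1205 -71.6703]
time_s: 79.9
tool_pos: [0.5902, -0.1319, 0.0407]
tool_rot: [180.0, -0.0, -95.0]
force: [-0.4, -0.5, -2.3]
grip_width: 0.0338
time_s: 80.9
tool_pos: [0.6046, -0.0452, 0.0212]
tool_rot: [-180.0, -0.0, -95.1]
force: [-0.3, -0.0, -1.7]
grip_width: 0.0336
shift [-0.0059  0.3394  0.1122] turn [-0.0003 -0.0003  0.0005] q [ -5.7453  21.5281   9.0077 100.99    -3.8646  57.753  -90.3472]
```

```bash
cat > avg.py <<'E'
import sys
from geo import *
x,y,z,yaw=map(float,sys.argv[1:5])
P=[]
for i in range(10):
    viewer.read_camera('side'); P.append(env.get_obs()['tool_pos'])
P=np.array(P);m=P.mean(0);print('mean',m,'sd',P.std(0))
a=np.radians(yaw);d=np.array([x,y])-m[:2]
print('shift tool x,y,z (0.1m):',(d@[np.cos(a),np.sin(a)]/.1).round(4),(d@[np.sin(a),-np.cos(a)]/.1).round(4),((m[2]-z)/.1).round(4), 'f',env.get_obs()['force'])
E
python3 -m pendant '[[0,0.08,0,0,0,0],[0,0.16,0.02,0,0,0],[0,0.24,0.05,0,0,0],[-0.006,0.31,0.08,0,0,0],[-0.006,0.34,0.1,0,0,0],[-0.006,0.34,0.12,0,0,0],[-0.006,0.34,0.13,0,0,0],[-0.006,0.34,0.13,0,0,0]]'
python3 avg.py 0.5709 -0.0416 -0.003 -95.1
python3 - <<'E'
from geo import *
w=cam('wrist');save(w,'af_w.png',(150,80,400,280),3)
w=cam('side');save(w,'af_s.png',(170,130,320,250),5)
E
```

```text
time_s: 81.9
tool_pos: [0.5709, -0.0412, 0.0079]
tool_rot: [-180.0, -0.0, -95.0]
force: [0.0, 0.3, -1.4]
grip_width: 0.0336
mean [ 0.5708 -0.0412  0.008 ] sd [0.0001 0.     0.    ]
shift tool x,y,z (0.1m): 0.0038 -0.0015 0.1101 f [-0.061   0.6695 -1.3679]
```

View pics/af_w.png

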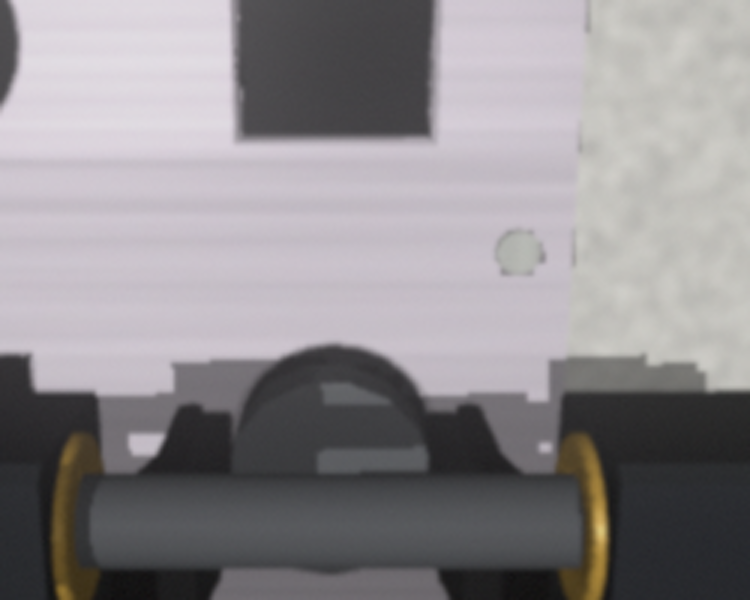

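View pics/af_s.png

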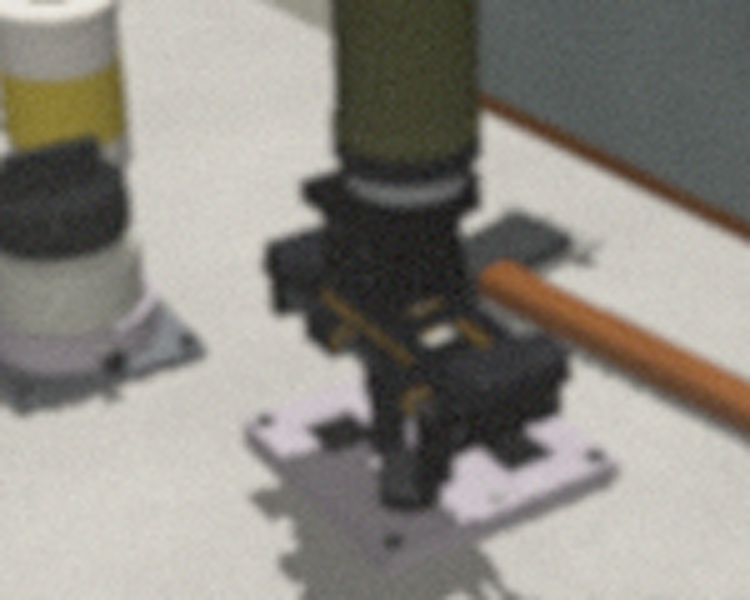

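```bash
python3 -m pendant '[[0.004,0,0.02,0,0,0],[0.004,0,0.04,0,0,0],[0.004,0,0.055,0,0,0],[0.004,0,0.07,0,0,0],[0.004,0,0.08,0,0,0],[0.004,0,0.09,0,0,0],[0.004,0,0.1,0,0,0],[0.004,0,0.107,0,0,0]]'
```

```text
time_s: 83.5
tool_pos: [0.5707, -0.0416, -0.0027]
tool_rot: [-180.0, -0.0, -95.0]
force: [0.1, 0.3, -1.9]
grip_width: 0.0334
```

```bash
python3 -m pendant '[[0,0,0.005,0,0,0],[0,0,0.005,0,0,0],[0,0,0.005,0,0,0],[0,0,0.005,0,0,0],[0,0,0.005,0,0,0],[0,0,0.005,0,0,0],[0,0,0.005,0,0,0],[0,0,0.005,0,0,0]]' 50
python3 -m pendant '[[0,0,-0.1,0,0,0],[0,0,-0.3,0,0,0],[0,0,-0.5,0,0,0],[0,0.15,-0.7,0,0,0],[0,0.3,-0.8,0,0,0],[0,0.4,-0.9,0,0,0],[0,0.5,-0.9,0,0,0],[0,0.5,-0.9,0,0,0]]' 54
python3 - <<'E'
from geo import *
w=cam('wrist');save(w,'ag_w.png',None,1.5)
w=cam('side');save(w,'ag_s.png',(200,180,360,320),4.5)
E
```

```text
time_s: 84.5
tool_pos: [0.5706, -0.0416, -0.0032]
tool_rot: [-180.0, -0.0, -95.0]
force: [0.0, 0.1, -0.1]
grip_width: 0.0497
time_s: 85.5
tool_pos: [0.5201, -0.0371, 0.0866]
tool_rot: [180.0, 0.0, -95.0]
force: [-0.4, -0.4, 0.5]
grip_width: 0.0538
```

View pics/ag_w.png

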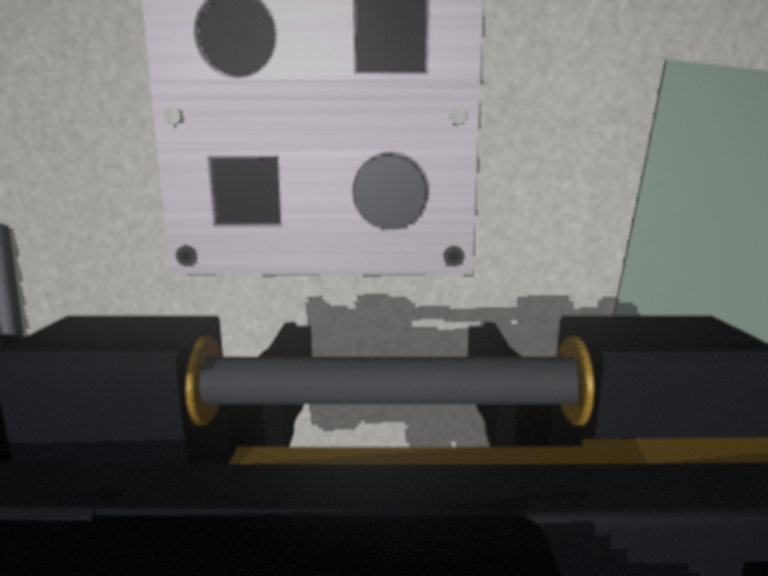

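View pics/ag_s.png

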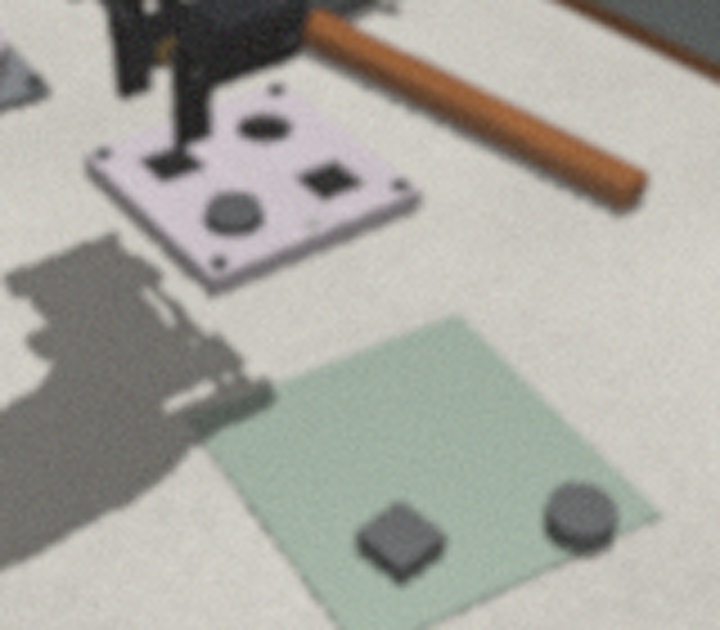

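Run:
```python
from geo import *
for n in ('scene','side'):
    c=cam(n);h=cv2.cvtColor(c['frame'],cv2.COLOR_RGB2HSV)
    m=cv2.inRange(h,(22,70,60),(36,255,255));m=cv2.morphologyEx(m,cv2.MORPH_CLOSE,np.ones((5,5)))
    cs=[q for q in cv2.findContours(m,cv2.RETR_EXTERNAL,cv2.CHAIN_APPROX_NONE)[0] if cv2.contourArea(q)>100]
    for q in cs:
        b=cv2.boundingRect(q);print(n,b,cv2.contourArea(q))
        if (n=='scene' and b[0]<200) or (n=='side' and b[0]>300):
            ap=cv2.approxPolyDP(q,3,True).reshape(-1,2);print(ap.tolist());
            for z in (0,.02,.04): print(z,(onz(c,ap.astype(float),z)*1000).round(0)[:,:2].tolist())
            save(c,f'ah_{n}.png',(b[0]-20,max(0,b[1]-40),b[0]+b[2]+30,b[1]+b[3]+20),5)
```

```text
scene (367, 315, 37, 27) 313.0
scene (111, 130, 46, 32) 386.5
[[111, 135], [114, 142], [140, 161], [156, 151], [153, 145], [146, 148], [141, 137], [143, 153], [138, 154], [125, 144], [120, 130], [118, 136]]
0 [[668.0, -577.0], [681.0, -542.0], [679.0, -408.0], [614.0, -404.0], [603.0, -433.0], [627.0, -439.0], [605.0, -493.0], [649.0, -429.0], [663.0, -437.0], [663.0, -506.0], [631.0, -574.0], [654.0, -555.0]]
0.02 [[677.0, -556.0], [691.0, -522.0], [688.0, -391.0], [625.0, -387.0], [614.0, -415.0], [638.0, -421.0], [616.0, -474.0], [659.0, -411.0], [673.0, -420.0], [672.0, -487.0], [642.0, -553.0], [665.0, -535.0]]
0.04 [[687.0, -536.0], [701.0, -502.0], [698.0, -373.0], [636.0, -370.0], [625.0, -397.0], [649.0, -404.0], [627.0, -455.0], [669.0, -393.0], [683.0, -402.0], [682.0, -468.0], [652.0, -533.0], [675.0, -515.0]]
scene (275, 0, 33, 37) 135.0
side (0, 298, 14, 29) 166.5
side (0, 288, 84, 78) 2358.0
side (367, 281, 85, 63) 1650.5
[[368, 290], [368, 299], [432, 343], [451, 320], [445, 314], [435, 327], [429, 327], [433, 305], [427, 302], [422, 317], [415, 318], [418, 297], [402
[... 481 characters left out ...]
692.0, -537.0], [645.0, -541.0], [636.0, -533.0], [696.0, -509.0], [694.0, -496.0], [648.0, -511.0], [634.0, -503.0], [692.0, -476.0], [635.0, -473.0], [672.0, -449.0], [670.0, -436.0], [692.0, -414.0], [641.0, -420.0], [633.0, -409.0], [654.0, -395.0]]
0.04 [[606.0, -404.0], [584.0, -420.0], [587.0, -561.0], [666.0, -557.0], [672.0, -542.0], [626.0, -546.0], [617.0, -538.0], [675.0, -515.0], [673.0, -503.0], [629.0, -517.0], [616.0, -509.0], [671.0, -484.0], [616.0, -480.0], [652.0, -457.0], [650.0, -444.0], [671.0, -423.0], [622.0, -429.0], [614.0, -419.0], [634.0, -404.0]]
side (6, 213, 33, 64) 347.0
side (170, 142, 25, 19) 292.5
side (216, 77, 32, 59) 1166.0
side (133, 0, 121, 77) 1967.5
```

```bash
python3 to.py 0.49 -0.28 0.13 -95.1; ls pics | grep ah_
```

```text
shift [ 2.4457  0.0946 -0.436 ] turn [ 0.0003 -0.0001  0.0007] q [ -7.2073   7.9693   9.021  109.5419  -1.3906  62.6218 -92.6709]
ah_scene.png
ah_side.png
```

View pics/ah_side.png

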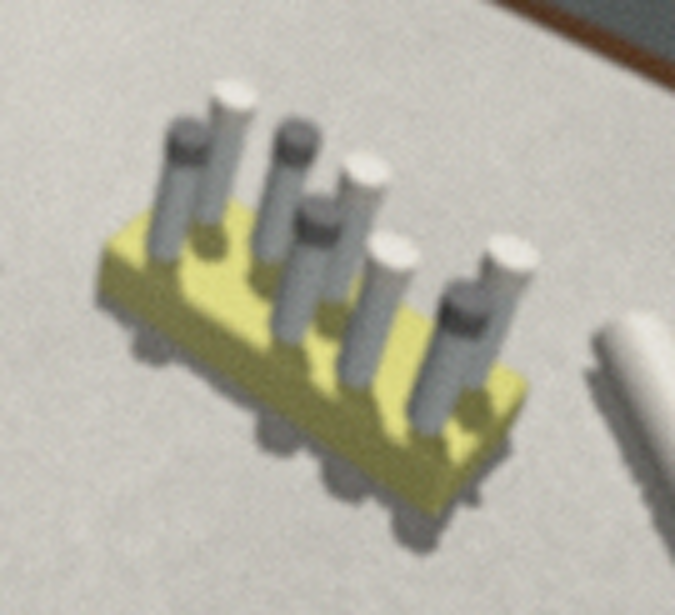

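```bash
python3 to.py 0.553 -0.338 0.06 -95.1
python3 -m pendant '[[0.2,-0.04,0,0,0,0],[0.5,-0.1,0,0,0,0],[0.8,-0.15,0,0,0,0],[1,-0.2,0,0,0,0],[1,-0.2,0,0,0,0],[1,-0.2,0,0,0,0],[1,-0.2,0,0,0,0],[1,-0.2,0,0,0,0]]' 54
python3 -m pendant '[[0.2,-0.04,0,0,0,0],[0.5,-0.1,0,0,0,0],[0.8,-0.15,0,0,0,0],[1,-0.2,0,0,0,0],[1,-0.2,0,0,0,0],[1,-0.2,0,0,0,0],[1,-0.2,0,0,0,0],[1,-0.2,0,0,0,0]]' 54
python3 to.py 0.553 -0.338 0.0226 -95.1
python3 - <<'E'
from top import *
c=cam('wrist');save(c,'ai_w.png',None,1.5);pickle.dump(c,open('ai.pkl','wb'))
gray_blobs(c,(200,20,500,205),.014,gmin=60)
E
```

```text
shift [ 2.9679 -0.5843  0.2638] turn [ 0.0003 -0.0001  0.0007] q [ -7.2073   7.9693   9.021  109.5419  -1.3906  62.6218 -92.6709]
time_s: 86.7
tool_pos: [0.5321, -0.1375, 0.0868]
tool_rot: [-180.0, 0.0, -94.9]
force: [-0.4, -0.8, 0.0]
grip_width: 0.0539
time_s: 87.7
tool_pos: [0.5433, -0.2389, 0.0869]
tool_rot: [-180.0, 0.0, -95.0]
force: [-0.5, 0.6, 0.3]
grip_width: 0.0542
shift [ 0.9791 -0.1821  0.6423] turn [-0.0001  0.0002  0.0016] q [  6.8671  16.3946  16.8279  99.9758  -5.225   64.3867 -69.6489]
px [386.7 166. ] circ [ 555.3 -339.1] 17.5 rect [ 555.4 -339.5] [34.3 34.9] 85.1
px [472.6  65.1] circ [ 630.8 -409.3] 22.7 rect [ 628.  -404.7] [60.8 32.7] 4.5
```

View pics/ai_w.png

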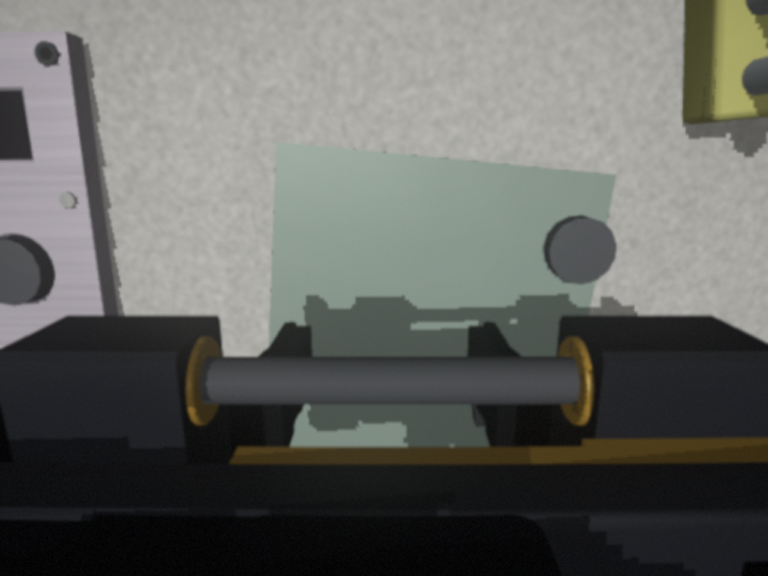

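```bash
python3 -m pendant '[[0.2,-0.04,0,0,0,0],[0.45,-0.1,0,0,0,0],[0.7,-0.15,0.1,0,0,0],[0.9,-0.19,0.25,0,0,0],[0.99,-0.19,0.4,0,0,0],[0.99,-0.19,0.55,0,0,0],[0.99,-0.19,0.64,0,0,0],[0.99,-0.19,0.64,0,0,0]]' 54
python3 avg.py 0.554 -0.339 0.0226 -95.1
python3 - <<'E'
from geo import *
w=cam('wrist');save(w,'aj_w.png',(150,80,400,280),3)
E
```

```text
time_s: 88.75
tool_pos: [0.5531, -0.3388, 0.0219]
tool_rot: [179.9, 0.1, -95.0]
force: [0.6, 0.1, 1.1]
grip_width: 0.0538
mean [ 0.5538 -0.34    0.0233] sd [0.0002 0.0003 0.0003]
shift tool x,y,z (0.1m): -0.0105 -0.0011 0.0073 f [-0.0635 -0.2312 -0.5383]
```

View pics/aj_w.png

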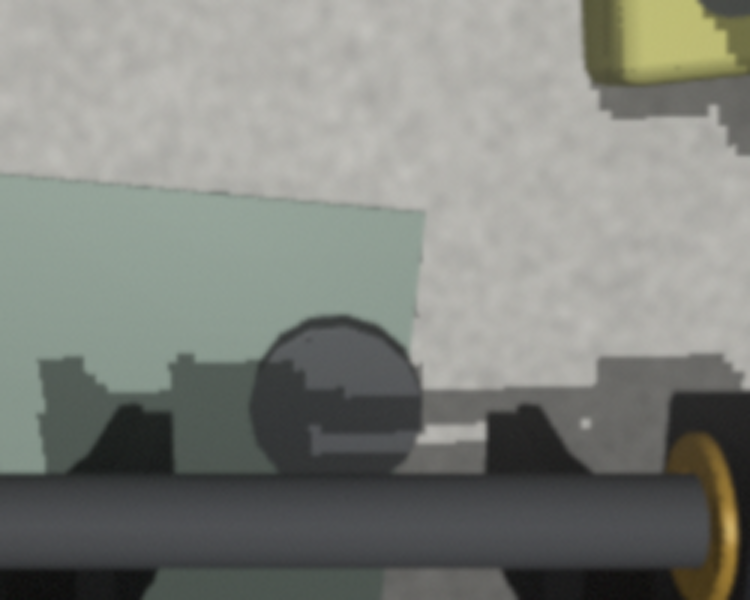

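```bash
python3 -m pendant '[[0.008,-0.004,0.05,0,0,0],[0.008,-0.004,0.1,0,0,0],[0.008,-0.004,0.15,0,0,0],[0.008,-0.004,0.2,0,0,0],[0.008,-0.004,0.24,0,0,0],[0.008,-0.004,0.28,0,0,0],[0.008,-0.004,0.32,0,0,0],[0.008,-0.004,0.343,0,0,0]]'
python3 -m pendant '[[0,0,0,0,0,0],[0,0,0,0,0,0],[0,0,0,0,0,0],[0,0,0,0,0,0],[0,0,0,0,0,0],[0,0,-0.02,0,0,0],[0,0,-0.07,0,0,0],[0,0,-0.12,0,0,0]]' 20 35
python3 - <<'E'
from geo import *
w=cam('wrist');save(w,'ak_w.png',(150,80,400,280),3)
E
python3 to.py 0.6505 0.0256 0.04 -95.1
```

```text
time_s: 90.3
tool_pos: [0.5536, -0.341, -0.0118]
tool_rot: [180.0, 0.0, -95.0]
force: [0.0, -0.4, 0.0]
grip_width: 0.054
time_s: 91.3
tool_pos: [0.5536, -0.341, 0.0007]
tool_rot: [180.0, 0.0, -95.0]
force: [-0.8, -0.0, -1.6]
grip_width: 0.0337
shift [-3.7395 -0.6379 -0.3846] turn [-0.0008 -0.0003  0.0007] q [ 15.2623  28.1753  17.933   95.3004  -9.8798  58.0061 -58.5926]
```

View pics/ak_w.png

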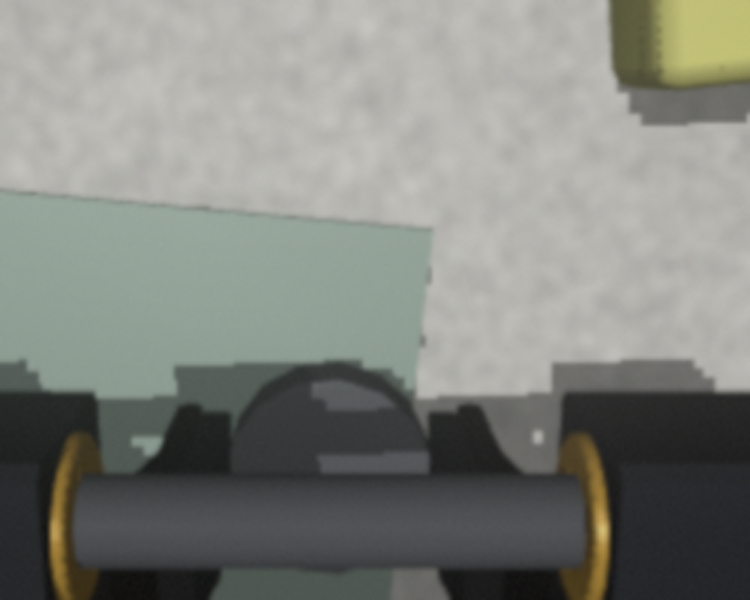

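```bash
python3 -m pendant '[[0,0,-0.2,0,0,0],[-0.15,-0.02,-0.4,0,0,0],[-0.35,-0.06,-0.45,0,0,0],[-0.6,-0.1,-0.45,0,0,0],[-0.8,-0.14,-0.45,0,0,0],[-0.94,-0.16,-0.45,0,0,0],[-0.94,-0.16,-0.45,0,0,0],[-0.94,-0.16,-0.45,0,0,0]]'
python3 -m pendant '[[-0.15,-0.02,0,0,0,0],[-0.35,-0.06,0,0,0,0],[-0.6,-0.1,0,0,0,0],[-0.8,-0.14,0,0,0,0],[-0.94,-0.16,0,0,0,0],[-0.94,-0.16,0,0,0,0],[-0.94,-0.16,0,0,0,0],[-0.94,-0.16,0,0,0,0]]'
python3 -m pendant '[[-0.15,-0.02,0,0,0,0],[-0.35,-0.06,0,0,0,0],[-0.6,-0.1,0,0,0,0],[-0.8,-0.14,0,0,0,0],[-0.94,-0.16,0,0,0,0],[-0.94,-0.16,0,0,0,0],[-0.94,-0.16,0,0,0,0],[-0.94,-0.16,0,0,0,0]]'
python3 to.py 0.6509 0.0256 0.01 -95.1
```

```text
time_s: 92.35
tool_pos: [0.5774, -0.25, 0.0454]
tool_rot: [180.0, -0.1, -95.1]
force: [0.7, -0.1, -1.2]
grip_width: 0.0338
time_s: 93.35
tool_pos: [0.6017, -0.1581, 0.0455]
tool_rot: [-180.0, -0.0, -95.2]
force: [0.3, -0.2, -1.2]
grip_width: 0.0341
time_s: 94.35
tool_pos: [0.626, -0.0659, 0.0455]
tool_rot: [-180.0, -0.0, -95.2]
force: [-0.6, -0.8, -1.5]
grip_width: 0.0337
shift [-0.9335 -0.1658  0.3546] turn [-0.     -0.0005 -0.0006] q [ -6.7251  22.6615  12.7126  96.6111  -5.4985  61.3378 -87.4735]
```

```bash
python3 -m pendant '[[-0.15,-0.03,0,0,0,0],[-0.4,-0.07,0,0,0,0],[-0.65,-0.11,0.05,0,0,0],[-0.85,-0.15,0.15,0,0,0],[-0.93,-0.166,0.25,0,0,0],[-0.93,-0.166,0.35,0,0,0],[-0.93,-0.166,0.37,0,0,0],[-0.93,-0.166,0.37,0,0,0]]'
python3 avg.py 0.6509 0.0256 -0.0035 -95.1
```

```text
time_s: 95.35
tool_pos: [0.6508, 0.0254, 0.0083]
tool_rot: [180.0, -0.0, -95.1]
force: [-0.3, -0.2, -1.3]
grip_width: 0.0338
mean [0.6512 0.0264 0.0089] sd [0.0001 0.0004 0.0002]
shift tool x,y,z (0.1m): 0.0087 0.0022 0.1236 f [ 0.0249  0.2558 -1.6421]
```

```bash
python3 -m pendant '[[0.008,0.002,0.02,0,0,0],[0.008,0.002,0.04,0,0,0],[0.008,0.002,0.06,0,0,0],[0.008,0.002,0.08,0,0,0],[0.008,0.002,0.09,0,0,0],[0.008,0.002,0.1,0,0,0],[0.008,0.002,0.11,0,0,0],[0.008,0.002,0.118,0,0,0]]'
```

```text
time_s: 96.85
tool_pos: [0.6507, 0.0259, -0.0033]
tool_rot: [-180.0, -0.0, -95.0]
force: [-1.9, 0.2, 1.7]
grip_width: 0.0336
```

```bash
python3 -m pendant '[[0,0,0,0,0,0],[0,0,0,0,0,0],[0,0,0,0,0,0],[0,0,0,0,0,0],[0,0,0,0,0,0],[0,0,0,0,0,0],[0,0,0,0,0,0],[0,0,0,0,0,0]]' 50
python3 -m pendant '[[0,0,-0.1,0,0,0],[0,0,-0.3,0,0,0],[0,0,-0.5,0,0,0],[0,0.15,-0.7,0,0,0],[0,0.3,-0.8,0,0,0],[0,0.4,-0.9,0,0,0],[0,0.5,-0.9,0,0,0],[0,0.5,-0.9,0,0,0]]' 54
python3 - <<'E'
from geo import *
w=cam('wrist');save(w,'al_w.png',None,1.5)
w=cam('side');save(w,'al_s.png',(200,180,360,320),4.5)
E
```

```text
time_s: 97.85
tool_pos: [0.6507, 0.026, -0.0033]
tool_rot: [-180.0, -0.0, -95.0]
force: [-0.5, -0.4, -0.2]
grip_width: 0.0501
time_s: 98.85
tool_pos: [0.6002, 0.0306, 0.0867]
tool_rot: [180.0, 0.0, -95.0]
force: [-0.0, 0.7, -0.6]
grip_width: 0.054
```

View pics/al_w.png

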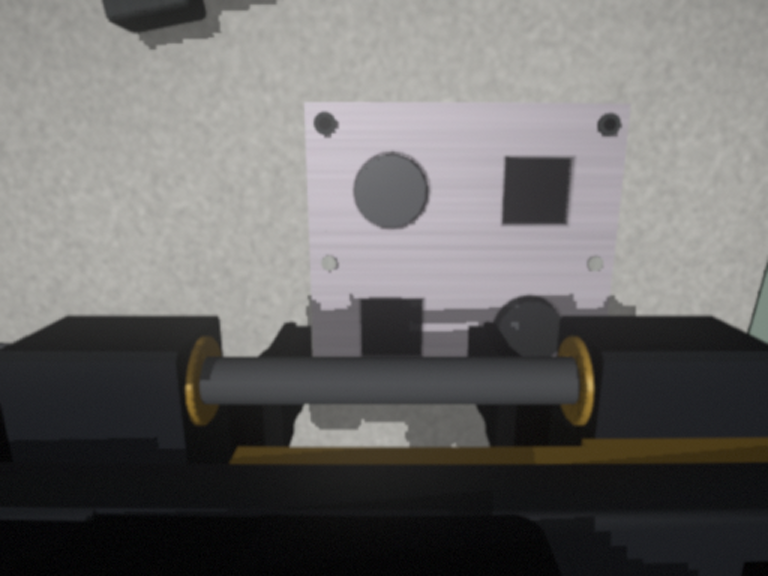

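View pics/al_s.png

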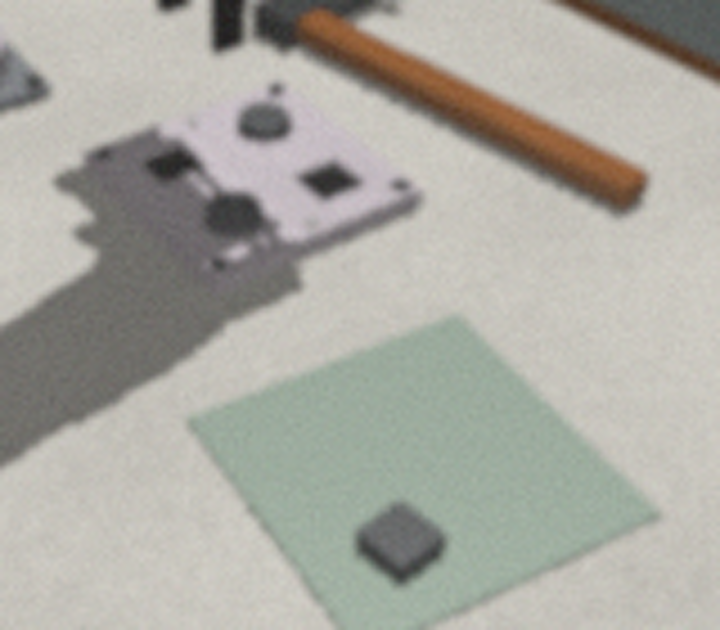

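```bash
python3 to.py 0.426 -0.292 0.08 -95.1
python3 -m pendant '[[0.2,0.1,0,0,0,0],[0.5,0.2,0,0,0,0],[0.75,0.3,0,0,0,0],[0.9,0.36,0,0,0,0],[0.9,0.36,0,0,0,0],[0.9,0.36,0,0,0,0],[0.9,0.36,0,0,0,0],[0.9,0.36,0,0,0,0]]' 54
python3 -m pendant '[[0.2,0.1,0,0,0,0],[0.5,0.2,0,0,0,0],[0.75,0.3,0,0,0,0],[0.9,0.36,0,0,0,0],[0.9,0.36,0,0,0,0],[0.9,0.36,0,0,0,0],[0.9,0.36,0,0,0,0],[0.9,0.36,0,0,0,0]]' 54
python3 -m pendant '[[0.2,0.1,0,0,0,0],[0.5,0.2,0,0,0,0],[0.75,0.3,0,0,0,0],[0.9,0.36,0,0,0,0],[0.9,0.36,0,0,0,0],[0.9,0.36,0,0,0,0],[0.9,0.36,0,0,0,0],[0.9,0.36,0,0,0,0]]' 54
python3 to.py 0.426 -0.292 0.08 -95.1
```

```text
shift [3.3651 1.4577 0.0641] turn [ 0.0002 -0.0001  0.0007] q [-14.576   17.1279  10.8379  98.6348  -3.5066  64.5876 -97.7403]
time_s: 99.95
tool_pos: [0.5573, -0.0552, 0.0866]
tool_rot: [180.0, 0.0, -95.0]
force: [0.7, -0.2, -0.1]
grip_width: 0.0539
time_s: 100.95
tool_pos: [0.5137, -0.1418, 0.0866]
tool_rot: [-180.0, 0.0, -95.0]
force: [0.1, -0.5, 0.4]
grip_width: 0.054
time_s: 101.95
tool_pos: [0.47, -0.2283, 0.0866]
tool_rot: [-180.0, 0.0, -95.0]
force: [0.3, 0.4, -0.4]
grip_width: 0.0538
shift [0.6726 0.3828 0.0663] turn [-0.0001  0.0001  0.0015] q [  3.231    8.0719  21.3578 109.908   -3.3106  62.6044 -69.0411]
```

```bash
python3 -m pendant '[[0.2,0.1,0.02,0,0,0],[0.4,0.2,0.05,0,0,0],[0.6,0.33,0.08,0,0,0],[0.67,0.38,0.08,0,0,0],[0.67,0.38,0.08,0,0,0],[0.67,0.38,0.08,0,0,0],[0.67,0.38,0.08,0,0,0],[0.67,0.38,0.08,0,0,0]]' 54
python3 - <<'E'
from top import *
c=cam('wrist');save(c,'am_w.png',None,1.5);pickle.dump(c,open('am.pkl','wb'))
gray_blobs(c,(200,60,340,205),.014,gmin=66)
save(c,'am_z.png',(200,90,330,205),6)
E
```

```text
time_s: 102.95
tool_pos: [0.4262, -0.292, 0.0787]
tool_rot: [-180.0, 0.0, -95.0]
force: [0.3, 0.6, -0.3]
grip_width: 0.0541
px [260.2 132.8] circ [ 473.1 -295.7] 17.9 rect [ 473.  -295.7] [32.5 31.8] 1.6
```

View pics/am_w.png

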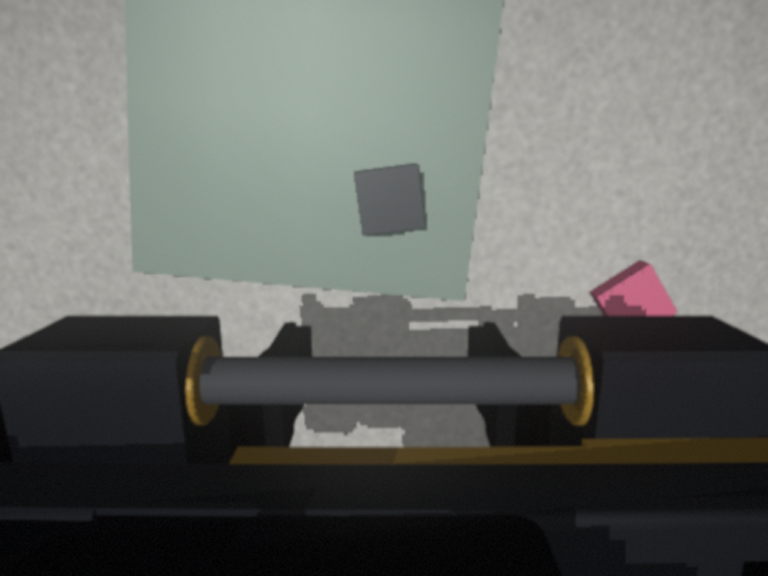

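View pics/am_z.png

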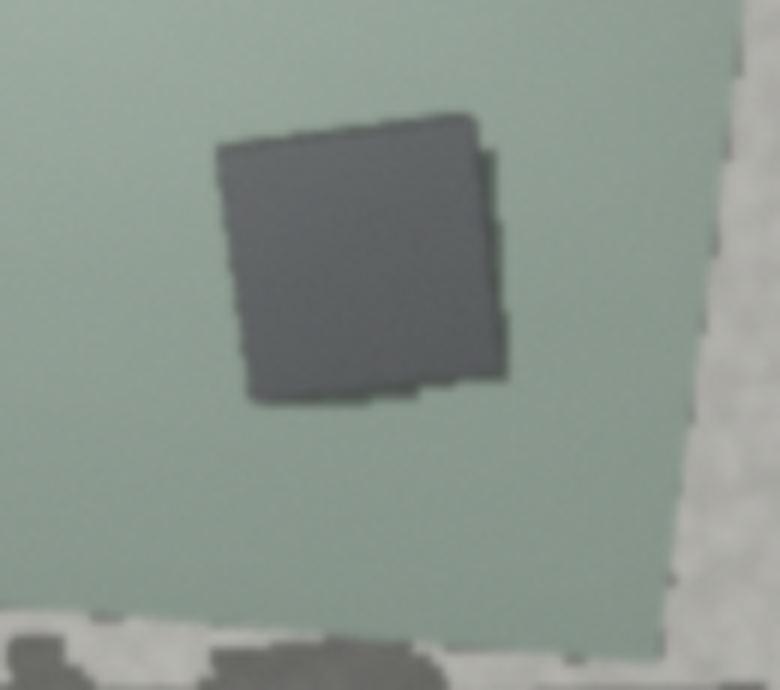

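```bash
python3 to.py 0.4725 -0.2957 0.0226 -88.4
```

```text
shift [-0.0042 -0.4651  0.5608] turn [-0.0001 -0.     -0.0733] q [  8.4855   7.963   24.7808 111.2394  -3.7896  61.5694 -60.1345]
```

```bash
python3 -m pendant '[[0,-0.1,0.05,0,0,-0.02],[0,-0.25,0.12,0,0,-0.05],[0,-0.4,0.25,0,0,-0.073],[-0.004,-0.465,0.4,0,0,-0.073],[-0.004,-0.465,0.5,0,0,-0.073],[-0.004,-0.465,0.56,0,0,-0.073],[-0.004,-0.465,0.56,0,0,-0.073],[-0.004,-0.465,0.56,0,0,-0.073]]' 54
python3 avg.py 0.4725 -0.2957 0.0226 -88.4
python3 - <<'E'
from geo import *
w=cam('wrist');save(w,'an_w.png',(150,80,400,280),3)
E
```

```text
time_s: 104.0
tool_pos: [0.4723, -0.2964, 0.0232]
tool_rot: [-179.9, -0.0, -88.5]
force: [0.1, 0.4, -0.2]
grip_width: 0.054
mean [ 0.4724 -0.2962  0.023 ] sd [0.0001 0.0001 0.0002]
shift tool x,y,z (0.1m): -0.0053 -0.0013 0.0043 f [-0.284   0.3476  0.2479]
```

View pics/an_w.png

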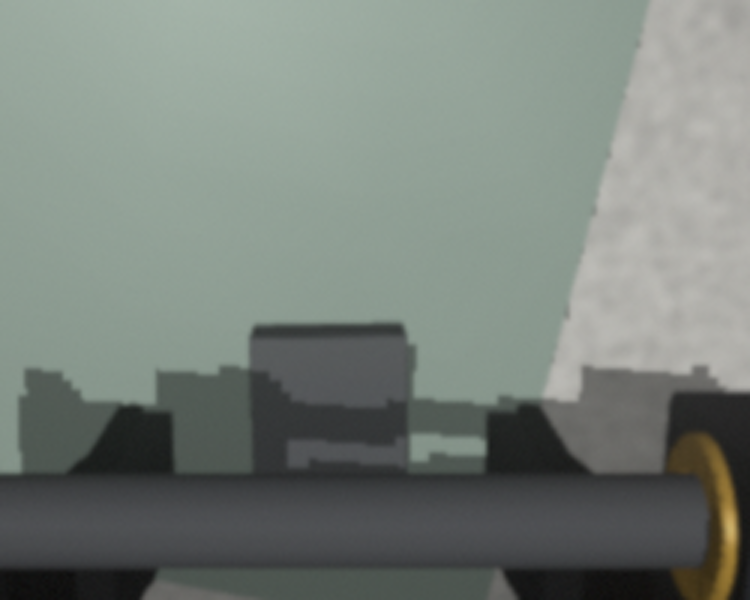

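```bash
python3 -m pendant '[[0,0,0.05,0,0,-0.015],[0,0,0.1,0,0,-0.015],[0,0,0.15,0,0,-0.015],[0,0,0.2,0,0,-0.015],[0,0,0.24,0,0,-0.015],[0,0,0.28,0,0,-0.015],[0,0,0.32,0,0,-0.015],[0,0,0.34,0,0,-0.015]]'
python3 -m pendant '[[0,0,0,0,0,0],[0,0,0,0,0,0],[0,0,0,0,0,0],[0,0,0,0,0,0],[0,0,0,0,0,0],[0,0,-0.02,0,0,0],[0,0,-0.07,0,0,0],[0,0,-0.12,0,0,0]]' 20 35
python3 - <<'E'
from geo import *
w=cam('wrist');save(w,'ao_w.png',(150,80,400,280),3)
E
python3 to.py 0.6439 -0.0482 0.04 -95.1
```

```text
time_s: 105.55
tool_pos: [0.4721, -0.2961, -0.0116]
tool_rot: [180.0, 0.0, -87.1]
force: [-0.8, 0.7, 0.7]
grip_width: 0.054
time_s: 106.55
tool_pos: [0.4721, -0.2961, 0.001]
tool_rot: [180.0, 0.0, -87.1]
force: [-0.6, -0.4, -1.5]
grip_width: 0.0308
shift [-2.3932 -1.8349 -0.3819] turn [-0.0008 -0.0003  0.0886] q [  9.9624  18.5478  22.3525 109.1337  -8.6256  53.8619 -50.759 ]
```

View pics/ao_w.png

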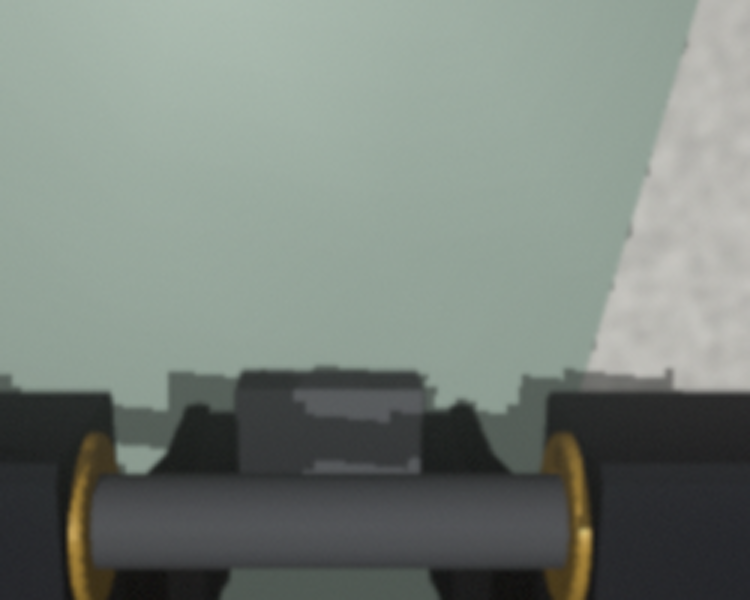

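```bash
python3 -m pendant '[[0,0,-0.2,0,0,0],[-0.15,-0.1,-0.4,0,0,0],[-0.35,-0.27,-0.45,0,0,0],[-0.55,-0.42,-0.45,0,0,0],[-0.75,-0.58,-0.45,0,0,0],[-0.9,-0.69,-0.45,0,0,0],[-0.95,-0.73,-0.45,0,0,0],[-0.95,-0.73,-0.45,0,0,0]]'
python3 -m pendant '[[-0.15,-0.1,0,0,0,0.02],[-0.35,-0.27,0,0,0,0.04],[-0.55,-0.42,0,0,0,0.06],[-0.75,-0.58,0,0,0,0.08],[-0.9,-0.69,0,0,0,0.0886],[-0.95,-0.73,0,0,0,0.0886],[-0.95,-0.73,0,0,0,0.0886],[-0.95,-0.73,0,0,0,0.0886]]'
python3 to.py 0.6437 -0.0481 0.009 -95.1
```

```text
time_s: 107.6
tool_pos: [0.5401, -0.1978, 0.0456]
tool_rot: [180.0, -0.0, -87.1]
force: [-0.7, -1.2, -1.1]
grip_width: 0.0308
time_s: 108.6
tool_pos: [0.6077, -0.1007, 0.0457]
tool_rot: [180.0, -0.0, -95.2]
force: [-0.9, -0.4, -1.2]
grip_width: 0.0308
shift [-0.557  -0.3105  0.366 ] turn [ 0.0002 -0.0005 -0.0011] q [ -7.4287  21.488   17.4571  98.746   -7.1696  60.881  -82.813 ]
```

```bash
python3 -m pendant '[[-0.15,-0.08,0,0,0,0],[-0.3,-0.17,0,0,0,0],[-0.45,-0.25,0.05,0,0,0],[-0.556,-0.31,0.15,0,0,0],[-0.556,-0.31,0.25,0,0,0],[-0.556,-0.31,0.35,0,0,0],[-0.556,-0.31,0.37,0,0,0],[-0.556,-0.31,0.37,0,0,0]]'
python3 avg.py 0.6437 -0.0481 -0.0035 -95.1
python3 - <<'E'
from geo import *
w=cam('wrist');save(w,'ap_w.png',(150,80,400,280),3); print(env.get_obs()['tool_rot'])
E
```

```text
time_s: 109.6
tool_pos: [0.644, -0.0471, 0.0086]
tool_rot: [180.0, -0.0, -95.1]
force: [-0.4, -0.1, -1.7]
grip_width: 0.0307
mean [ 0.6445 -0.0466  0.0091] sd [0.0001 0.0002 0.0002]
shift tool x,y,z (0.1m): 0.016 0.0066 0.1257 f [-0.2755 -0.5218 -0.8769]
[-179.9885   -0.0022  -95.0907]
```

View pics/ap_w.png

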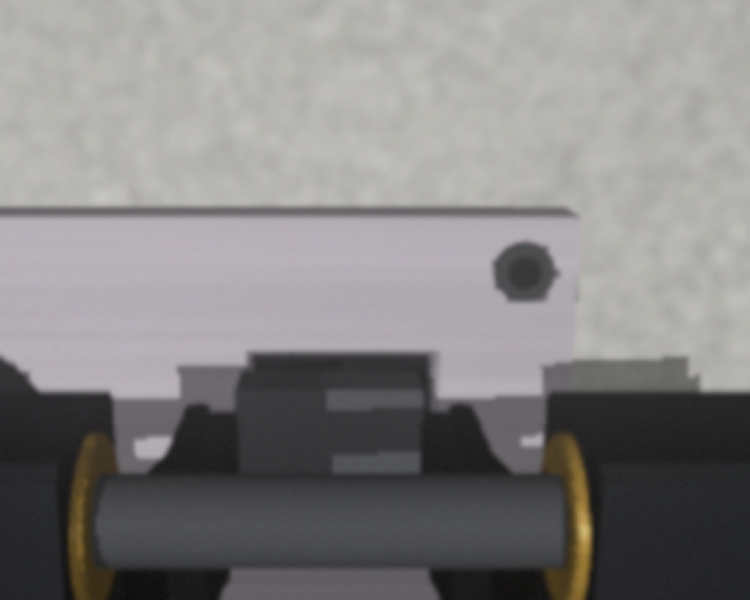

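```bash
python3 -m pendant '[[0.015,0.006,0.01,0,0,0],[0.015,0.006,0.03,0,0,0],[0.015,0.006,0.05,0,0,0],[0.015,0.006,0.07,0,0,0],[0.015,0.006,0.085,0,0,0],[0.015,0.006,0.1,0,0,0],[0.015,0.006,0.11,0,0,0],[0.015,0.006,0.12,0,0,0]]'
```

```text
time_s: 111.15
tool_pos: [0.6436, -0.0478, -0.0031]
tool_rot: [-180.0, -0.0, -95.1]
force: [-1.8, -0.0, 2.9]
grip_width: 0.0308
```

```bash
python3 -m pendant '[[0,0,0,0,0,0],[0,0,0,0,0,0],[0,0,0,0,0,0],[0,0,0,0,0,0],[0,0,0,0,0,0],[0,0,0,0,0,0],[0,0,0,0,0,0],[0,0,0,0,0,0]]' 46
python3 -m pendant '[[0,0,-0.1,0,0,0],[0,0,-0.3,0,0,0],[0,0,-0.5,0,0,0],[0,0.15,-0.7,0,0,0],[0,0.3,-0.8,0,0,0],[0,0.4,-0.9,0,0,0],[0,0.5,-0.9,0,0,0],[0,0.5,-0.9,0,0,0]]' 54
python3 - <<'E'
from geo import *
w=cam('wrist');save(w,'aq_w.png',None,1.5);save(w,'aq_z.png',(190,70,340,200),5)
w=cam('side');save(w,'aq_s.png',(200,180,360,320),4.5)
E
```

```text
time_s: 112.15
tool_pos: [0.6435, -0.0478, -0.0033]
tool_rot: [-180.0, -0.0, -95.1]
force: [0.3, -0.2, 0.3]
grip_width: 0.0461
time_s: 113.15
tool_pos: [0.5931, -0.0433, 0.0867]
tool_rot: [180.0, 0.0, -95.1]
force: [0.0, -0.0, 0.6]
grip_width: 0.0539
```

View pics/aq_z.png

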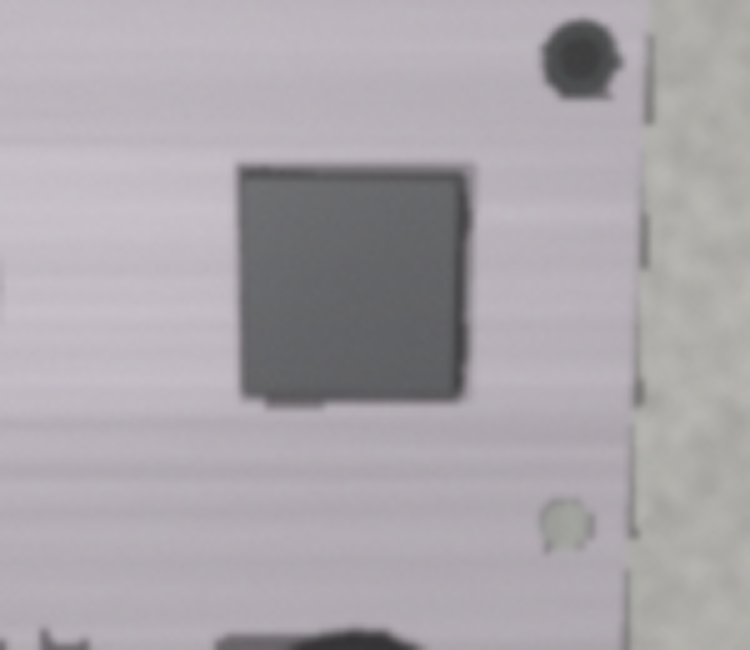

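View pics/aq_s.png

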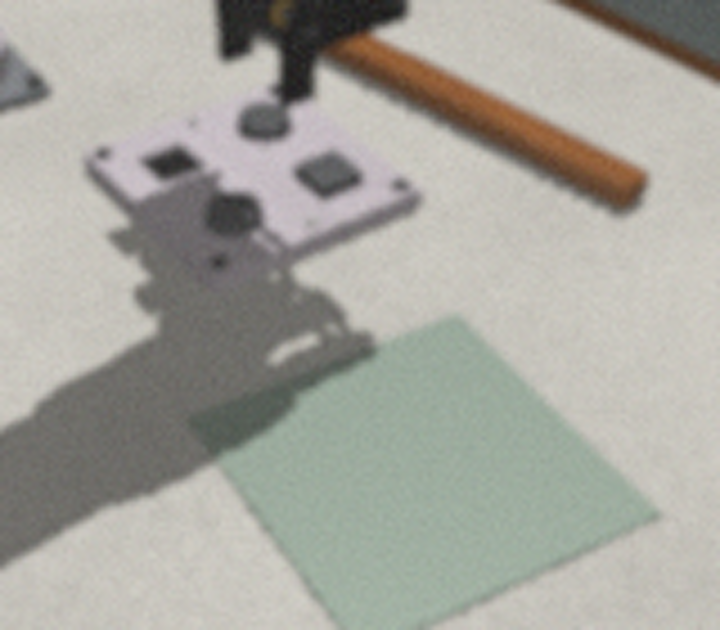

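```bash
python3 -m pendant '[[0.1,0.1,-0.3,0,0,0],[0.2,0.3,-0.6,0,0,0],[0.3,0.5,-0.9,0,0,0],[0.3,0.7,-1,0,0,0],[0.3,0.9,-1,0,0,0],[0.3,1,-1,0,0,0],[0.3,1,-1,0,0,0],[0.3,1,-1,0,0,0]]' 54
python3 - <<'E'
from blobs import *
w=cam('wrist');save(w,'ar_w.png',None,1.5)
w2=cam('side');save(w2,'ar_s.png',(120,90,380,300),3)
w3=cam('scene');save(w3,'ar_sc.png',(150,90,430,300),2.8)
pickle.dump((w,w2,w3),open('ar.pkl','wb'))
P=np.array([[.5705,-.0414],[.6507,.0258],[.6437,-.048]])
for z in (.022,.026):
  Q=np.c_[P,np.full(3,z)]
  print(z,'side',((proj(w2,Q)-[120,90])*3).round(1).tolist(),'scene',((proj(w3,Q)-[150,90])*2.8).round(1).tolist(),'wrist',(proj(w,Q)*1.5).round(1).tolist())
E
```

```text
time_s: 114.25
tool_pos: [0.492, -0.0644, 0.1865]
tool_rot: [-180.0, -0.0, -95.1]
force: [-0.1, 0.1, -0.1]
grip_width: 0.0539
0.022 side [[395.0, 408.5], [415.2, 348.1], [458.1, 382.9]] scene [[270.4, 299.1], [266.4, 380.3], [218.1, 336.8]] wrist [[345.8, 143.6], [227.7, 24.6], [343.6, 24.7]]
0.026 side [[394.9, 405.1], [415.2, 344.8], [458.2, 379.5]] scene [[270.4, 296.8], [266.4, 378.0], [218.0, 334.5]] wrist [[345.3, 143.4], [225.8, 22.9], [343.1, 23.1]]
```

View pics/ar_w.png

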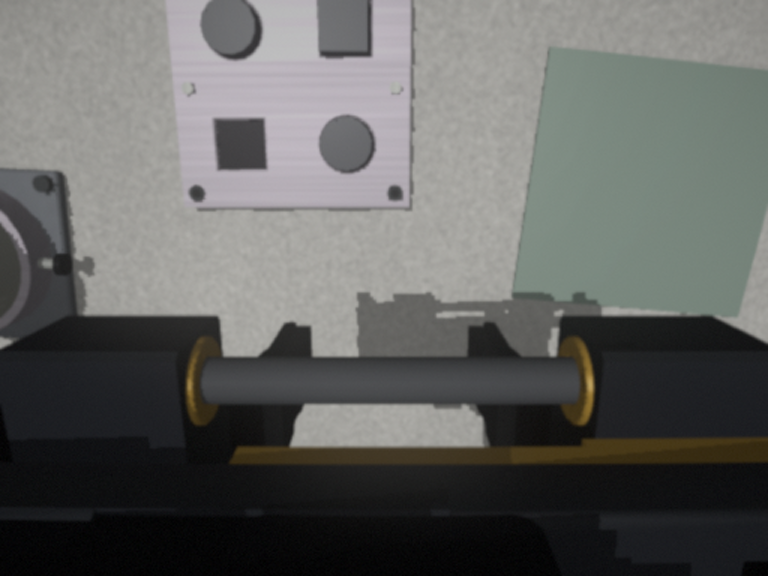

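View pics/ar_s.png

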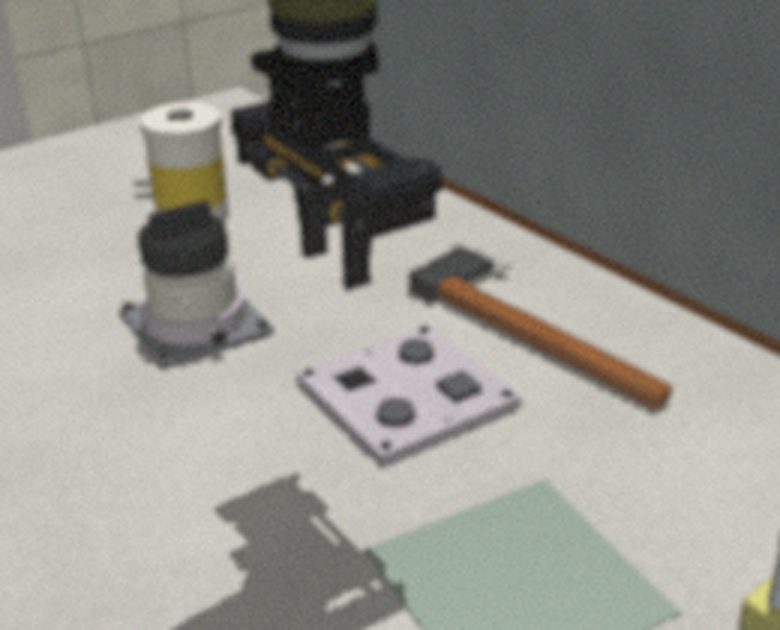

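View pics/ar_sc.png

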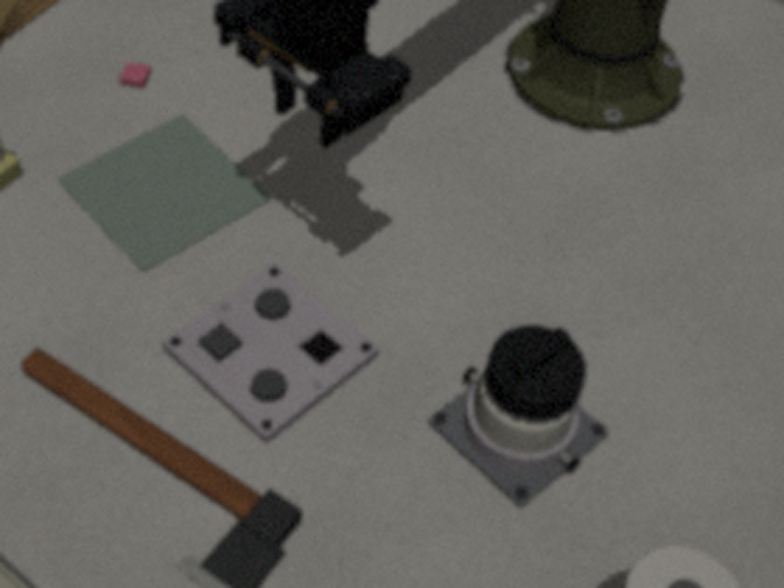

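The side view puts the blank tops at (395,408), (416,348) and (459,384) px. I predicted (395,408), (415,348) and (458,383) for seated blanks, and rows about 3 px higher if one sat proud. The mat is clear, the cap is locked and the bystanders haven't moved, so I'm handing in.

Run:
```python
from cell import env
print(env.get_obs()['time_s'],env.get_obs()['force']); print(env.sign_off())
```

```text
114.4 [ 0.47102277 -0.47346576 -0.69145419]
the job is handed in; nothing more can be done
None
```

The job is done and handed in at 114 s of the 210 s allowed; no verdict was reported.

- **Opening and closing the jar:** I pressed the cap down about 8 mm, turned it anticlockwise, and stood it upright on the bench. After all three used blanks (two round, one square) were in the jar, I pressed it back on and turned it clockwise to the stop. It held against a 13.6 N upward pull, and its bar lines up with the jar's x-axis mark.
- **Fresh blanks:** two rounds and one square now lie in recesses of their own shape; the fourth recess, a square one, was empty from the start and stays empty. One fresh round was knocked to the edge of the mat during the run, so I located it again before picking it up. In the last side view all three tops matched the fully seated position to about 1 pixel. A blank sitting proud would show about 3 pixels off, so that check is only moderately sharp. The heights at release agree with it.
- **Bystanders:** the hatchet and tub looked unmoved in the last pictures; the tube rack was only partly in view. The pink decoy was left alone.

**What disagreed:**
- **Fingertips:** they sat about 20 mm behind the reported TCP, so my first try at the cap closed on top of its bar with about 5 N. Nothing moved, and I went lower and carried on.
- **Placing:** the second round and the square met 2–3 N of contact as they seated; both were at seated depth when released.

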